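# Press the maker's mark into the box and crate up the woodware

### The arm

A 7-joint arm with a two-finger parallel gripper is mounted at the origin on the work surface. World frame = base frame: x ahead of the robot, y to its left, z up, the work surface at z = 0. Lengths are in mm, angles in degrees, forces in N, time in s.
With the tool pointing down it reaches from about 425 to 875 mm from the base axis. Payload 8.4 kg.
Tool frame: the origin (TCP) lies on the front face of the gripper's body, between the roots of the fingers; the fingertips stand 70 mm ahead of it and the grasp point (between the pads) lies 51 mm ahead of it; z points along the fingers, x is the direction in which the jaws open and shut, and the axes are right-handed (so a half turn about z gives the same grasp; the last joint's range is limited). The gripper opens to 87 mm and grips with 3 to 60 N. Pads are 19 mm wide; open, the fingers measure 117 mm over their backs; the gripper's body (75 mm by 190 mm) begins 51 mm behind the grasp point.
Start: joints at [63.53, 19.091, 2.286, 83.961, -0.768, 76.965, -3.352], TCP at [230.658, -607.671, 292.246] pointing down, gripper open.
Joint ranges: [-147.57, 147.57], [-21.85, 119.76], [-74.77, 79.35], [14.55, 137.4], [-85.83, 265.84], [4.83, 119.75], [-152.11, 152.11]. Speed limits (degrees/s): [127.2, 127.2, 159.86, 159.86, 180, 180, 180].

### API

Orientations are given as [roll, pitch, yaw] about the fixed x, y, z axes, in that order (R = Rz(yaw) Ry(pitch) Rx(roll)).
In Python, from bench import telemetry, cams, arm gives the robot as it stands. The module is installed in compiled form; this text tells all that it offers.
- The arm moves only by the tool drive_tool, never from a script. Its argument "increments" is a list of rows, each an object of numbers: "claw": the opening, from -1 (shut) to 1 (fully open); "dx", "dy", "dz": the shift along the tool's x, y, z in units of 30 mm (1.0 is 30 mm); "rx", "ry", "rz": the turn, a rotation vector about the tool's x, y, z in rad. A call has 1 to 12 rows; each row shifts and turns the commanded pose from where the row before left it, along the tool's axes as they then stand; what a row does not reach is not made up. A row lasts 1/10 s, in which the tool goes at most 50 mm and 8.59 degrees, less where a joint would pass 70% of its speed; a pose out of reach is approached as far as the arm can. A call is refused whole if a number of a shift passes 1 or a number of a turn 0.15, either way. A call with a gripper value outside its range is refused whole. The fingers move at their own pace and stop on an object; "force" is the grip in N (left out, the last holds). Time passes only in rows, so rows that do not move let the fingers close. It gives the time, the measured TCP pose, the force and the opening at its end, in the units of the state.
- telemetry.get_state(): the state, without advancing time (a new reading comes with each control period).
- cams.snapshot(name): name is "scene" or "top" or "wrist"; returns (picture, depth): 480x640x3 uint8, red, green, blue; 480x640 float32, mm along the optical axis (not along the pixel's ray), 0 where there is no reading.
- cams.camera_info(name): a dict with "fovy" (degrees; the focal length in pixels is half the picture's height over the tangent of half this angle, whatever the lens; pixels are square), "cx", "cy" (the principal point, pixels), "k1" (the pictures are not rectified: a ray, as slopes to the right and down, at radius r is drawn at 1 + k1 r^2 times it, then the intrinsics apply), "R" (3x3) and "t" (3): a world point X has camera coordinates R X + t; the wrist camera has in their place "T_tool_cam" (4x4, takes a point from camera to tool coordinates, whose origin is the TCP and whose axes are the tool frame's). Camera axes: x right, y down, z forward; pixel columns grow to the right and rows downward; lengths in mm; the calibration is good to about 2 mm. A picture is of the moment at which its call begins: read the wrist's pose just before it. camera_info takes no time and is no camera call.
- arm.finish_job(): hands the job in, once; it reports no verdict.
The state is a dict: "time_s": time; "q": joint angles; "qd": joint speeds; "joint_torque": joint torques, N m; "ee_pos": TCP position; "eef_rot": TCP orientation; "wrist_force": force on the tool from outside, world axes, zero at the start; "torque": the same for the moment, N m; "grip_width": finger opening in mm.
Only numpy, scipy, OpenCV 4.12 (cv2) and the standard library are available. Lean on these libraries where they do the work, as an engineer would, in place of code of your own. Each camera call takes 0.05 s, during which the arm holds its last target.

### The job

The trinket box still needs the maker's mark: set it on the press bed with the pale spot on its lid under the die, pull the lever down until the die bears firmly on the spot, then ease the lever back up to rest without letting it fly. Pack the box and all the jars, candlesticks and pepper mill that are there into the crate, each the right way up on the crate's floor, and leave the mallet and the bowl where they are.

Things in the scene. Friction and masses are not known exactly. Their poses are not given: they have to be found in the camera images.
- press: Bench marking press, cast iron, fixed. Origin on the bench top straight below the die; x from its open front (robot side) to the column at the back, y to its left, z up. Flat bed at z = 20 mm, x from -190 mm, 120 wide; a 12 mm high stop strip on it at x = 23. Head over the bed (x -20 to 65, 56 wide) from z = 125 to 240; column x 60 to 120, z to 300. Wares slide in from the front along +x.
- press_ram: The press's ram, an 18 mm steel rod with a round brass die (24 mm across, 12 mm high) at its lower end. Origin at the centre of the die's lower face, z up. Geared to the lever: goes down 26.4 mm per radian of lever; at rest the die is 78 mm above the bed.
- die_face (a point): Centre of the die's lower face.
- press_lever (a joint): Press lever, rad: 0 = at rest, up against its stop; grows (to 1.25) as it is pulled towards the robot and down. Shaft along the press's y axis at press x = 20, z = 190 mm. With the box on the bed the die meets the lid and the lever stalls at about 1.06; a few N more press the mark. Return spring: 3 N at the handle at rest, rising to about 10 N; let go, it flies back.
- lever_grip (a point): Middle of the lever's round wooden handle (22 mm across, 80 mm long, lying level along the press's y axis, at press y = -130 mm), 140 mm from the shaft. At rest it stands 75 degrees above level, on the robot's side of the shaft (press x = -16, z = 325 mm), and goes down an arc towards the robot. Can be pinched from above.
- crate: Open boarded crate, fixed to the bench. Origin at the centre of its underside; x along its long side, y along its short side, z up. Inside 280 x 160 mm (x by y) and 60 mm deep; walls 10 mm, floor 10 mm thick (inside floor at z = 10 mm, rim at z = 70 mm).
- trinket_box: Dark wood lidded box, one rigid piece, 190 x 64 mm (x by y), lid top at z = 50 mm, 0.45 kg; origin at the centre of its underside. Bar handle in the middle of the lid: 60 mm along x, 16 wide, z = 50 to 76 mm. The pale round spot (28 mm across) on the lid near the +x end is where the mark belongs. Starts on the bench with the spot end away from the robot.
- box_mark (a point): Centre of the pale spot on the box's lid (box x = 78, y = 0, z = 50 mm).
- box_handle (a point): Middle of the top of the box's bar handle (box x = 0, y = 0, z = 76 mm).
- squat_jar: Squat turned jar with fixed lid, 78 mm across, lid top at z = 72 mm, knob 26 mm across on top up to z = 100 mm; origin at the centre of its underside, z up. Starts standing on the bench; may be absent.
- tall_jar: Taller turned jar with fixed lid, 72 mm across, lid top at z = 94 mm, knob 26 mm across on top up to z = 122 mm; origin at the centre of its underside, z up. Starts standing on the bench; may be absent.
- pepper_mill: Waisted pepper mill, foot 72 mm across, round head 42 mm across from z = 96 to 136 mm, total height 145 mm with its small steel nut; origin at the centre of its underside, z up. Starts standing on the bench; may be absent.
- mallet: Carver's mallet lying on the bench beyond the work, 240 mm long; leave alone. Origin below its middle.
- bowl: Shallow wooden bowl, 110 mm across, 45 mm high; leave alone. Origin under its centre.
- candlestick_1: Candlestick: square weighted plinth 74 x 74 mm, 22 mm high (sides along x and y), slender stem, round candle cup 40 mm across from z = 96 to 130 mm (its top); origin at the centre of its underside, z up. Starts standing on the bench; may be absent.
- candlestick_2: Candlestick: square weighted plinth 74 x 74 mm, 22 mm high (sides along x and y), slender stem, round candle cup 40 mm across from z = 96 to 130 mm (its top); origin at the centre of its underside, z up. Starts standing on the bench; may be absent.
Not all that is in view belongs to the job. Leave any turquoise look-alike of the candlestick_1 alone.

How it is judged:
By the outcome, as a careful person would: the job done as asked, in the order asked, and still so for the second after the job is handed in, with the robot touching nothing.
Of squat_jar, tall_jar, candlestick_1, candlestick_2, pepper_mill only 3 to 4 are there at a start; the rules pass over those that are not, and their reading is None.
At some moment in a run one of trinket_box, squat_jar, candlestick_1, candlestick_2 may be knocked a few centimetres aside while the robot is not near it.
It also fails if it takes over 210 s, if anything falls off the work surface, if the arm or the gripper's body presses on something with over 40 N, if the wrist force passes 120 N, or if a joint passes its speed limit or range.

## Working session

There is one attempt and no reset: what is moved stays moved. The work goes in short steps, Python scripts to look and compute and a tool call to move; the robot and the scene stay as the last step left them, time stands still between calls to the robot, and variables do not carry over. Pictures are saved under pics/ and viewed, and the job is handed in when it is done.

Besides the shell and the picture viewer there is one more tool, called after "Emit:" by a JSON object that holds its "fn" and its "kwargs". drive_tool: Moves the arm, as the interface text tells. Its arguments: {"type":"object","properties":{"increments":{"type":"array","items":{"type":"object","properties":{"claw":{"type":"number"},"dx":{"type":"number"},"dy":{"type":"number"},"dz":{"type":"number"},"rx":{"type":"number"},"ry":{"type":"number"},"rz":{"type":"number"}}}},"force":{"type":"number"}},"required":["increments"]}

```bash
mkdir -p pics; ls; cat > h.py <<'E'
import numpy as np, cv2
from bench import telemetry, cams, arm
E
python3 - <<'E'
from h import *
s=telemetry.get_state(); print(s)
for n in ["scene","top","wrist"]:
    p,d=cams.snapshot(n); cv2.imwrite(f"pics/{n}0.png",p[:,:,::-1]); np.savez(f"pics/{n}0.npz",p=p,d=d)
    print(n,cams.camera_info(n))
E
```

```text
pics
{'time_s': 0.0, 'q': array([63.52913598, 19.13161816,  2.28447044, 84.01030818, -0.77033011,
       76.96540297, -3.35188125]), 'qd': array([ 0.06003784, -0.01516083, -0.02404648, -0.11392108, -0.01734099,
        0.05761552, -0.10389738]), 'joint_torque': array([-3.49129677e-04, -6.56360936e+01,  1.33510653e+00, -4.03791368e+01,
       -5.98151190e-02,  4.51120106e-02,  1.70729054e-04]), 'ee_pos': array([ 230.55128931, -607.36160558,  291.36713555]), 'eef_rot': array([ 1.79996280e+02,  9.20278456e-02, -6.92143924e+01]), 'wrist_force': array([-0.10647825, -0.19743276,  0.26283745]), 'torque': array([-0.02995945,  0.00749654,  0.00125523]), 'grip_width': 87.20349904468179}
scene {'fovy': 54.90457341638209, 'cx': 320.51507777553286, 'cy': 235.35142665770846, 'k1': -0.07282763185117519, 'R': array([[-0.50635897,  0.86227621, -0.00896254],
       [ 0.7249074 ,  0.42001621, -0.54598136],
       [-0.46702233, -0.28295957, -0.83774938]]), 't': array([ 269.84116329, -282.87281452, 1736.08467707])}
top {'fovy': 55.45172901490963, 'cx': 317.5512786392885, 'cy': 246.85936806157792, 'k1': -0.11482921987137451, 'R': array([[-0.01371076, -0.99988791,  0.00601509],
       [-0.98653667,  0.01254677, -0.16305818],
       [ 0.16296444, -0.00816976, -0.98659812]]), 't': array([  -2.58255104,  558.09411631, 1196.00454567])}
wrist {'fovy': 65.96483374671107, 'cx': 324.4873970287771, 'cy': 241.38448335134788, 'k1': -0.009653119922767243, 'T_tool_cam': array([[ 9.99999426e-01, -5.85944835e-04, -8.97072807e-04,
         9.89899222e-01],
       [ 7.91434396e-04,  9.68305275e-01,  2.49768430e-01,
        -6.79073755e+01],
       [ 7.22289809e-04, -2.49768997e-01,  9.68305183e-01,
        -9.24572276e+01],
       [ 0.00000000e+00,  0.00000000e+00,  0.00000000e+00,
         1.00000000e+00]])}
```

View pics/top0.png

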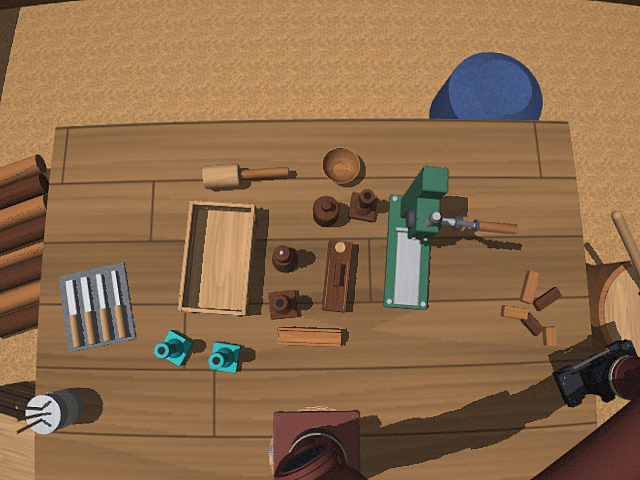

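View pics/scene0.png

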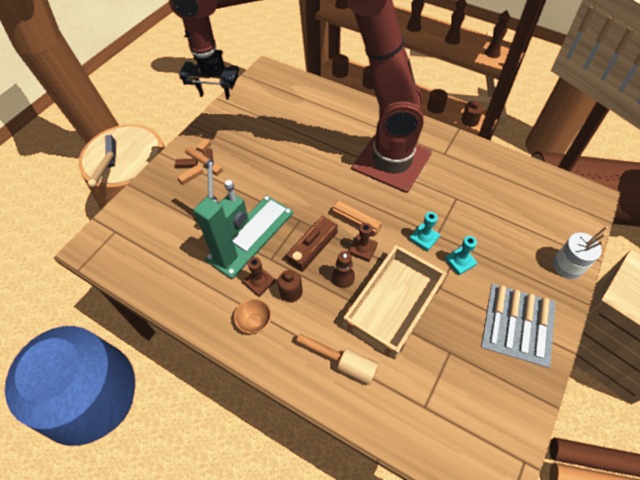

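```bash
cat > h.py <<'E'
import numpy as np, cv2
from bench import telemetry, cams, arm
from scipy.spatial.transform import Rotation as Ro
def intr(ci):
    f=240/np.tan(np.radians(ci['fovy']/2)); return f
def slopes(ci,uv):
    f=intr(ci); uv=np.atleast_2d(uv).astype(float)
    d=(uv-[ci['cx'],ci['cy']])/f; s=d.copy()
    for _ in range(30): s=d/(1+ci['k1']*(s**2).sum(1,keepdims=True))
    return s
def pose(ci,st=None):
    "returns Rwc, C (cam->world)"
    if 'R' in ci: R=ci['R']; return R.T,-R.T@ci['t']
    Rt=Ro.from_euler('xyz',st['eef_rot'],degrees=True).as_matrix(); T=ci['T_tool_cam']
    return Rt@T[:3,:3], Rt@T[:3,3]+st['ee_pos']
def rayz(ci,uv,z,st=None):
    R,C=pose(ci,st); s=slopes(ci,uv); d=np.c_[s,np.ones(len(s))]@R.T
    return C+d*((z-C[2])/d[:,2])[:,None]
def cloud(ci,dep,st=None):
    R,C=pose(ci,st); v,u=np.mgrid[:480,:640]; uv=np.c_[u.ravel(),v.ravel()]
    s=slopes(ci,uv); P=np.c_[s,np.ones(len(s))]*dep.reshape(-1,1)
    return (P@R.T+C).reshape(480,640,3)
def proj(ci,X,st=None):
    R,C=pose(ci,st); X=np.atleast_2d(X); c=(X-C)@R; s=c[:,:2]/c[:,2:]
    s=s*(1+ci['k1']*(s**2).sum(1,keepdims=True)); return s*intr(ci)+[ci['cx'],ci['cy']]
def snap(n,name):
    st=telemetry.get_state(); p,d=cams.snapshot(n)
    cv2.imwrite(f"pics/{name}.png",p[:,:,::-1]); np.savez(f"pics/{name}.npz",p=p,d=d,ee_pos=st['ee_pos'],eef_rot=st['eef_rot'])
    return p,d,st
E
python3 - <<'E'
from h import *
z=np.load("pics/top0.npz");p,d=z['p'],z['d']
ci=cams.camera_info("top");X=cloud(ci,d)
for n,uv in dict(table=(350,380),jar=(326,205),cs1=(367,195),mill=(285,255),cs2=(284,298),handle=(341,275),spot=(340,247),press=(430,180)).items():
    u,v=uv; w=X[v-12:v+13,u-12:u+13].reshape(-1,3)
    i=w[:,2].argmax(); print(n,X[v,u].round(1),"max",w[i].round(1))
big=cv2.resize(p[150:350,150:550],(800,400),interpolation=cv2.INTER_CUBIC); cv2.imwrite("pics/topz.png",big[:,:,::-1])
H=np.clip(X[:,:,2],0,300)[150:350,150:550]; cv2.imwrite("pics/toph.png",cv2.applyColorMap(cv2.resize((H*0.85).astype(np.uint8),(800,400)),cv2.COLORMAP_JET))
E
```

```text
table [197.1 -93.7  -2.3] max [3.556e+02 2.000e-01 1.271e+03]
jar [654.9 -32.7 123. ] max [3.556e+02 2.000e-01 1.271e+03]
cs1 [ 678.7 -139.3  129.7] max [3.556e+02 2.000e-01 1.271e+03]
mill [523.2  72.7 137.8] max [3.556e+02 2.000e-01 1.271e+03]
cs2 [416.1  76.1 129.1] max [3.556e+02 2.000e-01 1.271e+03]
handle [479.8 -71.8  50.8] max [3.556e+02 2.000e-01 1.271e+03]
spot [555.4 -70.5  54.8] max [3.556e+02 2.000e-01 1.271e+03]
press [ 665.  -261.8  297.5] max [3.556e+02 2.000e-01 1.271e+03]
```

View pics/topz.png

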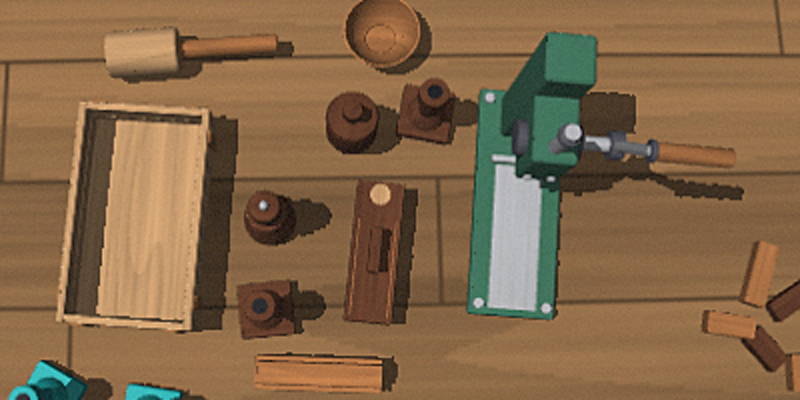

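View pics/toph.png

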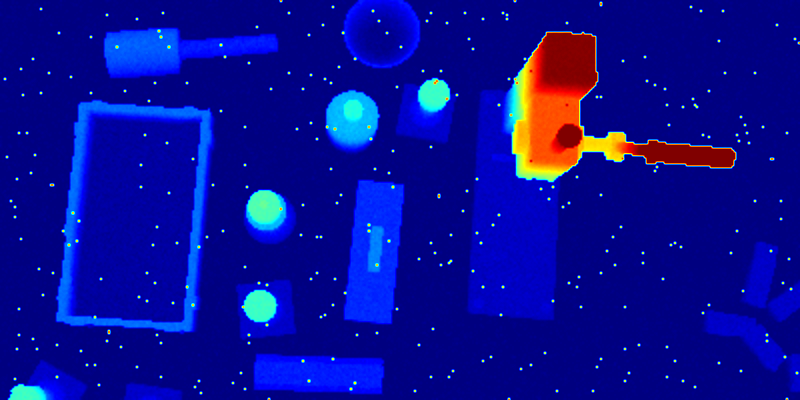

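```bash
cat > m.py <<'E'
from h import *
def rect(P):
    (c,s,a)=cv2.minAreaRect(P[:,:2].astype(np.float32)); return np.round(c,1),np.round(s,1),round(a,1)
def comps(X,lo,hi,xr,yr,minn=25):
    m=((X[...,2]>lo)&(X[...,2]<hi)&(X[...,0]>xr[0])&(X[...,0]<xr[1])&(X[...,1]>yr[0])&(X[...,1]<yr[1])).astype(np.uint8)
    m=cv2.morphologyEx(m,cv2.MORPH_OPEN,np.ones((2,2)))
    n,l,s,c=cv2.connectedComponentsWithStats(m)
    return [(X[l==i],s[i]) for i in range(1,n) if s[i,4]>=minn]
def crect(P):
    # robust rectangle: trim outliers
    return rect(P)
E
python3 - <<'E'
from m import *
for n in ["top","scene"]:
    z=np.load(f"pics/{n}0.npz");p,d=z['p'],z['d']; ci=cams.camera_info(n);X=cloud(ci,d)
    X[...,:]=np.stack([cv2.medianBlur(X[...,k].astype(np.float32),3) for k in range(3)],-1)
    t=X[(abs(X[...,2])<6)&(X[...,0]>300)&(X[...,0]<800)&(abs(X[...,1])<500)]; print(n,"table z",np.median(t[:,2]))
    for lo,hi in [(12,28),(42,60),(62,80),(88,112),(115,150),(225,260),(280,350)]:
        print("band",lo,hi)
        for P,s in comps(X,lo,hi,(300,850),(-450,350)):
            print("  ",s[:5],rect(P),"zmed",np.median(P[:,2]).round(1), "cen",P.mean(0).round(1))
E
```

```text
top table z -0.12477584928274155
band 12 28
   [326 153  31  30 401] (array([787.7, -80.5]), array([93. , 86.8]), 16.2) zmed 18.9 cen [796.1 -80.8  20. ]
   [349 193  30  30 372] (array([ 676.2, -143.1]), array([77.1, 71.3]), 78.4) zmed 21.7 cen [ 666.2 -138.    20.2]
   [ 385  196   46  115 3582] (array([ 545.2, -266.8]), array([124.2, 317.5]), 84.6) zmed 20.0 cen [ 509.  -254.2   20. ]
   [194 227   4  17  38] (array([601.8, 334.1]), array([ 4.1, 46. ]), 84.9) zmed 12.3 cen [602.2 334.7  12.7]
   [284 257  15  16  50] (array([511.1,  59.3]), array([15. , 57.3]), 46.6) zmed 3.2 cen [510.1  58.4   9.3]
   [188 284   3  14  34] (array([445.5, 347.7]), array([36.1,  3.5]), 0.1) zmed 12.8 cen [444.9 347.8  12.7]
   [269 291  30  30 468] (array([402.5,  85.2]), array([74. , 73.4]), 5.0) zmed 22.1 cen [400.9  82.7  24.9]
band 42 60
   [204 166  16   4  37] (array([785.1, 283.2]), array([11.4, 43.2]), 6.9) zmed 59.9 cen [785.  282.8  59.6]
   [204 169  85  19 495] (array([761. , 187.7]), array([ 33.7, 237.2]), 11.9) zmed 44.8 cen [756.4 192.8  46. ]
   [193 206   5  12  30] (array([661.8, 
[... 6766 characters left out ...]
 (array([655.3, -30. ]), array([19.8, 28.5]), 55.3) zmed 119.9 cen [658.2 -30.8 117.2]
band 225 260
   [209 185   5   9  43] (array([ 510.4, -426.1]), array([219.4,  12.6]), 48.0) zmed 235.9 cen [ 556.4 -376.1  193.8]
   [199 196  46  39 557] (array([ 564.1, -285.8]), array([280.7,  89.6]), 14.7) zmed 239.0 cen [ 627.5 -256.1  236.2]
band 280 350
   [186 149  29  30 291] (array([ 452.2, -505.1]), array([396.9,  87. ]), 53.6) zmed 330.5 cen [ 540.1 -395.   296. ]
   [225 181  10  13  91] (array([ 491.3, -349. ]), array([263.4,  21.6]), 43.0) zmed 302.7 cen [ 571.  -274.4  281. ]
   [195 198  29  26 458] (array([ 659.8, -271.1]), array([52.7, 78. ]), 84.4) zmed 298.5 cen [ 673.2 -267.   294.8]
```

Emit:
{"fn": "drive_tool", "kwargs": {"increments": [{"rz":-0.15,"claw":1},{"rz":-0.15},{"rz":-0.15},{"rz":-0.15},{"rz":-0.15},{"rz":-0.15},{"rz":-0.15},{"rz":-0.15},{"rz":-0.15},{"rz":-0.15},{"rz":-0.15},{"rz":-0.15}]}}

```text
validation failed for argument at $.in...
```

Emit:
{"fn": "drive_tool", "kwargs": {"increments": [{"rz":-0.15},{"rz":-0.15},{"rz":-0.15},{"rz":-0.15},{"rz":-0.15},{"rz":-0.11},{}]}}

```text
validation failed for argument at $.in...
```

Emit:
{"fn": "drive_tool", "kwargs": {"increments": [{"dx":0,"dy":0,"dz":0,"rx":0,"ry":0,"rz":-0.15,"claw":1}]}}

```text
time_s: 0.25
ee_pos: [230.7, -607.5, 291.8]
eef_rot: [180.0, 0.0, -60.6]
wrist_force: [0.2, 0.1, -1.1]
grip_width: 87.0
```

Emit:
{"fn": "drive_tool", "kwargs": {"increments": [{"rz":-0.15,"claw":1}]}}

```text
validation failed for argument at $.in...
```

Emit:
{"fn": "drive_tool", "kwargs": {"increments": [{"rz":-0.15,"dx":0,"dy":0,"dz":0,"rx":0,"ry":0,"claw":1},{"rz":-0.15,"dx":0,"dy":0,"dz":0,"rx":0,"ry":0,"claw":1},{"rz":-0.15,"dx":0,"dy":0,"dz":0,"rx":0,"ry":0,"claw":1},{"rz":-0.15,"dx":0,"dy":0,"dz":0,"rx":0,"ry":0,"claw":1},{"rz":-0.15,"dx":0,"dy":0,"dz":0,"rx":0,"ry":0,"claw":1},{"rz":-0.15,"dx":0,"dy":0,"dz":0,"rx":0,"ry":0,"claw":1},{"rz":-0.15,"dx":0,"dy":0,"dz":0,"rx":0,"ry":0,"claw":1},{"rz":-0.15,"dx":0,"dy":0,"dz":0,"rx":0,"ry":0,"claw":1},{"rz":-0.15,"dx":0,"dy":0,"dz":0,"rx":0,"ry":0,"claw":1},{"rz":-0.15,"dx":0,"dy":0,"dz":0,"rx":0,"ry":0,"claw":1},{"rz":-0.15,"dx":0,"dy":0,"dz":0,"rx":0,"ry":0,"claw":1}]}}

```text
time_s: 1.35
ee_pos: [230.6, -607.5, 291.9]
eef_rot: [-180.0, -0.0, 34.3]
wrist_force: [0.1, 0.1, -0.2]
grip_width: 87.2
```

Emit:
{"fn": "drive_tool", "kwargs": {"increments": [{"rz":-0.15,"dx":0,"dy":0,"dz":0,"rx":0,"ry":0,"claw":1},{"rz":-0.15,"dx":0,"dy":0,"dz":0,"rx":0,"ry":0,"claw":1},{"rz":-0.15,"dx":0,"dy":0,"dz":0,"rx":0,"ry":0,"claw":1},{"rz":-0.15,"dx":0,"dy":0,"dz":0,"rx":0,"ry":0,"claw":1},{"rz":-0.15,"dx":0,"dy":0,"dz":0,"rx":0,"ry":0,"claw":1},{"rz":-0.1,"dx":0,"dy":0,"dz":0,"rx":0,"ry":0,"claw":1}]}}

```text
time_s: 1.95
ee_pos: [230.6, -607.6, 291.9]
eef_rot: [-180.0, -0.0, 83.0]
wrist_force: [-0.1, -0.2, 0.5]
grip_width: 86.7
```

Emit:
{"fn": "drive_tool", "kwargs": {"increments": [{"rz":0,"dx":0.9,"dy":0.3,"dz":0,"rx":0,"ry":0,"claw":1},{"rz":0,"dx":0.9,"dy":0.3,"dz":0,"rx":0,"ry":0,"claw":1},{"rz":0,"dx":0.9,"dy":0.3,"dz":0,"rx":0,"ry":0,"claw":1},{"rz":0,"dx":0.9,"dy":0.3,"dz":0,"rx":0,"ry":0,"claw":1},{"rz":0,"dx":0.9,"dy":0.3,"dz":0,"rx":0,"ry":0,"claw":1},{"rz":0,"dx":0.9,"dy":0.3,"dz":0,"rx":0,"ry":0,"claw":1},{"rz":0,"dx":0.9,"dy":0.3,"dz":0,"rx":0,"ry":0,"claw":1},{"rz":0,"dx":0.9,"dy":0.3,"dz":0,"rx":0,"ry":0,"claw":1},{"rz":0,"dx":0.9,"dy":0.3,"dz":0,"rx":0,"ry":0,"claw":1},{"rz":0,"dx":0.9,"dy":0.3,"dz":0,"rx":0,"ry":0,"claw":1}]}}

```text
time_s: 2.95
ee_pos: [354.9, -350.3, 292.1]
eef_rot: [-180.0, -0.0, 82.6]
wrist_force: [-0.2, -0.4, 0.1]
grip_width: 87.3
```

Emit:
{"fn": "drive_tool", "kwargs": {"increments": [{"rz":0,"dx":0.9,"dy":0.3,"dz":0,"rx":0,"ry":0,"claw":1},{"rz":0,"dx":0.9,"dy":0.3,"dz":0,"rx":0,"ry":0,"claw":1},{"rz":0,"dx":0.9,"dy":0.3,"dz":0,"rx":0,"ry":0,"claw":1},{"rz":0,"dx":0.9,"dy":0.3,"dz":0,"rx":0,"ry":0,"claw":1},{"rz":0,"dx":0.9,"dy":0.3,"dz":0,"rx":0,"ry":0,"claw":1},{"rz":0,"dx":0.9,"dy":0.3,"dz":0,"rx":0,"ry":0,"claw":1},{"rz":0,"dx":0.9,"dy":0.3,"dz":0,"rx":0,"ry":0,"claw":1},{"rz":0,"dx":0.9,"dy":0.3,"dz":0,"rx":0,"ry":0,"claw":1},{"rz":0,"dx":0.9,"dy":0.3,"dz":0,"rx":0,"ry":0,"claw":1},{"rz":0,"dx":0.9,"dy":0.1,"dz":0,"rx":0,"ry":0,"claw":1},{"rz":0,"dx":0.5,"dy":0,"dz":0,"rx":0,"ry":0,"claw":1},{"rz":0,"dx":0,"dy":0,"dz":0,"rx":0,"ry":0,"claw":1}]}}

```text
time_s: 4.15
ee_pos: [474.7, -77.2, 292.3]
eef_rot: [180.0, -0.0, 82.8]
wrist_force: [-0.2, -0.5, 0.3]
grip_width: 86.7
```

```bash
python3 - <<'E'
from m import *
p,d,st=snap("wrist","w1"); ci=cams.camera_info("wrist"); X=cloud(ci,d,st)
X=np.stack([cv2.medianBlur(X[...,k].astype(np.float32),5) for k in range(3)],-1)
print(st['ee_pos'],st['eef_rot'],d[240,320])
for lo,hi in [(12,28),(42,60),(66,84)]:
  for P,s in comps(X,lo,hi,(300,850),(-450,350),200): print(lo,s,rect(P),np.median(P[:,2]).round(1),P.mean(0).round(1))
m=(X[...,2]>42)&(X[...,2]<60)&(p[...,0]>180); P=X[m]; print("spot",m.sum(),rect(P) if m.sum() else 0, P.mean(0))
E
```

```text
[474.73960929 -77.20103893 292.29739405] [ 1.79998628e+02 -2.37558710e-02  8.28423162e+01] 345.2842
12 [314  50 185  18 691] (array([339.3,  17.7]), array([175.1,   2.4]), 87.5) 16.0 [339.3  14.5  14. ]
12 [ 443   74   88   95 3746] (array([405.7,  91.9]), array([77. , 85.3]), 5.4) 22.0 [403.8  77.1  22. ]
12 [584  75  15  38 321] (array([392. , 179.9]), array([ 2.8, 32. ]), 79.3) 23.8 [389.  180.3  23.3]
12 [ 564  117   27  155 1594] (array([489.9, 167.8]), array([ 86. , 131.5]), 51.4) 22.1 [486.7 172.8  22.2]
12 [   79   150   138   153 16438] (array([ 470.1, -212.9]), array([204., 153.]), 84.3) 20.2 [ 457.  -249.9   22.2]
12 [448 214  67  69 846] (array([527.5,  74. ]), array([58.6, 75.2]), 55.5) 23.9 [514.9  63.   23.4]
12 [352 339  60  30 465] (array([633.8, -33.1]), array([71.1, 27.1]), 86.6) 22.2 [626.4 -38.   22.3]
12 [188 340  41  45 841] (array([ 554.2, -159.9]), array([ 38.6, 249.8]), 51.8) 19.8 [ 623.5 -217.    32.3]
12 [261 362  67  23 846] (array([ 551.5, -123. ]), array([ 74.1, 212.2]), 83.9) 21.7 [ 628.8 -140.7   44.9]
42 [ 310    0  207   50 7959] (array([318.1,  26.
[... 395 characters left out ...]
48 656] (array([523.2,  72. ]), array([28.4, 50.9]), 53.6) 51.9 [518.  67.  52.]
42 [358 353  61  18 526] (array([553.3, -57.4]), array([199.5,  57.3]), 16.0) 52.7 [620.1 -34.2  59.2]
66 [ 602   65   38  208 2945] (array([444.9, 147.9]), array([262.5, 156. ]), 59.9) 69.9 [461.8 180.6  67.2]
66 [497 104  14  30 248] (array([405.1,  82.6]), array([33.5, 20.9]), 79.6) 74.7 [404.7  74.6  76.4]
66 [ 335  195   19   69 1269] (array([482.9, -61. ]), array([17.4, 68. ]), 83.5) 75.9 [478.2 -61.5  74. ]
66 [482 240  33  38 305] (array([517.7,  67.1]), array([16.1, 40.1]), 49.1) 77.3 [516.   64.4  77.5]
spot 8606 (array([527.5,   5.1]), array([261.9, 465.1]), 74.6) [338.00482     3.2731218  46.519024 ]
```

View pics/w1.png

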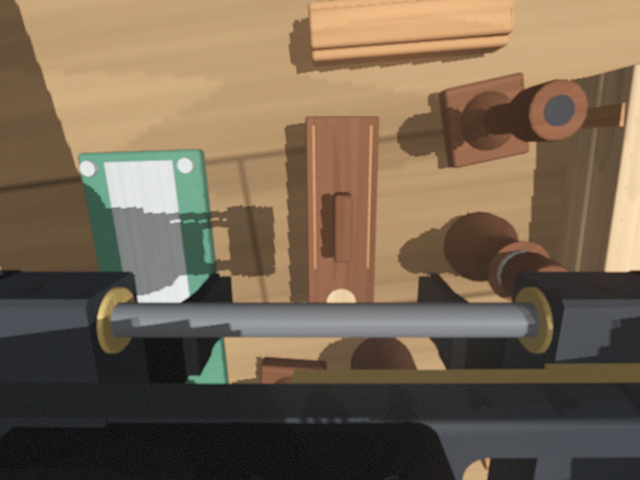

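Emit:
{"fn": "drive_tool", "kwargs": {"force": 35, "increments": [{"rz":0,"dx":0.55,"dy":-0.26,"dz":0,"rx":0,"ry":0,"claw":0},{"rz":0,"dx":0,"dy":0,"dz":0.9,"rx":0,"ry":0,"claw":0},{"rz":0,"dx":0,"dy":0,"dz":0.9,"rx":0,"ry":0,"claw":0},{"rz":0,"dx":0,"dy":0,"dz":0.9,"rx":0,"ry":0,"claw":0},{"rz":0,"dx":0,"dy":0,"dz":0.9,"rx":0,"ry":0,"claw":0},{"rz":0,"dx":0,"dy":0,"dz":0.9,"rx":0,"ry":0,"claw":0},{"rz":0,"dx":0,"dy":0,"dz":0.5,"rx":0,"ry":0,"claw":0},{"rz":0,"dx":0,"dy":0,"dz":0.3,"rx":0,"ry":0,"claw":0},{"rz":0,"dx":0,"dy":0,"dz":0.3,"rx":0,"ry":0,"claw":0},{"rz":0,"dx":0,"dy":0,"dz":0,"rx":0,"ry":0,"claw":0}]}}

```text
time_s: 5.2
ee_pos: [468.7, -62.4, 123.9]
eef_rot: [-180.0, -0.0, 82.6]
wrist_force: [-0.4, 0.0, -0.3]
grip_width: 43.5
```

```bash
python3 - <<'E'
from m import *
p,d,st=snap("wrist","w2")
p,d,st=snap("scene","s2"); cv2.imwrite("pics/s2z.png",cv2.resize(p[130:330,180:460],(784,560),interpolation=cv2.INTER_CUBIC)[:,:,::-1])
E
```

```text
(no output)
```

View pics/w2.png

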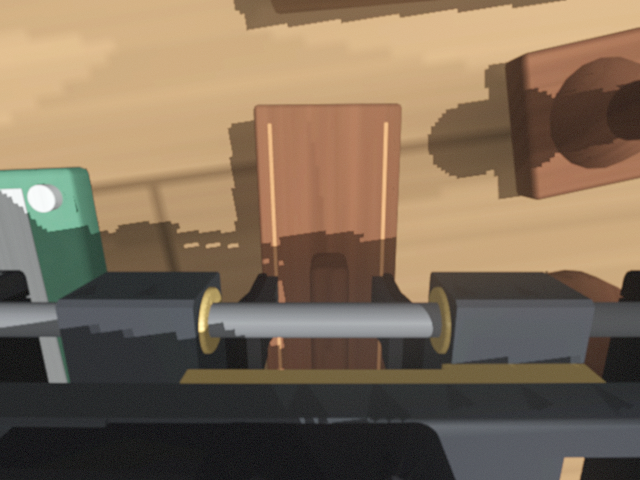

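View pics/s2z.png

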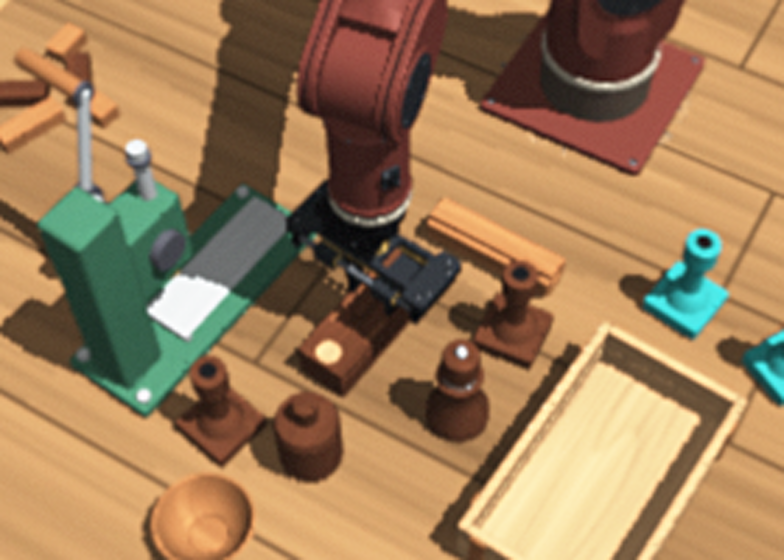

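Emit:
{"fn": "drive_tool", "kwargs": {"force": 40, "increments": [{"rz":0,"dx":0,"dy":0,"dz":0,"rx":0,"ry":0,"claw":-1},{"rz":0,"dx":0,"dy":0,"dz":0,"rx":0,"ry":0,"claw":-1},{"rz":0,"dx":0,"dy":0,"dz":0,"rx":0,"ry":0,"claw":-1},{"rz":0,"dx":0,"dy":0,"dz":0,"rx":0,"ry":0,"claw":-1},{"rz":0,"dx":0,"dy":0,"dz":0,"rx":0,"ry":0,"claw":-1}]}}

```text
time_s: 5.8
ee_pos: [468.9, -62.0, 124.3]
eef_rot: [180.0, -0.0, 82.6]
wrist_force: [0.2, 0.8, -2.9]
grip_width: 15.7
```

Emit:
{"fn": "drive_tool", "kwargs": {"increments": [{"rz":0,"dx":0,"dy":0,"dz":-0.2,"rx":0,"ry":0,"claw":-1},{"rz":0,"dx":0,"dy":0,"dz":-0.5,"rx":0,"ry":0,"claw":-1},{"rz":0,"dx":0,"dy":0,"dz":-0.6,"rx":0,"ry":0,"claw":-1},{"rz":0,"dx":0,"dy":0,"dz":-0.3,"rx":0,"ry":0,"claw":-1},{"rz":0,"dx":0,"dy":0,"dz":0,"rx":0,"ry":0,"claw":-1}]}}

```text
time_s: 6.3
ee_pos: [469.8, -62.5, 174.0]
eef_rot: [179.8, 0.1, 82.6]
wrist_force: [0.9, -0.2, -4.2]
grip_width: 15.7
```

```bash
python3 - <<'E'
from m import *
p,d,st=snap("wrist","w3"); ci=cams.camera_info("wrist"); X=cloud(ci,d,st)
p,d2,_=snap("top","t3"); X2=cloud(cams.camera_info("top"),d2)
print(st['ee_pos'],st['eef_rot'],st['wrist_force'],st['torque'])
for XX in (X,X2):
  XX=np.stack([cv2.medianBlur(XX[...,k].astype(np.float32),3) for k in range(3)],-1)
  for lo,hi in [(80,110)]:
    for P,s in comps(XX,lo,hi,(350,650),(-150,20),100):
      A=np.c_[P[:,:2]-P[:,:2].mean(0),np.ones(len(P))]; c=np.linalg.lstsq(A,P[:,2],rcond=None)[0]
      print(lo,s,rect(P),np.median(P[:,2]).round(1),P.mean(0).round(1),"plane",c.round(3))
cv2.imwrite("pics/t3z.png",cv2.resize(p[150:350,250:550],(780,520),interpolation=cv2.INTER_CUBIC)[:,:,::-1])
E
```

```text
[469.76168186 -62.4753437  173.97998818] [1.79836810e+02 5.25675181e-02 8.26041613e+01] [ 0.8811364  -0.2156175  -4.22542372] [ 0.13478455 -0.10252902  0.07753476]
80 [  251   104   149   193 24031] (array([436.5, -48.6]), array([ 83.5, 116.8]), 82.9) 99.9 [421.5 -56.5  99.5] plane [-9.0000e-03 -9.4000e-02  9.9517e+01]
80 [315 210  25  12 225] (array([639.3, -42. ]), array([30.7, 72.3]), 14.5) 90.8 [636.1 -36.   87. ] plane [-7.9000e-02  3.2600e-01  8.6954e+01]
```

View pics/w3.png

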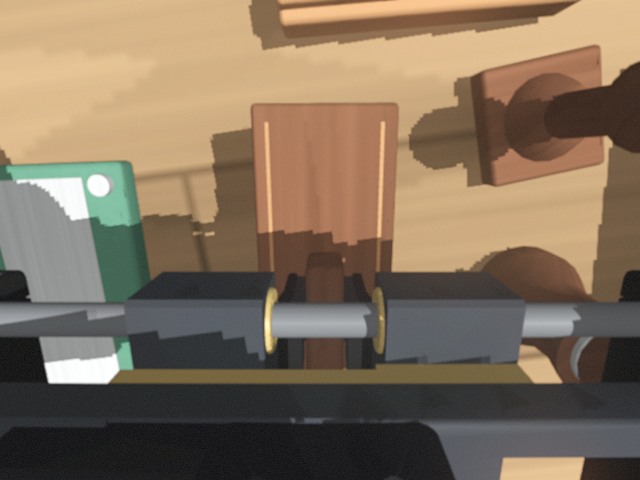

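View pics/t3z.png

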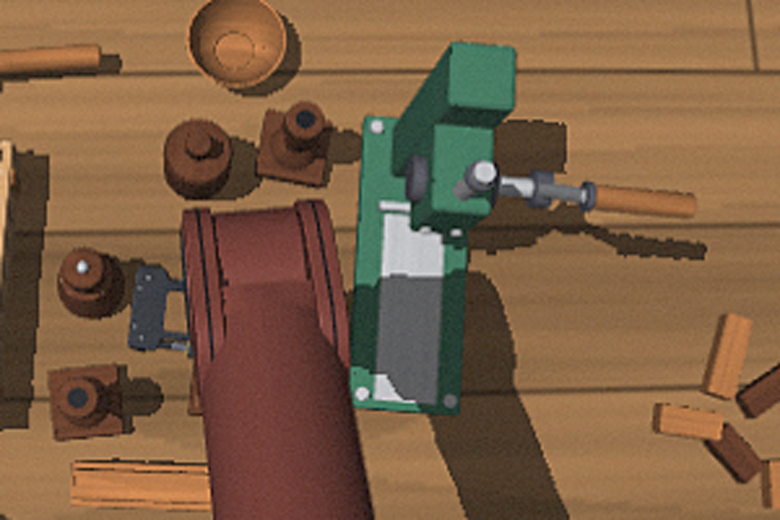

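```bash
python3 - <<'E'
from m import *
def load(n,cam):
    z=np.load(f"pics/{n}.npz"); st=dict(ee_pos=z['ee_pos'],eef_rot=z['eef_rot']) if 'ee_pos' in z else None
    ci=cams.camera_info(cam); X=cloud(ci,z['d'],st)
    return z['p'],np.stack([cv2.medianBlur(X[...,k].astype(np.float32),3) for k in range(3)],-1),st
def line(pts,dirx=True):
    # fit y=a*x+b robust
    a=b=0
    k=np.ones(len(pts),bool)
    for _ in range(5):
        a,b=np.polyfit(pts[k,0],pts[k,1],1); r=pts[:,1]-a*pts[:,0]-b; k=abs(r)<max(1.5,2*np.std(r[k]))
    return a,b,k.sum()
for n,cam in [("top0","top"),("t3","top"),("scene0","scene"),("w1","wrist")]:
    p,X,st=load(n,cam)
    m=(abs(X[...,2]-20)<7)&(X[...,0]>370)&(X[...,0]<560)&(X[...,1]<-160)&(X[...,1]>-340)
    P=X[m]; 
    L=[];R=[];F=[]
    for x0 in np.arange(420,550,6):
        q=P[abs(P[:,0]-x0)<3]
        if len(q)>10: L.append((x0,np.percentile(q[:,1],99.5)));R.append((x0,np.percentile(q[:,1],.5)))
    for y0 in np.arange(-295,-205,6):
        q=P[abs(P[:,1]-y0)<3]
        if len(q)>5: F.append((y0,q[:,0].min()))
    L,R,F=map(np.array,(L,R,F)); print(n,len(P))
    if len(L)>4:
        l=line(L);r=line(R);print(" left",l,"right",r,"yaws",np.degrees(np.arctan([l[0],r[0]])))
    if len(F)>4: f=line(F);print(" front",f,np.degrees(np.arctan(f[0])), "x at y=-255:",f[0]*-255+f[1])
# box in grip
p,X,st=load("w3","wrist")
Rt=Ro.from_euler('xyz',st['eef_rot'],degrees=True).as_matrix()
m=(abs(X[...,2]-100)<6)&(X[...,0]<470)&(abs(X[...,1]+60)<60); Q=(X[m]-st['ee_pos'])@Rt
k=Q[:,1]<-35;Q=Q[k]; print("box tool: y min",np.percentile(Q[:,1],[.2,1,2]),"x",np.percentile(Q[:,0],[.5,99.5]),"z",np.median(Q[:,2]))
A=[]
for y0 in np.arange(-80,-40,4):
    q=Q[abs(Q[:,1]-y0)<2]; A.append((y0,(np.percentile(q[:,0],1)+np.percentile(q[:,0],99))/2,np.median(q[:,2])))
A=np.array(A); print(np.polyfit(A[:,0],A[:,1],1),np.polyfit(A[:,0],A[:,2],1),A[:3])
E
```

```text
top0 2616
 left (np.float64(-0.09582376650625908), np.float64(-151.02342917702413), np.int64(22)) right (np.float64(-0.09868895267543645), np.float64(-266.4275993758538), np.int64(20)) yaws [-5.47358505 -5.63620978]
 front (np.float64(0.1043032328287756), np.float64(416.69412765502926), np.int64(15)) 5.95460361802915 x at y=-255: 390.0968032836915
t3 2612
 left (np.float64(-0.0818554847097127), np.float64(-158.12841532121416), np.int64(18)) right (np.float64(-0.09554050769443748), np.float64(-267.6356498761198), np.int64(20)) yaws [-4.67954094 -5.45750275]
 front (np.float64(0.10356863112676586), np.float64(416.51297313145216), np.int64(15)) 5.912963863531363 x at y=-255: 390.1029721941269
scene0 1338
 left (np.float64(-0.09500428546044482), np.float64(-152.88535967616752), np.int64(21)) right (np.float64(0.14668498142701386), np.float64(-375.53903198242176), np.int64(21)) yaws [-5.42705584  8.34491884]
 front (np.float64(0.1042629241943352), np.float64(419.7698894500732), np.int64(15)) 5.952318949082541 x at y=-255: 393.1828437805177
w1 16389
 left (np.float64(-0.09511987392870415), np.float64(-152.03715903561334), np.int64(18)) right (np.float64(0.26142541133996305), np.float64(-430.71861313328645), np.int64(21)) yaws [-5.43361926 14.65068835]
 front (np.float64(0.09971923828124914), np.float64(413.6320760091144), np.int64(15)) 5.694665505513683 x at y=-255: 388.2036702473959
box tool: y min [-85.4259439  -84.97941966 -84.51863809] x [-32.2871903   30.61688352] z 73.9614387073696
[ 0.00585236 -0.47528975] [2.17836811e-03 7.40804057e+01] [[-80.          -0.84853125  73.94869353]
 [-76.          -1.00799241  73.90704261]
 [-72.          -0.87644921  73.87419598]]
```

Emit:
{"fn": "drive_tool", "kwargs": {"increments": [{"rz":-0.026,"dx":0,"dy":-0.4,"dz":0,"rx":0,"ry":0,"claw":-1},{"rz":0,"dx":-0.3,"dy":-0.4,"dz":0,"rx":0,"ry":0,"claw":-1},{"rz":0,"dx":-0.6,"dy":0,"dz":0,"rx":0,"ry":0,"claw":-1},{"rz":0,"dx":-0.8,"dy":0,"dz":0,"rx":0,"ry":0,"claw":-1},{"rz":0,"dx":-0.8,"dy":0,"dz":0,"rx":0,"ry":0,"claw":-1},{"rz":0,"dx":-0.8,"dy":0,"dz":0,"rx":0,"ry":0,"claw":-1},{"rz":0,"dx":-0.8,"dy":0,"dz":0,"rx":0,"ry":0,"claw":-1},{"rz":0,"dx":-0.8,"dy":0,"dz":0,"rx":0,"ry":0,"claw":-1},{"rz":0,"dx":-0.8,"dy":0.2,"dz":0,"rx":0,"ry":0,"claw":-1},{"rz":0,"dx":-0.5,"dy":0.2,"dz":0,"rx":0,"ry":0,"claw":-1},{"rz":0,"dx":-0.2,"dy":0,"dz":0,"rx":0,"ry":0,"claw":-1},{"rz":0,"dx":0,"dy":0,"dz":0,"rx":0,"ry":0,"claw":-1}]}}

```text
time_s: 7.6
ee_pos: [437.1, -251.6, 171.7]
eef_rot: [-180.0, -0.1, 84.1]
wrist_force: [0.1, 0.4, -3.6]
grip_width: 15.9
```

```bash
python3 - <<'E'
from m import *
p,d,st=snap("wrist","w4");print(st['ee_pos'],st['eef_rot'])
p,d,st=snap("scene","s4"); cv2.imwrite("pics/s4z.png",cv2.resize(p[140:300,170:370],(800,640)[:2],interpolation=cv2.INTER_CUBIC)[:600,:,::-1])
E
```

```text
[ 437.13291545 -251.58712926  171.69716312] [-1.79951870e+02 -6.86667049e-02  8.40824500e+01]
```

View pics/s4z.png

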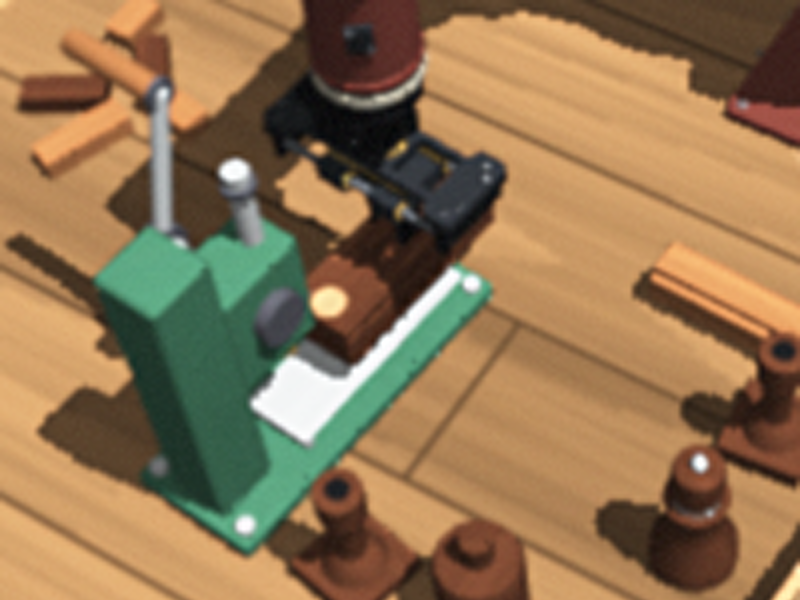

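View pics/w4.png

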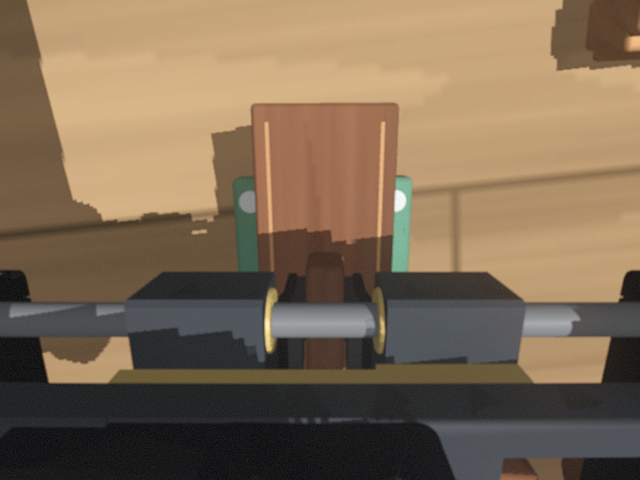

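```bash
python3 - <<'E'
from m import *
z=np.load("pics/w4.npz");st=dict(ee_pos=z['ee_pos'],eef_rot=z['eef_rot']);ci=cams.camera_info("wrist");p=z['p'].astype(int)
g=(p[...,1]>p[...,0]+15)
v,u=np.nonzero(g[150:272]);v+=150
for r in (200,220,240,260):
    w=u[v==r]; 
    if len(w): print(r,w.min(),w.max(), rayz(ci,[(w.min(),r),(w.max(),r)],20,st).round(1))
for c in (243,247,400,405):
    w=v[u==c]; 
    if len(w): print(c,w.min(), rayz(ci,[(c,w.min())],20,st).round(1))
Rt=Ro.from_euler('xyz',st['eef_rot'],degrees=True).as_matrix()
print([((rayz(ci,[q],20,st)[0]-st['ee_pos'])@Rt).round(1) for q in [(238,240),(410,240),(324,178)]])
E
```

```text
200 235 410 [[ 398.  -307.8   20. ]
 [ 410.  -192.3   20. ]]
220 236 409 [[ 411.4 -309.3   20. ]
 [ 423.5 -193.7   20. ]]
240 237 408 [[ 425.1 -310.9   20. ]
 [ 437.3 -195.    20. ]]
260 239 407 [[ 439.4 -311.8   20. ]
 [ 451.5 -196.4   20. ]]
243 180 [[ 385.5 -300.4   20. ]]
247 179 [[ 385.2 -297.7   20. ]]
400 176 [[ 393.6 -198.1   20. ]]
405 177 [[ 394.6 -194.9   20. ]]
[array([-59.7,  -5.7, 151.6]), array([ 57.5,  -5.6, 151.8]), array([ -1.1, -47.4, 151.7])]
```

Emit:
{"fn": "drive_tool", "kwargs": {"increments": [{"rz":0,"dx":0,"dy":0,"dz":0.4,"rx":0,"ry":0,"claw":-1},{"rz":0,"dx":0,"dy":0,"dz":0.4,"rx":0,"ry":0,"claw":-1},{"rz":0,"dx":0,"dy":0.3,"dz":0,"rx":0,"ry":0,"claw":-1},{"rz":0,"dx":0,"dy":0.4,"dz":0,"rx":0,"ry":0,"claw":-1},{"rz":0,"dx":0,"dy":0.4,"dz":0,"rx":0,"ry":0,"claw":-1},{"rz":0,"dx":0,"dy":0.3,"dz":0,"rx":0,"ry":0,"claw":-1},{"rz":0,"dx":0,"dy":0,"dz":0,"rx":0,"ry":0,"claw":-1}]}}

```text
time_s: 8.4
ee_pos: [481.0, -255.8, 148.5]
eef_rot: [179.9, -0.0, 84.2]
wrist_force: [1.5, 0.0, -3.6]
grip_width: 15.4
```

Emit:
{"fn": "drive_tool", "kwargs": {"increments": [{"rz":0,"dx":0,"dy":0.2,"dz":0,"rx":0,"ry":0,"claw":-1},{"rz":0,"dx":0,"dy":0.18,"dz":0,"rx":0,"ry":0,"claw":-1},{"rz":0,"dx":0,"dy":0,"dz":0,"rx":0,"ry":0,"claw":-1},{"rz":0,"dx":0,"dy":0,"dz":0.08,"rx":0,"ry":0,"claw":-1},{"rz":0,"dx":0,"dy":0,"dz":0.05,"rx":0,"ry":0,"claw":-1},{"rz":0,"dx":0,"dy":0,"dz":0,"rx":0,"ry":0,"claw":-1}]}}

```text
time_s: 9.0
ee_pos: [490.1, -257.2, 144.3]
eef_rot: [-180.0, 0.0, 84.1]
wrist_force: [-1.1, -0.8, -2.8]
grip_width: 15.2
```

```bash
python3 - <<'E'
from m import *
p,d,st=snap("wrist","w5");print(st['ee_pos'],st['eef_rot'],st['wrist_force'])
p,d,st=snap("scene","s5"); cv2.imwrite("pics/s5z.png",cv2.resize(p[160:260,190:310],(720,600),interpolation=cv2.INTER_CUBIC)[:,:,::-1])
E
```

```text
[ 490.14410213 -257.23144942  144.30468412] [-1.79984485e+02  7.86144896e-03  8.40986802e+01] [-1.10955372 -0.78149894 -2.75090552]
```

View pics/s5z.png

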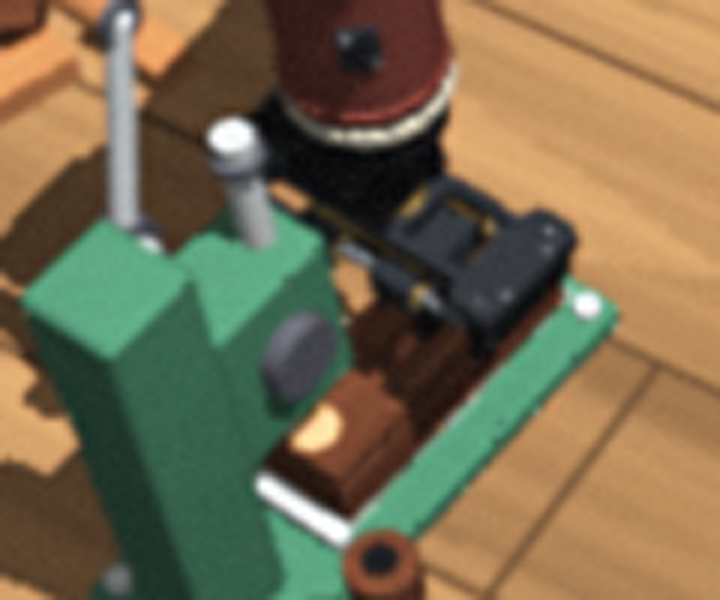

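View pics/w5.png

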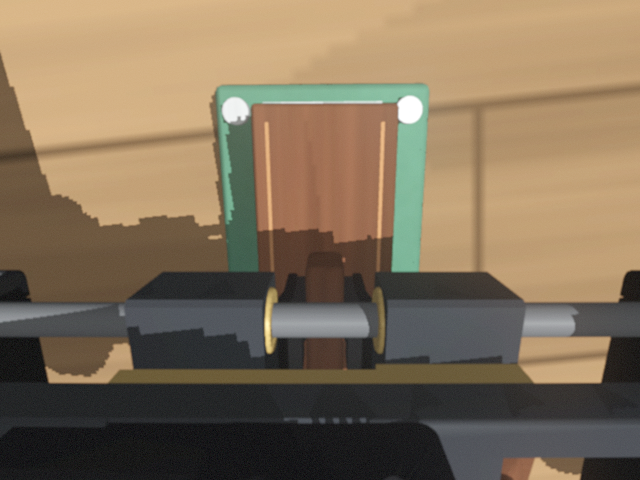

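```bash
cat > chk.py <<'E'
from m import *
import sys
z=np.load(f"pics/{sys.argv[1]}.npz");st=dict(ee_pos=z['ee_pos'],eef_rot=z['eef_rot']);ci=cams.camera_info("wrist");p=z['p'].astype(int)
g=(p[...,1]>p[...,0]+15)
Rt=Ro.from_euler('xyz',st['eef_rot'],degrees=True).as_matrix()
def T(uv,zz): return ((rayz(ci,[uv],zz,st)[0]-st['ee_pos'])@Rt).round(1)
for c in (260,290,320,350,380):
    w=np.nonzero(g[:270,c])[0]; r=w.min()
    br=[v for v in range(w.min(),200) if p[v,c,0]>p[v,c,1]+25][0]
    print(c,"front",r,T((c,r),20),"boxrear row",br,T((c,br),70))
for r in (150,180,210):
    w=np.nonzero(g[r,:])[0]; b=np.nonzero((p[r]@[1,-1,0]>25)&(np.arange(640)>w.min())&(np.arange(640)<w.max()))[0]
    print(r,"green",T((w.min(),r),20)[:2],T((w.max(),r),20)[:2],"box",b.min(),b.max(),T((b.min(),r),70)[:2],T((b.max(),r),70)[:2])
E
python3 chk.py w5
```

```text
260 front 85 [ -36.  -100.   124.3] boxrear row 104 [-28.2 -85.   74.3]
290 front 85 [ -19.6 -100.   124.3] boxrear row 104 [-15.4 -84.9  74.3]
320 front 85 [  -3.2 -100.   124.3] boxrear row 104 [ -2.7 -84.9  74.3]
350 front 84 [  13.2 -100.5  124.3] boxrear row 104 [ 10.1 -84.9  74.3]
380 front 84 [  29.6 -100.5  124.3] boxrear row 104 [ 22.9 -84.9  74.3]
150 green [-60.3 -65.5] [ 56.5 -65.4] box 253 395 [-32.1 -65.9] [ 30.1 -65.9]
180 green [-60.3 -48.6] [ 56.5 -48.5] box 255 394 [-31.8 -52.9] [ 30.3 -52.8]
210 green [-60.3 -31. ] [ 56.4 -30.9] box 256 393 [-32.  -39.3] [ 30.4 -39.3]
```

Emit:
{"fn": "drive_tool", "kwargs": {"increments": [{"rz":0,"dx":-0.03,"dy":0.04,"dz":0,"rx":0,"ry":0,"claw":-1},{"rz":0,"dx":0,"dy":0,"dz":0.01,"rx":0,"ry":0,"claw":-1},{"rz":0,"dx":0,"dy":0,"dz":0,"rx":0,"ry":0,"claw":-1},{"rz":0,"dx":0,"dy":0,"dz":0,"rx":0,"ry":0,"claw":0},{"rz":0,"dx":0,"dy":0,"dz":0,"rx":0,"ry":0,"claw":0},{"rz":0,"dx":0,"dy":0,"dz":0,"rx":0,"ry":0,"claw":0},{"rz":0,"dx":0,"dy":0,"dz":-0.2,"rx":0,"ry":0,"claw":0},{"rz":0,"dx":0,"dy":0,"dz":-0.4,"rx":0,"ry":0,"claw":0},{"rz":0,"dx":0,"dy":-0.3,"dz":-0.8,"rx":0,"ry":0,"claw":0},{"rz":0,"dx":0,"dy":-0.8,"dz":-0.8,"rx":0,"ry":0,"claw":0},{"rz":0,"dx":0,"dy":-0.8,"dz":-0.8,"rx":0,"ry":0,"claw":0},{"rz":0,"dx":0,"dy":0,"dz":0,"rx":0,"ry":0,"claw":0}]}}

```text
time_s: 10.3
ee_pos: [434.2, -253.0, 238.1]
eef_rot: [179.8, 0.2, 84.0]
wrist_force: [-1.1, -0.8, 0.5]
grip_width: 43.4
```

```bash
python3 - <<'E'
from m import *
p,d,st=snap("wrist","w6");print(st['ee_pos'],st['eef_rot'],st['wrist_force'])
ci=cams.camera_info("wrist");X=cloud(ci,d,st);X=np.stack([cv2.medianBlur(X[...,k].astype(np.float32),3) for k in range(3)],-1)
for P,s in comps(X,66,74,(350,640),(-330,-190),200): print(s,rect(P),P.mean(0))
p,d,st=snap("scene","s6"); cv2.imwrite("pics/s6z.png",cv2.resize(p[160:260,190:310],(720,600),interpolation=cv2.INTER_CUBIC)[:,:,::-1])
ci=cams.camera_info("scene")
m=(p[...,0]>200)&(p[...,2]<190)&(p[...,0].astype(int)-p[...,2]>50); m[:215]=0;m[250:]=0;m[:,:225]=0;m[:,265:]=0
v,u=np.nonzero(m); print(len(u),u.mean(),v.mean(),rayz(ci,[(u.mean(),v.mean())],70), u.min(),u.max(),v.min(),v.max())
E
```

```text
[ 434.23249416 -253.01461435  238.10064831] [179.80582599   0.23881602  84.04037263] [-1.0741378  -0.81427561  0.51896244]
[ 283  203   90  100 8370] (array([ 452.1, -251. ]), array([ 70. , 100.1]), 84.3) [ 441.7782  -252.95752   70.66831]
[288 339  29  32 919] (array([ 472.9, -274.1]), array([ 23.6, 129. ]), 82.0) [ 520.1147  -280.93045   76.44763]
[339 339  30  32 931] (array([ 494.1, -245.9]), array([164.5,  27.6]), 7.4) [ 525.75116 -241.34201   74.0662 ]
32 242.5625 231.59375 [[ 578.64036045 -262.95583118   70.        ]] 239 245 228 234
```

View pics/s6z.png

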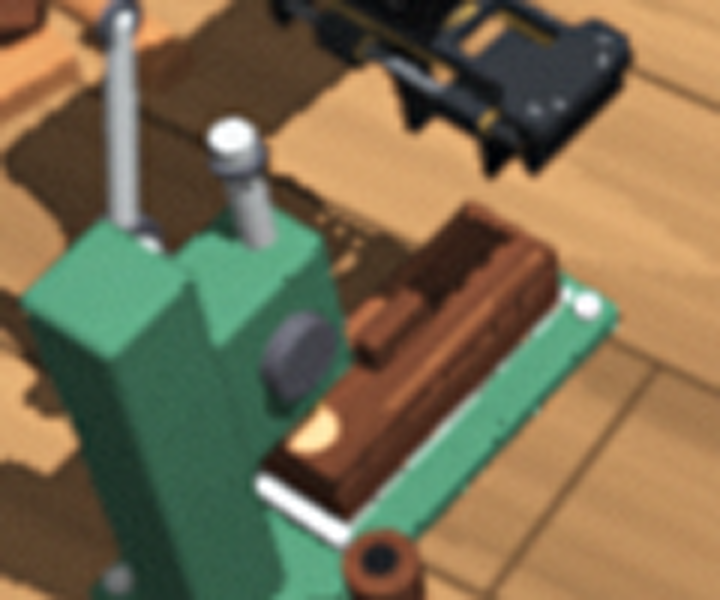

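View pics/w6.png

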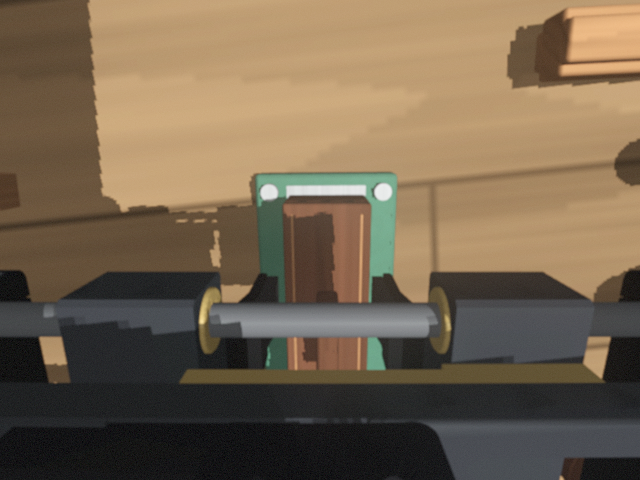

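```bash
python3 - <<'E'
from m import *
z=np.load("pics/s6.npz");p=z['p'].astype(int);ci=cams.camera_info("scene")
c,s=np.cos(np.radians(-5.55)),np.sin(np.radians(-5.55))
def P(uv,zz,o=(580.1,-265.7)):
    q=rayz(ci,uv,zz)[:,:2]-o; return q@np.array([[c,-s],[s,c]])
m=(p[...,0]-p[...,2]>55)&(p[...,0]>150); m[:222]=0;m[245:]=0;m[:,232:]*=1;m[:,:232]=0;m[:,252:]=0
v,u=np.nonzero(m);q=P(np.c_[u,v],70);print(len(u),q.min(0),q.max(0),q.mean(0)); print(p[226:238,236:250,0]-p[226:238,236:250,2])
# box corner (pixel from zoom: lid far corners) zoom px/6+offset
for n,a in dict(lidfarleft=(345,490),lidfarright=(262,450)).items(): print(n,P([(190+a[0]/6,160+a[1]/6)],70))
for n,a in dict(boxbotleft=(348,515),whiteL=(350,545),whiteR=(258,480)).items(): print(n,P([(190+a[0]/6,160+a[1]/6)],20))
for n,a in dict(frontcorner=(618,318),frontR=(565,272)).items(): print(n,P([(190+a[0]/6,160+a[1]/6)],20))
E
```

```text
Traceback (most recent call last):
numpy._core._exceptions._UFuncOutputCastingError: Cannot cast ufunc 'multiply' output from dtype('int64') to dtype('bool') with casting rule 'same_kind'
```

```bash
python3 - <<'E'
from m import *
z=np.load("pics/s6.npz");p=z['p'].astype(int);ci=cams.camera_info("scene")
c,s=np.cos(np.radians(-5.55)),np.sin(np.radians(-5.55))
def P(uv,zz,o=(580.1,-265.7)):
    q=rayz(ci,uv,zz)[:,:2]-o; return q@np.array([[c,-s],[s,c]])
d=p[...,0]-p[...,2]
m=(d>75); m[:222]=0;m[245:]=0;m[:,:232]=0;m[:,252:]=0
v,u=np.nonzero(m);q=P(np.c_[u,v],70);print(len(u),q.min(0),q.max(0),q.mean(0)); print(d[226:238,236:250])
for n,a in dict(lidfarleft=(345,490),lidfarright=(262,450)).items(): print(n,P([(190+a[0]/6,160+a[1]/6)],70))
for n,a in dict(boxbotleft=(348,515),whiteL=(350,545),whiteR=(258,480)).items(): print(n,P([(190+a[0]/6,160+a[1]/6)],20))
for n,a in dict(frontcorner=(618,318),frontR=(565,272)).items(): print(n,P([(190+a[0]/6,160+a[1]/6)],20))
E
```

```text
121 [-46.12664731  -8.07208058] [14.83804504 22.65394152] [-12.34148477   6.21554195]
[[ -9 -10  -9  -7 -17 -22  -8  36  73  85  84  82  80  78]
 [-10 -10 -11 -16 -20 -15  31  87  93  89  81  78  78  78]
 [-11 -10 -15 -20 -13  18  70 108 107  96  82  78  78  79]
 [-13 -15 -14  -8  19  59  99  99  95 107  90  76  76  78]
 [-22 -21  -8  19  58  94 102  85  82 101  96  77  78  79]
 [-23 -11  20  56  94 103  89  81  82  96  96  80  79  78]
 [-16  15  53  93 104  89  83  79  84 102  94  79  81  77]
 [  2  39  83 107  88  82  82  87  97 102  85  78  79  73]
 [ 18  53  94 111 101  97  99 107  93  85  79  77  73  71]
 [ 24  36  60  83  97  99  93  84  81  80  75  73  74  64]
 [ 26  24  30  42  66  75  77  81  79  79  73  73  68  55]
 [ 24  24  23  23  36  49  67  78  77  78  73  70  59  48]]
lidfarleft [[18.04116195 40.74306371]]
lidfarright [[ 24.85027152 -12.03299132]]
boxbotleft [[ 9.4821941  26.13957664]]
whiteL [[23.38113739 39.59589358]]
whiteR [[ 21.3583639  -29.28752035]]
frontcorner [[-181.18171915   64.896744  ]]
frontR [[-189.23622721   19.83782062]]
```

```bash
python3 - <<'E'
from m import *
z=np.load("pics/s6.npz");p=z['p'].astype(int);ci=cams.camera_info("scene")
c,s=np.cos(np.radians(-5.55)),np.sin(np.radians(-5.55))
def P(uv,zz,o=(580.1,-265.7)):
    q=rayz(ci,uv,zz)[:,:2]-o; return q@np.array([[c,-s],[s,c]])
print(p[226:238,236:250,0])
g=p[...,0]; b=[]
for v in range(227,236):
    for u in range(249,238,-1):
        if g[v,u]<165<=g[v,u-1]: b.append((u-(165-g[v,u])/(g[v,u-1]-g[v,u]),v)); break
b=np.array(b);q=P(b,70);print(np.c_[b,q].round(1))
A=np.c_[2*q,np.ones(len(q))];
# fixed radius fit
from scipy.optimize import least_squares
r=least_squares(lambda c:np.hypot(*(q-c).T)-14,[0,0]);print(r.x,r.fun.round(1))
E
```

```text
[[ 33  46  51  49  42  44  59  96 127 140 139 134 134 130]
 [ 27  33  34  37  46  48  89 159 163 148 136 132 129 130]
 [ 27  26  31  42  50  69 137 219 222 180 142 129 128 130]
 [ 38  35  39  55  76 120 200 251 253 233 163 124 128 129]
 [ 50  50  56  80 123 196 247 255 255 249 185 131 128 131]
 [ 52  59  82 125 197 247 253 252 254 253 192 133 131 131]
 [ 53  74 122 196 248 253 252 252 254 245 179 131 129 129]
 [ 49  86 171 249 255 254 253 254 249 210 150 130 126 124]
 [ 47  94 186 247 253 252 249 236 190 148 130 125 123 119]
 [ 44  60 109 157 186 195 178 157 135 128 124 125 123 110]
 [ 48  44  48  72 108 126 129 129 130 128 124 122 113  95]
 [ 39  42  42  40  60  81 110 128 129 127 120 115  98  80]]
[[245.4 228.  -17.6   0.8]
 [246.  229.  -15.7   4.9]
 [246.4 230.  -13.6   8.5]
 [246.5 231.  -10.8  11.3]
 [246.3 232.   -7.6  13.4]
 [245.8 233.   -3.6  14.5]
 [244.6 234.    1.5  14. ]
 [242.6 235.    8.1  11.4]]
[-2.37933095  0.62220874] [ 1.2  0.  -0.3 -0.4 -0.2 -0.  -0.   1. ]
```

```bash
python3 - <<'E'
from m import *
ci=cams.camera_info("top")
p,d,st=snap("top","t6"); cv2.imwrite("pics/t6z.png",cv2.resize(p[190:310,370:470],(600,720),interpolation=cv2.INTER_CUBIC)[:600,:,::-1])
p0=np.load("pics/top0.npz")['p']; cv2.imwrite("pics/t0z.png",cv2.resize(p0[190:310,370:470],(600,720),interpolation=cv2.INTER_CUBIC)[:600,:,::-1])
E
```

```text
(no output)
```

View pics/t6z.png

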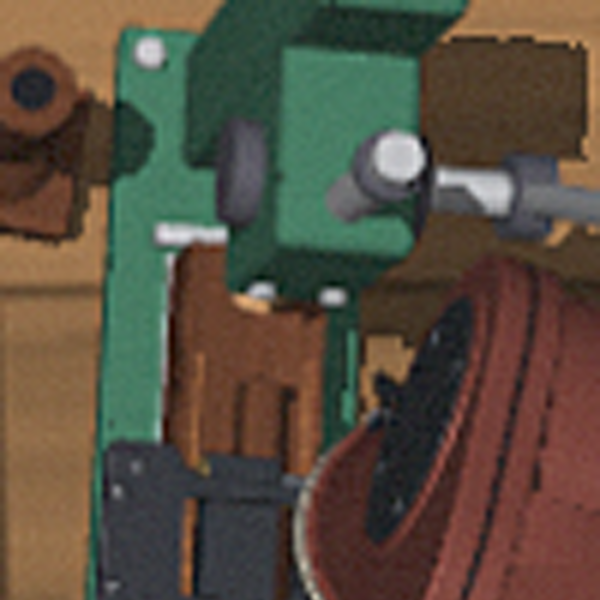

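View pics/t0z.png

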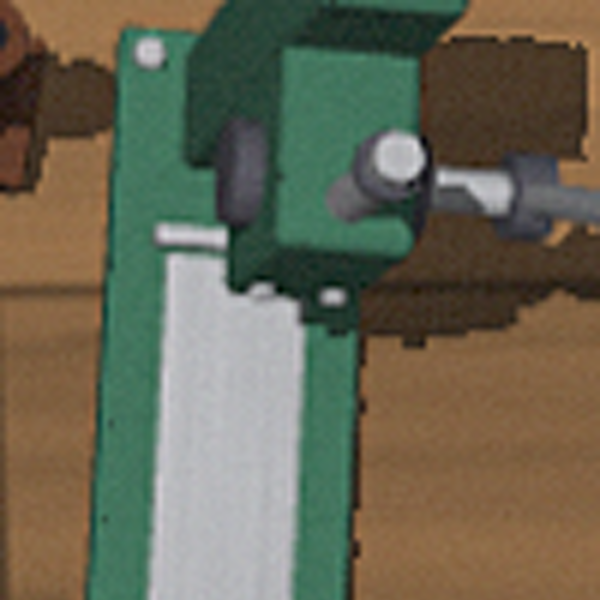

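```bash
python3 - <<'E'
from m import *
ci=cams.camera_info("top")
c,s=np.cos(np.radians(-5.55)),np.sin(np.radians(-5.55))
def P(uv,zz,o=(580.1,-265.7)):
    q=rayz(ci,uv,zz)[:,:2]-o; return (q@np.array([[c,-s],[s,c]])).round(1)
def px(a): return [(370+(a[0]+.5)/6-.5,190+(a[1]+.5)/6-.5)]
print("strip back/front top",P(px((190,221)),32),P(px((190,247)),32),P(px((190,247)),20),"left end",P(px((154,234)),32))
print("lid far edge",P(px((205,241)),70), "lid left edge",P(px((172,300)),70), "right",P(px((328,330)),70))
print("bolts far", P(px((149,52)),22))
p=np.load("pics/t6.npz")['p'].astype(int)
print(p[222:236,403:408,0]-p[222:236,403:408,2]); print(p[222:236,403:408,0])
E
```

```text
strip back/front top [[32.7 25. ]] [[20.4 24.4]] [[23.  22.2]] left end [[25.1 41.4]]
lid far edge [[15.4 24.4]] lid left edge [[-12.8  37.9]] right [[-20.4 -33.2]]
bolts far [[114.9  46.8]]
[[-26 -29 -25  -2   1]
 [-33 -31 -22  -2  -6]
 [-28 -31 -25  -2  -1]
 [-30 -32 -28  -7  -5]
 [-32 -34 -25 -11  -5]
 [-19 -26 -25 -24 -18]
 [-12  -5  -9  -9  -9]
 [ -5  -3  -3  -5  -8]
 [ 26  16  21  21  12]
 [ 61  63  69  69  39]
 [ 52  57  60  55  28]
 [ 51  54  58  63  30]
 [ 53  54  59  55  23]
 [ 53  58  63  59  26]]
[[ 71  71  62  55  53]
 [ 71  73  66  52  59]
 [ 76  71  67  58  56]
 [ 67  67  64  49  61]
 [ 64  62  69  56  48]
 [104  72  80  82  69]
 [187 179 178 187 159]
 [175 196 191 197 164]
 [113 134 137 139 115]
 [ 93  99  97 101  87]
 [ 98 101 105 105  82]
 [ 97 105 102 110  78]
 [ 93 101 107 106  79]
 [101 102 109 107  81]]
```

```bash
python3 - <<'E'
from m import *
z=np.load("pics/w6.npz");st=dict(ee_pos=z['ee_pos'],eef_rot=z['eef_rot']);ci=cams.camera_info("wrist");p=z['p'].astype(int)
Rt=Ro.from_euler('xyz',st['eef_rot'],degrees=True).as_matrix()
def T(uv,zz): return ((rayz(ci,[uv],zz,st)[0]-st['ee_pos'])@Rt).round(1)
print(p[168:178,325],p[192:206,310])
for c in (295,325,355): print("front",T((c,173),20),"rear",T((c,197),70),T((c,203),70))
for r in (230,255): 
    g=np.nonzero(p[r,:,1]>p[r,:,0]+15)[0]; b=[u for u in range(g.min(),g.max()) if p[r,u,0]>p[r,u,1]+25]
    print(r,g.min(),g.max(),b[0],b[-1],T((g.min(),r),20),T((g.max(),r),20),T((b[0],r),70),T((b[-1],r),70))
print("bolts",T((269,192),23),T((383,192),23))
E
python3 -c "
import cv2;p=cv2.imread('pics/w6.png');cv2.imwrite('pics/w6z.png',cv2.resize(p[160:280,240:410],(765,540),interpolation=cv2.INTER_CUBIC))"
```

```text
[[186 153 117]
 [186 154 116]
 [183 151 113]
 [172 143 106]
 [134 121  95]
 [100 119  96]
 [102 139 114]
 [111 154 128]
 [119 163 136]
 [120 167 140]] [[225 227 227]
 [224 226 225]
 [202 204 203]
 [148 148 144]
 [ 89  77  66]
 [ 79  66  55]
 [ 81  66  55]
 [ 84  68  55]
 [ 89  71  59]
 [ 94  72  58]
 [ 93  74  61]
 [108  80  63]
 [131  96  75]
 [143 101  78]]
front [-25.1 -46.1 218.1] rear [-21.6 -32.8 168.1] [-21.7 -28.5 168.1]
front [ -0.3 -46.1 217.9] rear [ -0.4 -32.8 168. ] [ -0.4 -28.5 168. ]
front [ 24.5 -46.  217.8] rear [ 20.8 -32.8 167.9] [ 20.8 -28.5 167.9]
230 259 394 291 369 [-57.2   2.3 218.3] [ 59.    2.3 217.9] [-25.   -8.9 168.2] [ 31.3  -8.9 167.9]
255 260 393 288 368 [-57.3  24.8 218.4] [ 59.2  24.7 217.9] [-27.6   9.9 168.3] [ 31.2   9.9 168. ]
bolts [-46.8 -30.7 215.2] [ 47.8 -30.7 214.8]
```

View pics/w6z.png

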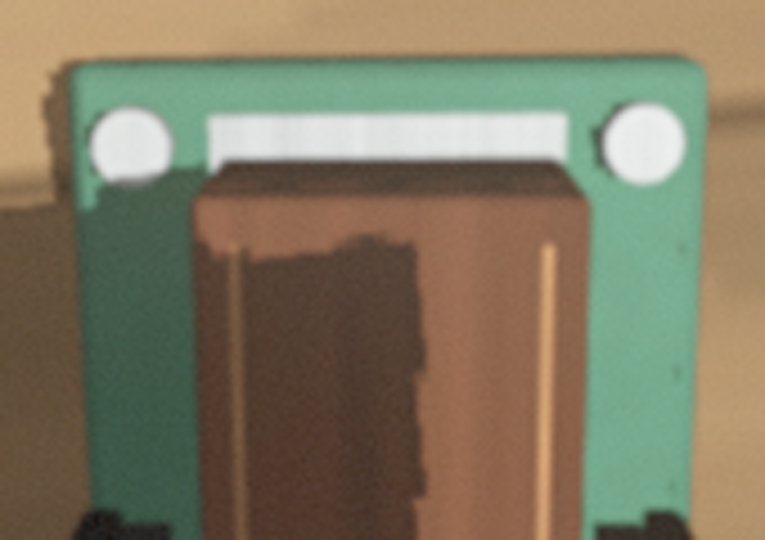

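```bash
python3 - <<'E'
from m import *
z=np.load("pics/w6.npz");st=dict(ee_pos=z['ee_pos'],eef_rot=z['eef_rot']);ci=cams.camera_info("wrist")
Rt=Ro.from_euler('xyz',st['eef_rot'],degrees=True).as_matrix()
def T(uv,zz): return ((rayz(ci,[uv],zz,st)[0]-st['ee_pos'])@Rt).round(1)
for r in (171.8,172,185,195,195.5): print(r,T((325,r),20))
for r in (203,203.5,204): print(r,T((325,r),70))
E
```

```text
171.8 [ -0.3 -47.  217.9]
172 [ -0.3 -46.9 217.9]
185 [ -0.3 -36.2 218. ]
195 [ -0.3 -27.8 218. ]
195.5 [ -0.3 -27.4 218. ]
203 [ -0.4 -28.5 168. ]
203.5 [ -0.4 -28.2 168. ]
204 [ -0.4 -27.8 168. ]
```

```bash
python3 - <<'E'
from m import *
c,s=np.cos(np.radians(-5.55)),np.sin(np.radians(-5.55))
z=np.load("pics/t6.npz")
for n,cam in (("top0","top"),("t6","top"),("scene0","scene")):
    z=np.load(f"pics/{n}.npz"); X=cloud(cams.camera_info(cam),z['d']); X=np.stack([cv2.medianBlur(X[...,k].astype(np.float32),3) for k in range(3)],-1)
    p=z['p'].astype(int)
    m=(X[...,2]>315)&(X[...,2]<345)&(X[...,0]>500)&(X[...,0]<600)&(X[...,1]<-330)&(X[...,1]>-460)&(p[...,0]>p[...,2]+40)
    P=X[m]; q=(P[:,:2]-[580.1,-265.7])@np.array([[c,-s],[s,c]])
    print(n,len(P),rect(P),P.mean(0).round(1),"press",q.min(0).round(1),q.max(0).round(1),"zmax",np.percentile(P[:,2],[5,95]))
E
```

```text
top0 389 (array([ 550.9, -392.2]), array([91.3, 22.1]), 85.9) [ 548.3 -393.8  332.7] press [ -28.9 -174.4] [ -6.5 -83.4] zmax [326.88174438 336.12329102]
t6 389 (array([ 550.6, -392.6]), array([90.5, 21.5]), 86.1) [ 548.2 -393.7  332.9] press [ -29.1 -174.5] [ -7.  -84.3] zmax [326.63214111 336.18585205]
scene0 193 (array([ 549.2, -391.4]), array([94.5, 22.6]), 86.9) [ 553.2 -394.5  331.5] press [ -30.3 -175.3] [ -5.5 -80.9] zmax [322.71065063 335.90613403]
```

Emit:
{"fn": "drive_tool", "kwargs": {"increments": [{"rz":0,"dx":0,"dy":0,"dz":-0.8,"rx":0,"ry":0,"claw":0},{"rz":0,"dx":0,"dy":0,"dz":-0.8,"rx":0,"ry":0,"claw":0},{"rz":0,"dx":0,"dy":0,"dz":-0.8,"rx":0,"ry":0,"claw":0},{"rz":0,"dx":0,"dy":0,"dz":-0.8,"rx":0,"ry":0,"claw":0},{"rz":0.15,"dx":0,"dy":0,"dz":-0.8,"rx":0,"ry":0,"claw":0},{"rz":0.15,"dx":0,"dy":0,"dz":-0.8,"rx":0,"ry":0,"claw":0},{"rz":0.15,"dx":0,"dy":0,"dz":-0.8,"rx":0,"ry":0,"claw":0},{"rz":0.15,"dx":0,"dy":0,"dz":-0.8,"rx":0,"ry":0,"claw":0},{"rz":0.15,"dx":0,"dy":0,"dz":0,"rx":0,"ry":0,"claw":0},{"rz":0.15,"dx":0,"dy":0,"dz":0,"rx":0,"ry":0,"claw":0},{"rz":0.15,"dx":0,"dy":0,"dz":0,"rx":0,"ry":0,"claw":0},{"rz":0.15,"dx":0,"dy":0,"dz":0,"rx":0,"ry":0,"claw":0}]}}

```text
time_s: 11.65
ee_pos: [435.5, -252.3, 425.1]
eef_rot: [-179.9, 0.0, 15.1]
wrist_force: [0.5, -0.3, 0.2]
grip_width: 43.8
```

Emit:
{"fn": "drive_tool", "kwargs": {"increments": [{"rz":0.15,"dx":0,"dy":0,"dz":0,"rx":0,"ry":0,"claw":0},{"rz":0.15,"dx":0,"dy":0,"dz":0,"rx":0,"ry":0,"claw":0},{"rz":0.064,"dx":0,"dy":0,"dz":0,"rx":0,"ry":0,"claw":0},{"rz":0,"dx":0,"dy":0,"dz":0,"rx":0,"ry":0,"claw":0}]}}

```text
time_s: 12.05
ee_pos: [435.4, -252.3, 425.2]
eef_rot: [-179.9, 0.1, -5.5]
wrist_force: [0.1, 0.1, 0.7]
grip_width: 43.5
```

Emit:
{"fn": "drive_tool", "kwargs": {"increments": [{"rz":0,"dx":0.7,"dy":0.7,"dz":0,"rx":0,"ry":0,"claw":0.2},{"rz":0,"dx":0.7,"dy":0.7,"dz":0,"rx":0,"ry":0,"claw":0.2},{"rz":0,"dx":0.7,"dy":0.7,"dz":0,"rx":0,"ry":0,"claw":0.2},{"rz":0,"dx":0.7,"dy":0.7,"dz":0,"rx":0,"ry":0,"claw":0.2},{"rz":0,"dx":0.7,"dy":0.7,"dz":0,"rx":0,"ry":0,"claw":0.2},{"rz":0,"dx":0.77,"dy":0.82,"dz":0,"rx":0,"ry":0,"claw":0.2},{"rz":0,"dx":0,"dy":0,"dz":0,"rx":0,"ry":0,"claw":0.2}]}}

```text
time_s: 12.75
ee_pos: [551.2, -397.1, 421.9]
eef_rot: [-179.8, 0.2, -5.5]
wrist_force: [-0.8, 0.2, -0.5]
grip_width: 52.3
```

```bash
python3 - <<'E'
from m import *
p,d,st=snap("wrist","w7");print(st['ee_pos'],st['eef_rot'],st['wrist_force'])
E
```

```text
[ 551.24480001 -397.05169794  421.92790161] [-179.83340582    0.19282581   -5.48983984] [-0.79605779  0.24106411 -0.53742311]
```

View pics/w7.png

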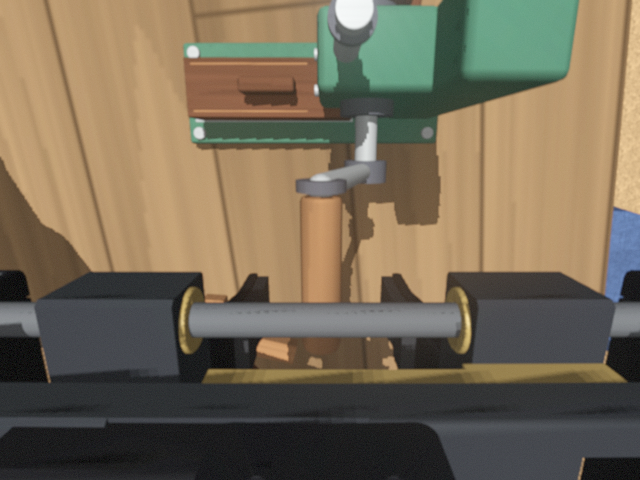

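Emit:
{"fn": "drive_tool", "kwargs": {"force": 45, "increments": [{"rz":0,"dx":-0.03,"dy":0,"dz":0.5,"rx":0,"ry":0,"claw":0.2},{"rz":0,"dx":0,"dy":-0.1,"dz":0.5,"rx":0,"ry":0,"claw":0.2},{"rz":0,"dx":0,"dy":0,"dz":0.4,"rx":0,"ry":0,"claw":0.2},{"rz":0,"dx":0,"dy":0,"dz":0.1,"rx":0,"ry":0,"claw":0.2},{"rz":0,"dx":0,"dy":0,"dz":0,"rx":0,"ry":0,"claw":0.2}]}}

```text
time_s: 13.3
ee_pos: [549.0, -390.5, 380.9]
eef_rot: [-180.0, 0.0, -5.5]
wrist_force: [-0.1, -0.7, 1.0]
grip_width: 52.1
```

```bash
python3 - <<'E'
import numpy as np
from bench import telemetry
print(telemetry.get_state()['ee_pos'])
t=np.radians(np.arange(75,13,-4)); x=20-140*np.cos(t); z=190+140*np.sin(t)
for a,b,c,d,e in zip(np.degrees(t)[1:],np.diff(x)/30,-np.diff(z)/30,x[1:],z[1:]): print(round(a),b.round(3),c.round(3),d.round(1),e.round(1))
E
```

```text
[ 549.03489453 -390.45312969  380.8686608 ]
71 -0.311 0.095 -25.6 322.4
67 -0.304 0.117 -34.7 318.9
63 -0.295 0.138 -43.6 314.7
59 -0.285 0.158 -52.1 310.0
55 -0.273 0.177 -60.3 304.7
51 -0.26 0.196 -68.1 298.8
47 -0.246 0.214 -75.5 292.4
43 -0.23 0.23 -82.4 285.5
39 -0.214 0.246 -88.8 278.1
35 -0.196 0.26 -94.7 270.3
31 -0.177 0.273 -100.0 262.1
27 -0.158 0.285 -104.7 253.6
23 -0.138 0.295 -108.9 244.7
19 -0.117 0.304 -112.4 235.6
15 -0.095 0.311 -115.2 226.2
```

Emit:
{"fn": "drive_tool", "kwargs": {"force": 45, "increments": [{"rz":0,"dx":0,"dy":0,"dz":0.2,"rx":0,"ry":0,"claw":0.2},{"rz":0,"dx":0,"dy":0,"dz":0,"rx":0,"ry":0,"claw":-1},{"rz":0,"dx":0,"dy":0,"dz":0,"rx":0,"ry":0,"claw":-1},{"rz":0,"dx":0,"dy":0,"dz":0,"rx":0,"ry":0,"claw":-1},{"rz":0,"dx":0,"dy":0,"dz":0,"rx":0,"ry":0,"claw":-1},{"rz":0,"dx":0,"dy":0,"dz":0,"rx":0,"ry":0,"claw":-1}]}}

```text
time_s: 13.9
ee_pos: [549.5, -390.6, 375.2]
eef_rot: [180.0, -0.0, -5.5]
wrist_force: [2.8, -1.8, 0.3]
grip_width: 20.6
```

```bash
python3 - <<'E'
from m import *
st=telemetry.get_state();print(st['ee_pos'],st['wrist_force'],st['torque'])
E
```

```text
[ 549.49062138 -390.60635504  375.2066621 ] [ 2.76225397 -1.75824577  0.29660536] [-0.23327201 -0.5971582  -0.0606637 ]
```

Emit:
{"fn": "drive_tool", "kwargs": {"increments": [{"rz":0,"dx":-0.16,"dy":0,"dz":0.045,"rx":0,"ry":0,"claw":-1},{"rz":0,"dx":-0.155,"dy":0,"dz":0.05,"rx":0,"ry":0,"claw":-1},{"rz":0,"dx":-0.15,"dy":0,"dz":0.057,"rx":0,"ry":0,"claw":-1},{"rz":0,"dx":-0.15,"dy":0,"dz":0.06,"rx":0,"ry":0,"claw":-1},{"rz":0,"dx":0,"dy":0,"dz":0,"rx":0,"ry":0,"claw":-1}]}}

```text
time_s: 14.4
ee_pos: [532.2, -388.8, 370.4]
eef_rot: [179.9, -0.3, -5.5]
wrist_force: [5.7, -1.5, 4.6]
grip_width: 20.6
```

Emit:
{"fn": "drive_tool", "kwargs": {"increments": [{"rz":0,"dx":-0.295,"dy":0,"dz":0.138,"rx":0,"ry":0,"claw":-1},{"rz":0,"dx":-0.285,"dy":0,"dz":0.158,"rx":0,"ry":0,"claw":-1},{"rz":0,"dx":-0.273,"dy":0,"dz":0.177,"rx":0,"ry":0,"claw":-1},{"rz":0,"dx":-0.26,"dy":0,"dz":0.196,"rx":0,"ry":0,"claw":-1},{"rz":0,"dx":0,"dy":0,"dz":0,"rx":0,"ry":0,"claw":-1}]}}

```text
time_s: 14.9
ee_pos: [499.1, -385.1, 349.4]
eef_rot: [180.0, -0.3, -5.4]
wrist_force: [8.1, -1.0, 0.0]
grip_width: 20.8
```

Emit:
{"fn": "drive_tool", "kwargs": {"increments": [{"rz":0,"dx":-0.246,"dy":0,"dz":0.214,"rx":0,"ry":0,"claw":-1},{"rz":0,"dx":-0.23,"dy":0,"dz":0.23,"rx":0,"ry":0,"claw":-1},{"rz":0,"dx":-0.214,"dy":0,"dz":0.246,"rx":0,"ry":0,"claw":-1},{"rz":0,"dx":-0.196,"dy":0,"dz":0.26,"rx":0,"ry":0,"claw":-1},{"rz":0,"dx":0,"dy":0,"dz":0,"rx":0,"ry":0,"claw":-1}]}}

```text
time_s: 15.4
ee_pos: [474.0, -382.5, 321.3]
eef_rot: [179.9, -0.5, -5.4]
wrist_force: [14.0, -1.7, 1.7]
grip_width: 20.3
```

```bash
cat > lev.py <<'E'
from m import *
st=telemetry.get_state();e=st['ee_pos']
c,s=np.cos(np.radians(-5.55)),np.sin(np.radians(-5.55))
Rt=Ro.from_euler('xyz',st['eef_rot'],degrees=True).as_matrix(); g=e+Rt@[0,0,51]
q=(g[:2]-[580.1,-265.7])@np.array([[c,-s],[s,c]])
f=st['wrist_force']; fx=f[0]*c+f[1]*s
print("grip press x,y,z",q.round(1),g[2].round(1),"theta",np.degrees(np.arctan2(g[2]-190,20-q[0])).round(1),"r",np.hypot(g[2]-190,20-q[0]).round(1),"F press x,z",fx.round(1),f[2].round(1),"rot",st['eef_rot'].round(2),st['torque'].round(2))
E
python3 lev.py
```

```text
grip press x,y,z [ -93.9 -126.6] 270.3 theta 35.2 r 139.4 F press x,z 14.1 1.7 rot [179.94  -0.46  -5.4 ] [-0.43 -3.51  0.07]
```

Emit:
{"fn": "drive_tool", "kwargs": {"increments": [{"rz":0,"dx":-0.13,"dy":0,"dz":0.29,"rx":0,"ry":0,"claw":-1},{"rz":0,"dx":-0.14,"dy":0,"dz":0.29,"rx":0,"ry":0,"claw":-1},{"rz":0,"dx":-0.12,"dy":0,"dz":0.3,"rx":0,"ry":0,"claw":-1},{"rz":0,"dx":0,"dy":0,"dz":0,"rx":0,"ry":0,"claw":-1}]}}

```text
time_s: 15.8
ee_pos: [459.8, -381.3, 294.7]
eef_rot: [180.0, -0.1, -5.5]
wrist_force: [-0.8, 3.4, 11.7]
grip_width: 20.0
```

```bash
python3 lev.py
```

```text
grip press x,y,z [-108.4 -126.7] 243.7 theta 22.7 r 139.2 F press x,z -1.1 11.7 rot [ 1.7998e+02 -9.0000e-02 -5.4800e+00] [ 0.67 -0.19  0.01]
```

Emit:
{"fn": "drive_tool", "kwargs": {"increments": [{"rz":0,"dx":-0.1,"dy":0,"dz":0.25,"rx":0,"ry":0,"claw":-1},{"rz":0,"dx":-0.09,"dy":0,"dz":0.25,"rx":0,"ry":0,"claw":-1},{"rz":0,"dx":-0.03,"dy":0,"dz":0.1,"rx":0,"ry":0,"claw":-1},{"rz":0,"dx":0,"dy":0,"dz":0,"rx":0,"ry":0,"claw":-1}]}}

```text
time_s: 16.2
ee_pos: [453.4, -380.7, 277.0]
eef_rot: [180.0, -0.1, -5.5]
wrist_force: [-1.3, 4.4, 10.6]
grip_width: 20.0
```

```bash
python3 lev.py
```

```text
grip press x,y,z [-114.9 -126.7] 226.0 theta 14.9 r 139.6 F press x,z -1.7 10.6 rot [ 1.7998e+02 -8.0000e-02 -5.4800e+00] [0.72 0.09 0.02]
```

Emit:
{"fn": "drive_tool", "kwargs": {"increments": [{"rz":0,"dx":-0.01,"dy":0,"dz":0.08,"rx":0,"ry":0,"claw":-1},{"rz":0,"dx":0,"dy":0,"dz":0.05,"rx":0,"ry":0,"claw":-1},{"rz":0,"dx":0,"dy":0,"dz":0,"rx":0,"ry":0,"claw":-1}]}}

```text
time_s: 16.5
ee_pos: [452.4, -380.6, 273.2]
eef_rot: [180.0, 0.0, -5.5]
wrist_force: [-6.2, 5.0, 12.7]
grip_width: 19.7
```

```bash
python3 lev.py
```

```text
grip press x,y,z [-116.  -126.8] 222.2 theta 13.3 r 139.8 F press x,z -6.7 12.7 rot [ 1.7999e+02  2.0000e-02 -5.4900e+00] [1.06 0.88 0.02]
```

Emit:
{"fn": "drive_tool", "kwargs": {"increments": [{"rz":0,"dx":0.03,"dy":0,"dz":0.1,"rx":0,"ry":0,"claw":-1},{"rz":0,"dx":0.03,"dy":0,"dz":0.05,"rx":0,"ry":0,"claw":-1},{"rz":0,"dx":0,"dy":0,"dz":0,"rx":0,"ry":0,"claw":-1}]}}

```text
time_s: 16.8
ee_pos: [451.3, -380.7, 267.6]
eef_rot: [-179.9, 0.4, -5.6]
wrist_force: [-17.9, 8.6, 14.5]
grip_width: 19.6
```

```bash
python3 lev.py; python3 - <<'E'
from m import *
p,d,st=snap("scene","s8"); cv2.imwrite("pics/s8z.png",cv2.resize(p[150:270,170:330],(800,600),interpolation=cv2.INTER_CUBIC)[:,:,::-1])
E
```

```text
grip press x,y,z [-117.4 -126.8] 216.6 theta 10.9 r 140.0 F press x,z -18.7 14.5 rot [-179.92    0.42   -5.58] [1.72 3.31 0.01]
```

View pics/s8z.png

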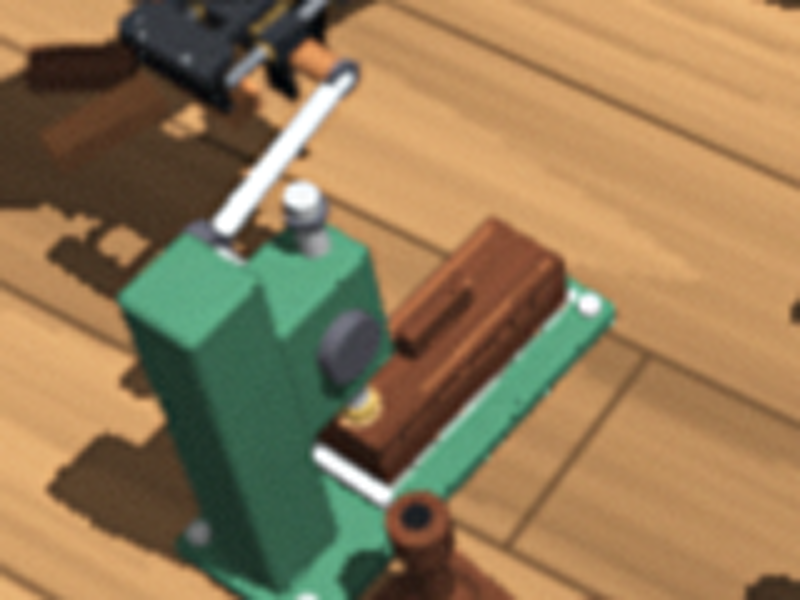

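Emit:
{"fn": "drive_tool", "kwargs": {"force": 60, "increments": [{"rz":0,"dx":-0.08,"dy":0,"dz":0,"rx":0,"ry":0,"claw":-1},{"rz":0,"dx":0,"dy":0,"dz":0.05,"rx":0,"ry":0,"claw":-1},{"rz":0,"dx":0,"dy":0,"dz":0,"rx":0,"ry":0,"claw":-1}]}}

```text
time_s: 17.15
ee_pos: [450.9, -380.6, 267.0]
eef_rot: [-180.0, 0.1, -5.5]
wrist_force: [-9.8, 5.7, 14.0]
grip_width: 19.5
```

```bash
python3 lev.py
```

```text
grip press x,y,z [-117.6 -126.8] 216.0 theta 10.7 r 140.0 F press x,z -10.3 14.0 rot [-1.7999e+02  1.4000e-01 -5.5200e+00] [ 1.34  1.72 -0.01]
```

Emit:
{"fn": "drive_tool", "kwargs": {"increments": [{"rz":0,"dx":-0.06,"dy":0,"dz":0.1,"rx":0,"ry":0,"claw":-1},{"rz":0,"dx":0,"dy":0,"dz":0.05,"rx":0,"ry":0,"claw":-1},{"rz":0,"dx":0,"dy":0,"dz":0,"rx":0,"ry":0,"claw":-1},{"rz":0,"dx":0,"dy":0,"dz":0,"rx":0,"ry":0,"claw":-1}]}}

```text
time_s: 17.55
ee_pos: [450.4, -380.4, 265.2]
eef_rot: [179.9, -0.1, -5.5]
wrist_force: [-10.5, 8.3, 29.3]
grip_width: 19.6
```

```bash
python3 lev.py;  python3 - <<'E'
from m import *
p,d,st=snap("scene","s9"); cv2.imwrite("pics/s9z.png",cv2.resize(p[150:270,170:330],(800,600),interpolation=cv2.INTER_CUBIC)[:,:,::-1])
E
```

```text
grip press x,y,z [-117.9 -126.8] 214.2 theta 10.0 r 140.0 F press x,z -11.3 29.3 rot [ 1.7989e+02 -5.0000e-02 -5.4900e+00] [ 1.89  2.2  -0.07]
```

View pics/s9z.png

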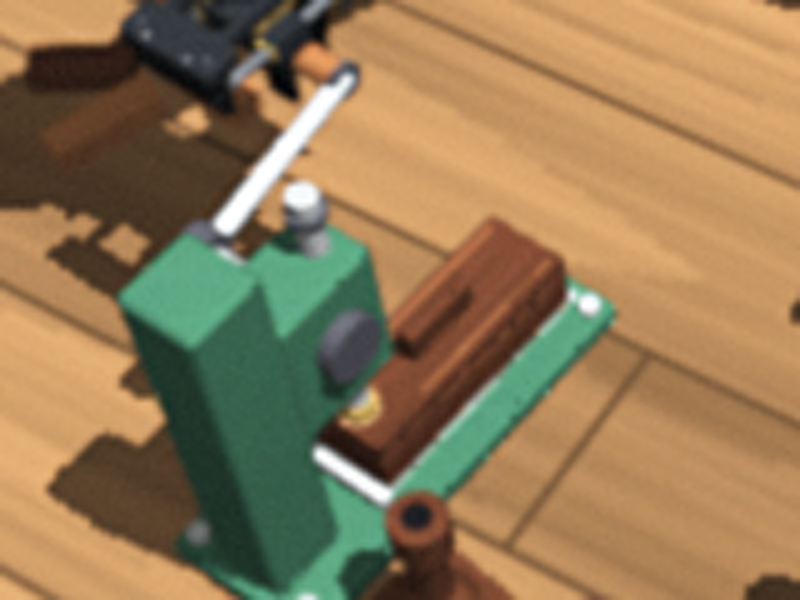

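Emit:
{"fn": "drive_tool", "kwargs": {"force": 45, "increments": [{"rz":0,"dx":0,"dy":0,"dz":-0.1,"rx":0,"ry":0,"claw":-1},{"rz":0,"dx":0.03,"dy":0,"dz":-0.15,"rx":0,"ry":0,"claw":-1},{"rz":0,"dx":0.06,"dy":0,"dz":-0.23,"rx":0,"ry":0,"claw":-1},{"rz":0,"dx":0.07,"dy":0,"dz":-0.23,"rx":0,"ry":0,"claw":-1},{"rz":0,"dx":0.08,"dy":0,"dz":-0.23,"rx":0,"ry":0,"claw":-1},{"rz":0,"dx":0,"dy":0,"dz":0,"rx":0,"ry":0,"claw":-1}]}}

```text
time_s: 18.2
ee_pos: [459.8, -381.3, 290.9]
eef_rot: [180.0, -0.3, -5.4]
wrist_force: [10.3, -0.7, -0.4]
grip_width: 19.2
```

```bash
python3 lev.py
```

```text
grip press x,y,z [-108.3 -126.7] 239.9 theta 21.2 r 137.7 F press x,z 10.4 -0.4 rot [179.97  -0.26  -5.4 ] [-0.1  -1.58  0.04]
```

Emit:
{"fn": "drive_tool", "kwargs": {"increments": [{"rz":0,"dx":0.12,"dy":0,"dz":-0.22,"rx":0,"ry":0,"claw":-1},{"rz":0,"dx":0.12,"dy":0,"dz":-0.22,"rx":0,"ry":0,"claw":-1},{"rz":0,"dx":0.12,"dy":0,"dz":-0.21,"rx":0,"ry":0,"claw":-1},{"rz":0,"dx":0.13,"dy":0,"dz":-0.21,"rx":0,"ry":0,"claw":-1},{"rz":0,"dx":0.14,"dy":0,"dz":-0.2,"rx":0,"ry":0,"claw":-1},{"rz":0,"dx":0,"dy":0,"dz":0,"rx":0,"ry":0,"claw":-1}]}}

```text
time_s: 18.8
ee_pos: [478.8, -383.4, 320.7]
eef_rot: [-180.0, -0.2, -5.4]
wrist_force: [15.4, -5.6, -12.3]
grip_width: 19.5
```

```bash
python3 lev.py
```

```text
grip press x,y,z [ -89.2 -126.9] 269.7 theta 36.1 r 135.2 F press x,z 15.9 -12.3 rot [-179.97   -0.25   -5.4 ] [-0.91 -2.62 -0.07]
```

Emit:
{"fn": "drive_tool", "kwargs": {"increments": [{"rz":0,"dx":0.18,"dy":0,"dz":-0.17,"rx":0,"ry":0,"claw":-1},{"rz":0,"dx":0.2,"dy":0,"dz":-0.16,"rx":0,"ry":0,"claw":-1},{"rz":0,"dx":0.19,"dy":0,"dz":-0.16,"rx":0,"ry":0,"claw":-1},{"rz":0,"dx":0.19,"dy":0,"dz":-0.16,"rx":0,"ry":0,"claw":-1},{"rz":0,"dx":0.2,"dy":0,"dz":-0.15,"rx":0,"ry":0,"claw":-1},{"rz":0,"dx":0,"dy":0,"dz":0,"rx":0,"ry":0,"claw":-1}]}}

```text
time_s: 19.4
ee_pos: [505.9, -386.4, 345.5]
eef_rot: [-180.0, -0.0, -5.5]
wrist_force: [4.4, -1.5, -5.8]
grip_width: 19.4
```

```bash
python3 lev.py
```

```text
grip press x,y,z [ -62.1 -127.3] 294.5 theta 51.9 r 132.9 F press x,z 4.5 -5.8 rot [-1.80e+02 -5.00e-02 -5.47e+00] [-0.17 -0.44 -0.01]
```

Emit:
{"fn": "drive_tool", "kwargs": {"increments": [{"rz":0,"dx":0.21,"dy":0,"dz":-0.14,"rx":0,"ry":0,"claw":-1},{"rz":0,"dx":0.21,"dy":0,"dz":-0.13,"rx":0,"ry":0,"claw":-1},{"rz":0,"dx":0.22,"dy":0,"dz":-0.12,"rx":0,"ry":0,"claw":-1},{"rz":0,"dx":0.22,"dy":0,"dz":-0.1,"rx":0,"ry":0,"claw":-1},{"rz":0,"dx":0.22,"dy":0,"dz":-0.09,"rx":0,"ry":0,"claw":-1},{"rz":0,"dx":0,"dy":0,"dz":0,"rx":0,"ry":0,"claw":-1}]}}

```text
time_s: 20.0
ee_pos: [538.0, -389.8, 362.9]
eef_rot: [180.0, -0.0, -5.5]
wrist_force: [2.3, -2.2, -10.2]
grip_width: 19.3
```

```bash
python3 lev.py
```

```text
grip press x,y,z [ -29.9 -127.6] 311.9 theta 67.7 r 131.7 F press x,z 2.5 -10.2 rot [ 1.7998e+02 -3.0000e-02 -5.5100e+00] [-0.56 -0.   -0.03]
```

Emit:
{"fn": "drive_tool", "kwargs": {"increments": [{"rz":0,"dx":0.15,"dy":0,"dz":-0.03,"rx":0,"ry":0,"claw":-1},{"rz":0,"dx":0.15,"dy":0,"dz":-0.03,"rx":0,"ry":0,"claw":-1},{"rz":0,"dx":0.12,"dy":0,"dz":-0.02,"rx":0,"ry":0,"claw":-1},{"rz":0,"dx":0,"dy":0,"dz":0,"rx":0,"ry":0,"claw":-1}]}}

```text
time_s: 20.4
ee_pos: [549.7, -391.0, 366.0]
eef_rot: [179.9, 0.0, -5.5]
wrist_force: [-3.3, -2.9, -2.1]
grip_width: 19.3
```

```bash
python3 lev.py
```

```text
grip press x,y,z [ -18.2 -127.7] 315.0 theta 73.0 r 130.7 F press x,z -3.0 -2.1 rot [179.95   0.    -5.54] [-0.34  1.38  0.05]
```

Emit:
{"fn": "drive_tool", "kwargs": {"increments": [{"rz":0,"dx":0.05,"dy":0,"dz":0,"rx":0,"ry":0,"claw":-1},{"rz":0,"dx":0,"dy":0,"dz":0,"rx":0,"ry":0,"claw":-1}]}}

```text
time_s: 20.6
ee_pos: [550.0, -391.0, 366.0]
eef_rot: [180.0, 0.1, -5.6]
wrist_force: [-9.9, 1.0, 0.9]
grip_width: 19.2
```

Emit:
{"fn": "drive_tool", "kwargs": {"increments": [{"rz":0,"dx":0,"dy":0,"dz":0,"rx":0,"ry":0,"claw":0.0},{"rz":0,"dx":0,"dy":0,"dz":0,"rx":0,"ry":0,"claw":0.1},{"rz":0,"dx":0,"dy":0,"dz":0,"rx":0,"ry":0,"claw":0.2},{"rz":0,"dx":0,"dy":0,"dz":-0.3,"rx":0,"ry":0,"claw":0.2},{"rz":0,"dx":0,"dy":0,"dz":-0.8,"rx":0,"ry":0,"claw":0.2},{"rz":0,"dx":0,"dy":0,"dz":-0.8,"rx":0,"ry":0,"claw":0.2},{"rz":0,"dx":0,"dy":0,"dz":0,"rx":0,"ry":0,"claw":0.2}]}}

```text
time_s: 21.3
ee_pos: [552.3, -390.5, 426.9]
eef_rot: [179.9, -0.3, -5.5]
wrist_force: [0.8, 1.1, 0.5]
grip_width: 51.5
```

```bash
python3 lev.py; python3 - <<'E'
from m import *
p,d,st=snap("wrist","w10")
p,d,st=snap("scene","s10"); cv2.imwrite("pics/s10z.png",cv2.resize(p[150:270,170:330],(800,600),interpolation=cv2.INTER_CUBIC)[:,:,::-1])
E
```

```text
grip press x,y,z [ -15.3 -127. ] 375.9 theta 79.3 r 189.2 F press x,z 0.7 0.5 rot [179.87  -0.35  -5.48] [-0.04 -0.02 -0.01]
```

View pics/w10.png

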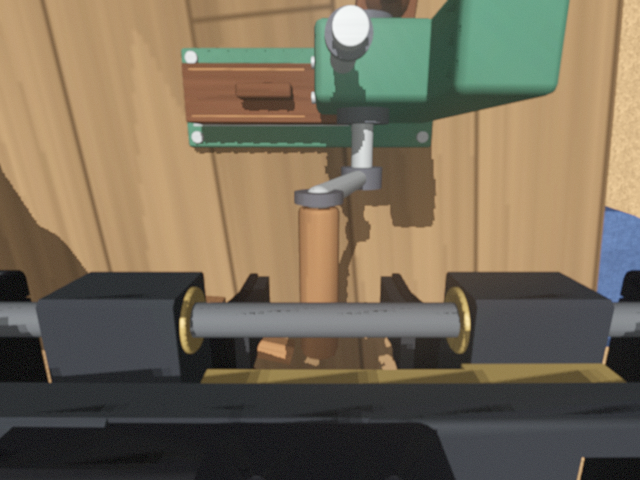

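View pics/s10z.png

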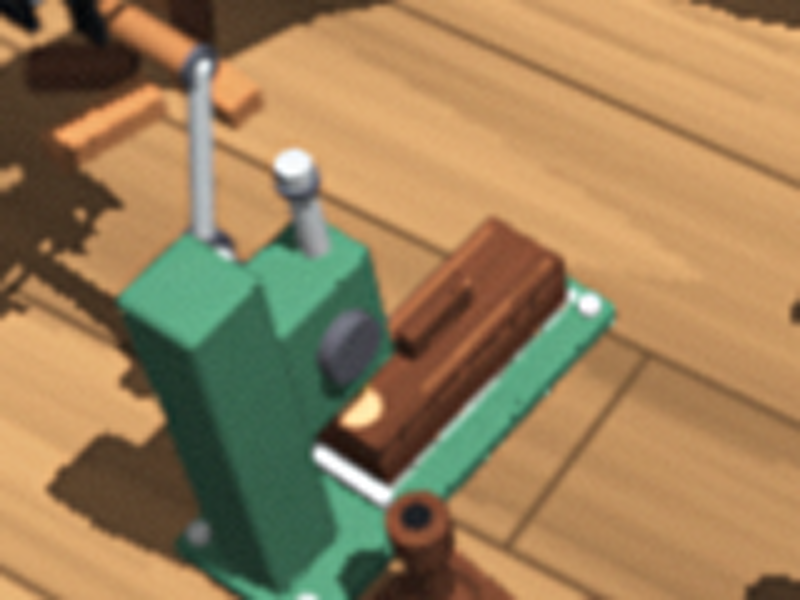

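Emit:
{"fn": "drive_tool", "kwargs": {"increments": [{"rz":0,"dx":-0.8,"dy":-0.3,"dz":0,"rx":0,"ry":0,"claw":0.2},{"rz":0,"dx":-0.8,"dy":-0.8,"dz":0,"rx":0,"ry":0,"claw":0.2},{"rz":0,"dx":-0.8,"dy":-0.8,"dz":0,"rx":0,"ry":0,"claw":0.2},{"rz":0,"dx":-0.8,"dy":-0.8,"dz":0,"rx":0,"ry":0,"claw":0.2},{"rz":0,"dx":-0.8,"dy":-0.8,"dz":0,"rx":0,"ry":0,"claw":0.2},{"rz":0,"dx":-0.35,"dy":-0.69,"dz":0,"rx":0,"ry":0,"claw":0.2},{"rz":-0.15,"dx":0,"dy":0,"dz":0.6,"rx":0,"ry":0,"claw":0.0},{"rz":-0.15,"dx":0,"dy":0,"dz":0.6,"rx":0,"ry":0,"claw":0.0},{"rz":-0.15,"dx":0,"dy":0,"dz":0.6,"rx":0,"ry":0,"claw":0.0},{"rz":-0.15,"dx":0,"dy":0,"dz":0.6,"rx":0,"ry":0,"claw":0.0},{"rz":-0.15,"dx":0,"dy":0,"dz":0.6,"rx":0,"ry":0,"claw":0.0},{"rz":-0.15,"dx":0,"dy":0,"dz":0.6,"rx":0,"ry":0,"claw":0.0}]}}

```text
time_s: 22.6
ee_pos: [433.0, -252.9, 312.7]
eef_rot: [-179.9, 0.0, 46.4]
wrist_force: [0.4, -0.1, 0.5]
grip_width: 43.4
```

Emit:
{"fn": "drive_tool", "kwargs": {"increments": [{"rz":-0.15,"dx":0,"dy":0,"dz":0.6,"rx":0,"ry":0,"claw":0.0},{"rz":-0.15,"dx":0,"dy":0,"dz":0.6,"rx":0,"ry":0,"claw":0.0},{"rz":-0.15,"dx":0,"dy":0,"dz":0.6,"rx":0,"ry":0,"claw":0.0},{"rz":-0.15,"dx":0,"dy":0,"dz":0.6,"rx":0,"ry":0,"claw":0.0},{"rz":-0.064,"dx":0,"dy":0,"dz":0.3,"rx":0,"ry":0,"claw":0.0},{"rz":0,"dx":0,"dy":0,"dz":0,"rx":0,"ry":0,"claw":0.0}]}}

```text
time_s: 23.2
ee_pos: [432.4, -252.6, 231.3]
eef_rot: [-179.8, -0.1, 84.2]
wrist_force: [-0.3, -0.4, 0.2]
grip_width: 43.7
```

```bash
python3 - <<'E'
from m import *
p,d,st=snap("wrist","w11"); ci=cams.camera_info("wrist");print(st['ee_pos'],st['eef_rot'],d.shape)
X=cloud(ci,d,st);X=np.stack([cv2.medianBlur(X[...,k].astype(np.float32),3) for k in range(3)],-1)
for lo,hi in((60,78),(88,100)):
  for P,s in comps(X,lo,hi,(380,600),(-330,-190),200): print(lo,s,rect(P),P.mean(0).round(1))
E
```

```text
[ 432.38596096 -252.58737239  231.27334256] [-1.79845290e+02 -1.08925572e-01  8.41643059e+01] (480, 640)
60 [ 281  208   91   95 8411] (array([ 447.8, -250.4]), array([70.2, 95.2]), 84.3) [ 439.3 -252.8   70.8]
60 [285 339  30  32 952] (array([ 468.4, -273.9]), array([ 23.6, 123.6]), 82.0) [ 513.  -280.2   76.2]
60 [338 339  30  32 954] (array([ 489.3, -245.2]), array([158.4,  27. ]), 8.0) [ 518.6 -240.6   73.8]
88 [315 339  23  32 736] (array([ 469.8, -256. ]), array([ 16.3, 121.7]), 84.7) [ 500.9 -259.1   99.7]
```

View pics/w11.png

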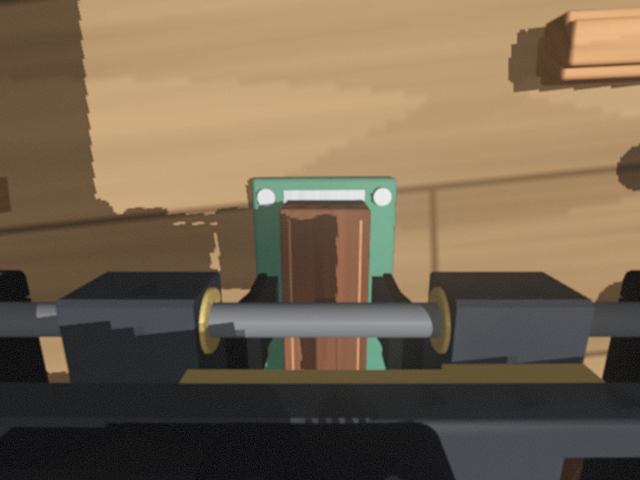

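Emit:
{"fn": "drive_tool", "kwargs": {"force": 40, "increments": [{"rz":0,"dx":0.02,"dy":0.6,"dz":0.6,"rx":0,"ry":0,"claw":0},{"rz":0,"dx":0,"dy":0.6,"dz":0.6,"rx":0,"ry":0,"claw":0},{"rz":0,"dx":0,"dy":0.5,"dz":0.4,"rx":0,"ry":0,"claw":0},{"rz":0,"dx":0,"dy":0.22,"dz":0.4,"rx":0,"ry":0,"claw":0},{"rz":0,"dx":0,"dy":0,"dz":0.5,"rx":0,"ry":0,"claw":0},{"rz":0,"dx":0,"dy":0,"dz":0.35,"rx":0,"ry":0,"claw":0},{"rz":0,"dx":0,"dy":0,"dz":0,"rx":0,"ry":0,"claw":0}]}}

```text
time_s: 23.95
ee_pos: [489.3, -258.3, 146.1]
eef_rot: [-179.8, -0.0, 84.1]
wrist_force: [-0.0, -0.5, -0.3]
grip_width: 43.6
```

Emit:
{"fn": "drive_tool", "kwargs": {"force": 40, "increments": [{"rz":0,"dx":0,"dy":0,"dz":0.05,"rx":0,"ry":0,"claw":0},{"rz":0,"dx":0,"dy":0,"dz":0,"rx":0,"ry":0,"claw":-1},{"rz":0,"dx":0,"dy":0,"dz":0,"rx":0,"ry":0,"claw":-1},{"rz":0,"dx":0,"dy":0,"dz":0,"rx":0,"ry":0,"claw":-1},{"rz":0,"dx":0,"dy":0,"dz":0,"rx":0,"ry":0,"claw":-1},{"rz":0,"dx":0,"dy":0,"dz":-0.2,"rx":0,"ry":0,"claw":-1},{"rz":0,"dx":0,"dy":-0.3,"dz":0,"rx":0,"ry":0,"claw":-1},{"rz":0,"dx":0,"dy":-0.6,"dz":0,"rx":0,"ry":0,"claw":-1},{"rz":0,"dx":0,"dy":-0.6,"dz":0,"rx":0,"ry":0,"claw":-1},{"rz":0,"dx":0,"dy":-0.4,"dz":0,"rx":0,"ry":0,"claw":-1},{"rz":0,"dx":0,"dy":0,"dz":0,"rx":0,"ry":0,"claw":-1}]}}

```text
time_s: 25.05
ee_pos: [432.1, -252.7, 151.9]
eef_rot: [-179.9, 0.0, 84.0]
wrist_force: [0.1, -0.7, -3.9]
grip_width: 16.0
```

Emit:
{"fn": "drive_tool", "kwargs": {"increments": [{"rz":0,"dx":0,"dy":0,"dz":-0.3,"rx":0,"ry":0,"claw":-1},{"rz":0,"dx":0,"dy":0,"dz":-0.7,"rx":0,"ry":0,"claw":-1},{"rz":0,"dx":0,"dy":0,"dz":-0.8,"rx":0,"ry":0,"claw":-1},{"rz":0,"dx":0,"dy":0,"dz":-0.8,"rx":0,"ry":0,"claw":-1},{"rz":0,"dx":0,"dy":0,"dz":-0.8,"rx":0,"ry":0,"claw":-1},{"rz":0,"dx":0,"dy":0,"dz":-0.6,"rx":0,"ry":0,"claw":-1},{"rz":0,"dx":0,"dy":0,"dz":-0.3,"rx":0,"ry":0,"claw":-1},{"rz":0,"dx":0,"dy":0,"dz":0,"rx":0,"ry":0,"claw":-1}]}}

```text
time_s: 25.85
ee_pos: [435.1, -252.7, 282.5]
eef_rot: [179.9, 0.1, 84.1]
wrist_force: [0.5, 0.1, -3.8]
grip_width: 15.9
```

```bash
python3 - <<'E'
from m import *
p,d,st=snap("wrist","w12");print(st['ee_pos'],st['eef_rot'])
p,d,st=snap("scene","s12"); cv2.imwrite("pics/s12z.png",cv2.resize(p[140:260,190:350],(800,600),interpolation=cv2.INTER_CUBIC)[:,:,::-1])
E
```

```text
[ 435.07464311 -252.65279776  282.51567482] [1.79869914e+02 6.07097787e-02 8.41368996e+01]
```

View pics/w12.png

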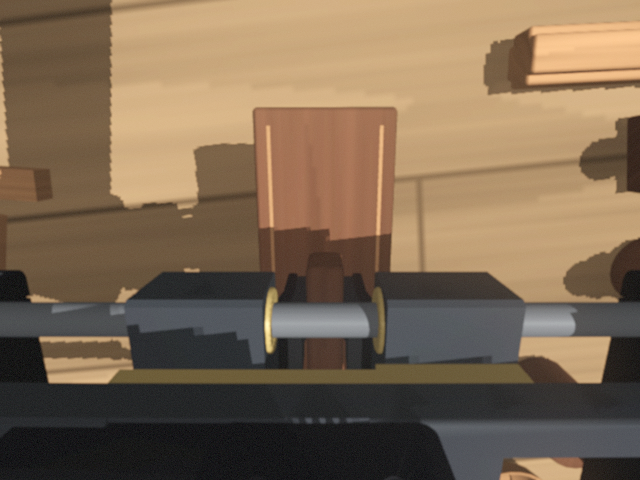

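View pics/s12z.png

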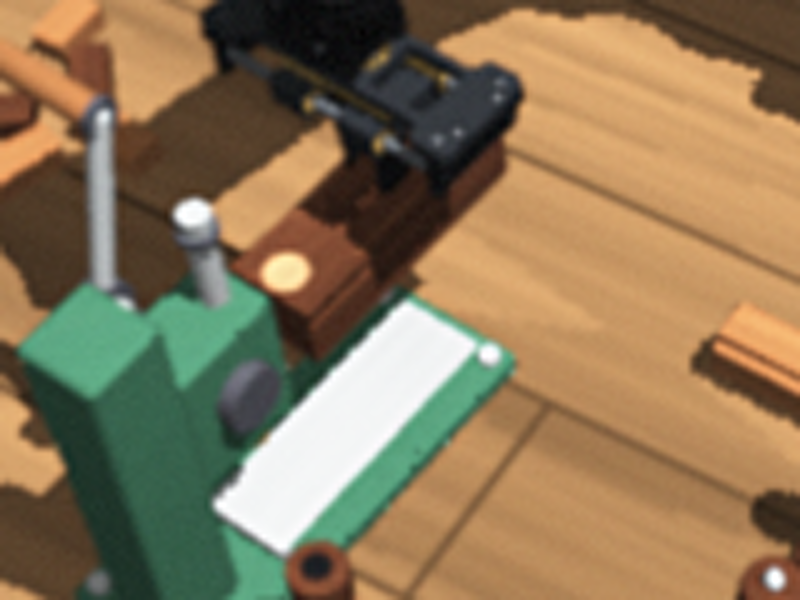

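```bash
cat > boxtool.py <<'E'
from m import *
import sys
z=np.load(f"pics/{sys.argv[1]}.npz");st=dict(ee_pos=z['ee_pos'],eef_rot=z['eef_rot']);ci=cams.camera_info("wrist");X=cloud(ci,z['d'],st)
X=np.stack([cv2.medianBlur(X[...,k].astype(np.float32),3) for k in range(3)],-1)
Rt=Ro.from_euler('xyz',st['eef_rot'],degrees=True).as_matrix()
Q=(X-st['ee_pos'])@Rt; m=(abs(Q[...,2]-74)<5)&(abs(Q[...,0])<60)&(Q[...,1]<-35)&(Q[...,1]>-120); Q=Q[m]
print("rear",np.percentile(Q[:,1],[.2,1]),"lid z",np.median(Q[:,2]))
A=[]
for y0 in np.arange(-80,-40,4):
    q=Q[abs(Q[:,1]-y0)<2]; A.append((y0,*np.percentile(q[:,0],[1,99]),np.median(q[:,2])))
A=np.array(A); print(A[::3].round(1)); print(np.polyfit(A[:,0],(A[:,1]+A[:,2])/2,1),np.polyfit(A[:,0],A[:,3],1))
E
python3 boxtool.py w12
```

```text
rear [-84.14179858 -83.65054971] lid z 77.69182419674512
[[-80.  -31.7  30.1  77.7]
 [-68.  -31.8  30.2  77.7]
 [-56.  -31.5  30.3  77.6]
 [-44.  -31.6  30.   77.7]]
[ 4.20291410e-06 -7.24255489e-01] [-9.89724780e-05  7.76712986e+01]
```

Emit:
{"fn": "drive_tool", "kwargs": {"increments": [{"rz":-0.034,"dx":0.3,"dy":0.34,"dz":0,"rx":0,"ry":0,"claw":-1},{"rz":0,"dx":0.6,"dy":0,"dz":0,"rx":0,"ry":0,"claw":-1},{"rz":0,"dx":0.9,"dy":0,"dz":0,"rx":0,"ry":0,"claw":-1},{"rz":0,"dx":0.9,"dy":0,"dz":0,"rx":0,"ry":0,"claw":-1},{"rz":0,"dx":0.9,"dy":0,"dz":0,"rx":0,"ry":0,"claw":-1},{"rz":0,"dx":0.9,"dy":0,"dz":0,"rx":0,"ry":0,"claw":-1},{"rz":0,"dx":0.9,"dy":0,"dz":0,"rx":0,"ry":0,"claw":-1},{"rz":0,"dx":0.9,"dy":0,"dz":0,"rx":0,"ry":0,"claw":-1},{"rz":0,"dx":0.9,"dy":0,"dz":0,"rx":0,"ry":0,"claw":-1},{"rz":0,"dx":0.9,"dy":0,"dz":0,"rx":0,"ry":0,"claw":-1},{"rz":0,"dx":0.9,"dy":0,"dz":0,"rx":0,"ry":0,"claw":-1},{"rz":0,"dx":0.9,"dy":0,"dz":0,"rx":0,"ry":0,"claw":-1}]}}

```text
time_s: 27.15
ee_pos: [464.2, 45.3, 280.7]
eef_rot: [-180.0, 0.0, 86.2]
wrist_force: [-0.5, -0.2, -4.8]
grip_width: 15.6
```

Emit:
{"fn": "drive_tool", "kwargs": {"increments": [{"rz":0,"dx":0.9,"dy":0,"dz":0,"rx":0,"ry":0,"claw":-1},{"rz":0,"dx":0.9,"dy":0,"dz":0,"rx":0,"ry":0,"claw":-1},{"rz":0,"dx":0.9,"dy":0,"dz":0,"rx":0,"ry":0,"claw":-1},{"rz":0,"dx":0.9,"dy":0,"dz":0,"rx":0,"ry":0,"claw":-1},{"rz":0,"dx":0.9,"dy":0,"dz":0,"rx":0,"ry":0,"claw":-1},{"rz":0,"dx":0.9,"dy":0,"dz":0,"rx":0,"ry":0,"claw":-1},{"rz":0,"dx":0.9,"dy":0,"dz":0,"rx":0,"ry":0,"claw":-1},{"rz":0,"dx":0.9,"dy":0,"dz":0,"rx":0,"ry":0,"claw":-1},{"rz":0,"dx":0.7,"dy":0,"dz":0,"rx":0,"ry":0,"claw":-1},{"rz":0,"dx":0.4,"dy":0,"dz":0,"rx":0,"ry":0,"claw":-1},{"rz":0,"dx":0,"dy":0,"dz":0,"rx":0,"ry":0,"claw":-1}]}}

```text
time_s: 28.25
ee_pos: [480.1, 294.2, 280.8]
eef_rot: [-179.9, -0.1, 86.3]
wrist_force: [0.1, -0.8, -3.8]
grip_width: 15.7
```

```bash
python3 - <<'E'
from m import *
p,d,st=snap("wrist","w13");print(st['ee_pos'],st['eef_rot'])
E
```

```text
[480.13934466 294.16905674 280.76478349] [-1.79898005e+02 -9.37181347e-02  8.63238156e+01]
```

View pics/w13.png

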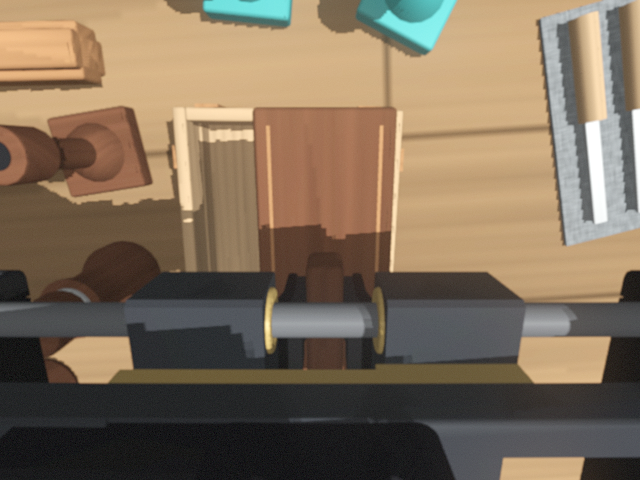

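```bash
python3 - <<'E'
from m import *
z=np.load("pics/w13.npz");st=dict(ee_pos=z['ee_pos'],eef_rot=z['eef_rot']);ci=cams.camera_info("wrist");p=z['p']
Rt=Ro.from_euler('xyz',st['eef_rot'],degrees=True).as_matrix()
def T(uv,zz): return ((rayz(ci,[uv],zz,st)[0]-st['ee_pos'])@Rt).round(1)
for n,uv in dict(Lout1=(174,120),Lout2=(180,200),Lin1=(189,130),Lin2=(194,200),Rout1=(403,120),Rout2=(399,200),near1=(185,108),near2=(240,108),nearin=(225,122)).items(): print(n,T(uv,70))
X=cloud(ci,z['d'],st);X=np.stack([cv2.medianBlur(X[...,k].astype(np.float32),3) for k in range(3)],-1)
Q=(X-st['ee_pos'])@Rt; m=(abs(X[...,2]-68)<5); 
for r in (130,150,180,210,240,260):
    w=np.nonzero(m[r,150:430])[0]+150; 
    if len(w): print(r,w.min(),w.max(),Q[r,w.min()].round(1),Q[r,w.max()].round(1), [int(x) for x in w[np.nonzero(np.diff(w)>3)[0]]])
for c in (190,210,230,245):
    w=np.nonzero(m[90:260,c])[0]+90; print(c,w.min(),Q[w.min(),c].round(1))
cv2.imwrite("pics/w13z.png",cv2.resize(p[90:280,160:430],(800,563),interpolation=cv2.INTER_CUBIC)[:,:,::-1])
E
```

```text
Lout1 [-118.4  -87.7  210.7]
Lout2 [-119.8  -24.8  210.6]
Lin1 [-107.4  -80.1  210.7]
Lin2 [-108.2  -24.8  210.6]
Rout1 [ 60.7 -87.5 211. ]
Rout2 [ 60.6 -24.6 210.9]
near1 [-109.   -96.5  210.8]
near2 [-66.3 -96.4 210.8]
nearin [-78.6 -86.1 210.8]
130 174 401 [-119.4  -80.9  211.7] [ 59.5 -80.7 211.4] [188]
150 173 403 [-122.6  -65.2  213.8] [ 62.6 -64.1 214.7] [190]
180 178 398 [-120.2  -40.1  212.7] [ 59.  -40.1 211.1] [192]
210 181 396 [-119.9  -15.6  211.3] [ 58.6 -15.6 211.6] [194]
240 183 394 [-120.3   10.2  211.1] [ 58.    9.2 210.4] [196]
260 185 393 [-120.2   27.8  210.6] [ 58.1  27.8 211.4] [198]
190 107 [-106.   -97.3  212. ]
210 103 [ -90.8 -100.4  214.6]
230 108 [-74.7 -96.5 211.6]
245 108 [-63.2 -96.4 211.6]
```

View pics/w13z.png

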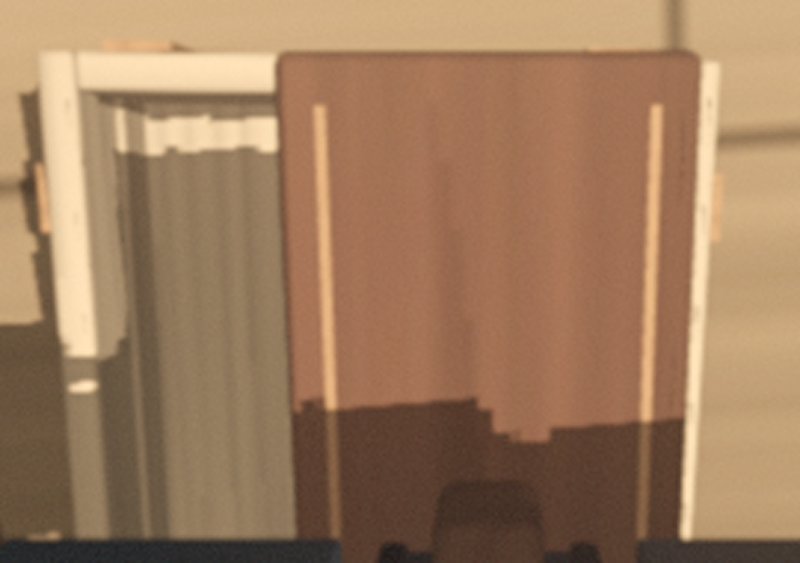

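Emit:
{"fn": "drive_tool", "kwargs": {"increments": [{"rz":0.009,"dx":0.48,"dy":0.075,"dz":0,"rx":0,"ry":0,"claw":-1},{"rz":0,"dx":0,"dy":0,"dz":0.4,"rx":0,"ry":0,"claw":-1},{"rz":0,"dx":0,"dy":0,"dz":0.7,"rx":0,"ry":0,"claw":-1},{"rz":0,"dx":0,"dy":0,"dz":0.7,"rx":0,"ry":0,"claw":-1},{"rz":0,"dx":0,"dy":0,"dz":0.5,"rx":0,"ry":0,"claw":-1},{"rz":0,"dx":0,"dy":0,"dz":0.2,"rx":0,"ry":0,"claw":-1},{"rz":0,"dx":0,"dy":0,"dz":0,"rx":0,"ry":0,"claw":-1},{"rz":0,"dx":0,"dy":0,"dz":0,"rx":0,"ry":0,"claw":-1}]}}

```text
time_s: 29.1
ee_pos: [485.5, 305.4, 206.8]
eef_rot: [180.0, -0.0, 85.5]
wrist_force: [-0.2, 0.6, -3.3]
grip_width: 15.7
```

```bash
python3 - <<'E'
from m import *
p,d,st=snap("wrist","w14");print(st['ee_pos'],st['eef_rot'])
cv2.imwrite("pics/w14z.png",cv2.resize(p[50:280,130:440],(800,594),interpolation=cv2.INTER_CUBIC)[:,:,::-1])
E
```

```text
[485.53305991 305.39960249 206.80999524] [ 1.79967779e+02 -3.39967636e-02  8.55364263e+01]
```

View pics/w14z.png

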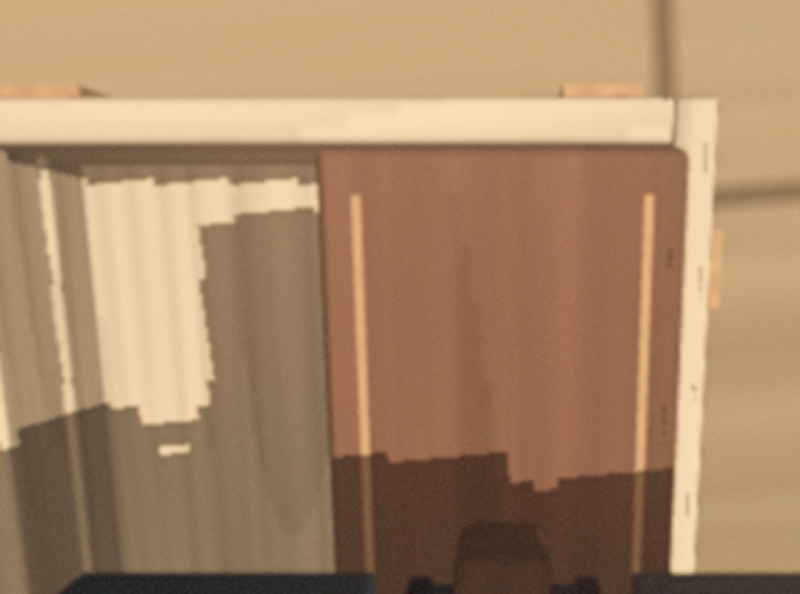

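```bash
cat > cr.py <<'E'
from m import *
import sys
n=sys.argv[1];z=np.load(f"pics/{n}.npz");st=dict(ee_pos=z['ee_pos'],eef_rot=z['eef_rot']);ci=cams.camera_info("wrist")
Rt=Ro.from_euler('xyz',st['eef_rot'],degrees=True).as_matrix()
def T(uv,zz): return ((rayz(ci,[uv],zz,st)[0]-st['ee_pos'])@Rt).round(1)
s=800/310
def zz(a): return (130+a[0]/s-.3,50+a[1]/s-.3)
for n,a in dict(rt_out1=(718,110),rt_out2=(694,550),near1=(100,98),near2=(600,98),nearin=(500,143),rt_in1=(690,160),rt_in2=(672,550)).items(): print(n,T(zz(a),70))
for n,a in dict(boxR1=(686,180),boxR2=(672,500),boxrear=(500,150),boxL=(322,170)).items(): print(n,T(zz(a),st['ee_pos'][2]-77.7))
E
python3 cr.py w14
```

```text
rt_out1 [ 47.7 -97.9 136.8]
rt_out2 [ 47.4   5.9 136.8]
near1 [ -91.2 -100.6  136.7]
near2 [  21.1 -100.4  136.8]
nearin [ -1.3 -90.9 136.8]
rt_in1 [ 41.9 -87.2 136.8]
rt_in2 [ 41.8   5.9 136.8]
boxR1 [ 30.4 -78.9  77.7]
boxR2 [ 30.4 -22.7  77.7]
boxrear [ -1.2 -83.7  77.7]
boxL [-31.4 -80.5  77.6]
```

Emit:
{"fn": "drive_tool", "kwargs": {"increments": [{"rz":0,"dx":0.08,"dy":-0.06,"dz":0.3,"rx":0,"ry":0,"claw":-1},{"rz":0,"dx":0,"dy":0,"dz":0.5,"rx":0,"ry":0,"claw":-1},{"rz":0,"dx":0,"dy":0,"dz":0.5,"rx":0,"ry":0,"claw":-1},{"rz":0,"dx":0,"dy":0,"dz":0.5,"rx":0,"ry":0,"claw":-1},{"rz":0,"dx":0,"dy":0,"dz":0.3,"rx":0,"ry":0,"claw":-1},{"rz":0,"dx":0,"dy":0,"dz":0.08,"rx":0,"ry":0,"claw":-1},{"rz":0,"dx":0,"dy":0,"dz":0,"rx":0,"ry":0,"claw":-1}]}}

```text
time_s: 29.85
ee_pos: [483.5, 307.9, 140.4]
eef_rot: [-180.0, 0.0, 85.6]
wrist_force: [0.1, -0.2, -2.9]
grip_width: 15.5
```

Emit:
{"fn": "drive_tool", "kwargs": {"increments": [{"rz":0,"dx":0,"dy":0,"dz":0.05,"rx":0,"ry":0,"claw":-1},{"rz":0,"dx":0,"dy":0,"dz":0.04,"rx":0,"ry":0,"claw":-1},{"rz":0,"dx":0,"dy":0,"dz":0,"rx":0,"ry":0,"claw":-1}]}}

```text
time_s: 30.15
ee_pos: [483.9, 307.8, 138.3]
eef_rot: [180.0, -0.0, 85.5]
wrist_force: [0.9, 0.1, -3.6]
grip_width: 15.5
```

Emit:
{"fn": "drive_tool", "kwargs": {"increments": [{"rz":0,"dx":0,"dy":0,"dz":0.05,"rx":0,"ry":0,"claw":-1},{"rz":0,"dx":0,"dy":0,"dz":0.04,"rx":0,"ry":0,"claw":-1},{"rz":0,"dx":0,"dy":0,"dz":0,"rx":0,"ry":0,"claw":-1}]}}

```text
time_s: 30.45
ee_pos: [483.9, 308.2, 137.6]
eef_rot: [179.9, 0.0, 85.5]
wrist_force: [-6.1, -7.7, 19.1]
grip_width: 15.8
```

Emit:
{"fn": "drive_tool", "kwargs": {"increments": [{"rz":0,"dx":0,"dy":0,"dz":-0.05,"rx":0,"ry":0,"claw":-1},{"rz":0,"dx":0,"dy":0,"dz":0,"rx":0,"ry":0,"claw":-0.4},{"rz":0,"dx":0,"dy":0,"dz":0,"rx":0,"ry":0,"claw":-0.4},{"rz":0,"dx":0,"dy":0,"dz":0,"rx":0,"ry":0,"claw":-0.4},{"rz":0,"dx":0,"dy":0,"dz":-0.3,"rx":0,"ry":0,"claw":-0.4},{"rz":0,"dx":0,"dy":0,"dz":-0.6,"rx":0,"ry":0,"claw":-0.4},{"rz":0,"dx":0,"dy":0,"dz":-0.9,"rx":0,"ry":0,"claw":0},{"rz":0,"dx":0,"dy":0,"dz":-0.9,"rx":0,"ry":0,"claw":0},{"rz":0,"dx":0,"dy":0,"dz":-0.9,"rx":0,"ry":0,"claw":0},{"rz":0,"dx":0,"dy":0,"dz":-0.9,"rx":0,"ry":0,"claw":0},{"rz":0,"dx":0,"dy":0,"dz":-0.9,"rx":0,"ry":0,"claw":0},{"rz":0,"dx":0,"dy":0,"dz":0,"rx":0,"ry":0,"claw":0}]}}

```text
time_s: 31.65
ee_pos: [484.3, 309.4, 304.0]
eef_rot: [179.7, -0.2, 85.6]
wrist_force: [-0.3, -0.0, 0.7]
grip_width: 43.2
```

```bash
python3 - <<'E'
from m import *
p,d,st=snap("scene","s15"); cv2.imwrite("pics/s15z.png",cv2.resize(p[170:370,190:470],(784,560),interpolation=cv2.INTER_CUBIC)[:,:,::-1]); print(st['ee_pos'])
p,d,st=snap("top","t15"); cv2.imwrite("pics/t15z.png",cv2.resize(p[150:350,150:450],(780,520),interpolation=cv2.INTER_CUBIC)[:,:,::-1])
for n,d in (("top",d),("scene",np.load("pics/s15.npz")['d'])):
    X=cloud(cams.camera_info(n),d);X=np.stack([cv2.medianBlur(X[...,k].astype(np.float32),3) for k in range(3)],-1)
    for lo,hi in [(14,28),(85,100),(115,150)]:
        for P,s in comps(X,lo,hi,(340,760),(-210,130),40): print(n,lo,s,rect(P),np.median(P,0).round(1))
E
```

```text
[484.30384652 309.37974052 304.02349426]
top 14 [356 201  30  30 377] (array([ 651.7, -163.1]), array([77.1, 72.1]), 78.1) [ 636.  -145.9   21.4]
top 14 [385 240   8  68 337] (array([ 486.4, -202.8]), array([185.8,  21.8]), 0.2) [ 459.  -205.6   19.7]
top 14 [269 291  30  30 466] (array([402.5,  85.2]), array([74.1, 73.7]), 5.0) [397.   79.   21.7]
top 85 [315 196  25  26 416] (array([655.3, -36. ]), array([66.8, 66.2]), 75.0) [649.1 -35.6  92.1]
top 85 [274 249  20  17  87] (array([523.8,  74.8]), array([29.2, 53.2]), 31.6) [515.6  70.6  90. ]
top 115 [368 199  16  15 185] (array([ 660., -175.]), array([33.3, 70.8]), 29.3) [ 651.2 -161.3  129.1]
top 115 [323 201   9  10  77] (array([655.7, -35.9]), array([22. , 20.3]), 89.9) [655.  -35.4 121.3]
top 115 [275 246  16  17 220] (array([528. ,  79.8]), array([36.4, 36.6]), -0.0) [526.2  78.2 135.2]
top 115 [273 296  16  16 208] (array([403.8,  86.3]), array([34.8, 35. ]), 89.3) [403.6  86.  129.3]
scene 14 [264 210  29  34 175] (array([ 474.5, -202.6]), array([ 13.7, 156.8]), 85.4) [ 460.7 -199.4   16.9]
scene 14 [350 236  28  25 287] (a
[... 301 characters left out ...]
0  63] (array([756.1, -73.8]), array([57.4, 10.5]), 87.4) [757.1 -76.   21.5]
scene 85 [336 263  18  10  81] (array([513.6,  90.3]), array([38.9, 85.7]), 72.4) [545.8  91.3  91.3]
scene 85 [279 271  23  21 296] (array([648. , -26.5]), array([64.2, 90. ]), 65.8) [667.4 -22.3  91.3]
scene 115 [360 224  13  13 136] (array([380.8,  82.4]), array([86.3, 34. ]), 14.2) [409.7  90.2 128.7]
scene 115 [248 249  13  14 147] (array([ 625.6, -167.9]), array([98.4, 33.5]), 19.0) [ 657.5 -153.8  128.2]
scene 115 [339 252  14  15 169] (array([497.6,  83.8]), array([ 33.4, 105.8]), 89.6) [535.2  85.6 134.2]
scene 115 [285 272   9   8  60] (array([655.6, -30.2]), array([19.8, 27.9]), 52.0) [658.2 -30.  119.9]
```

View pics/s15z.png

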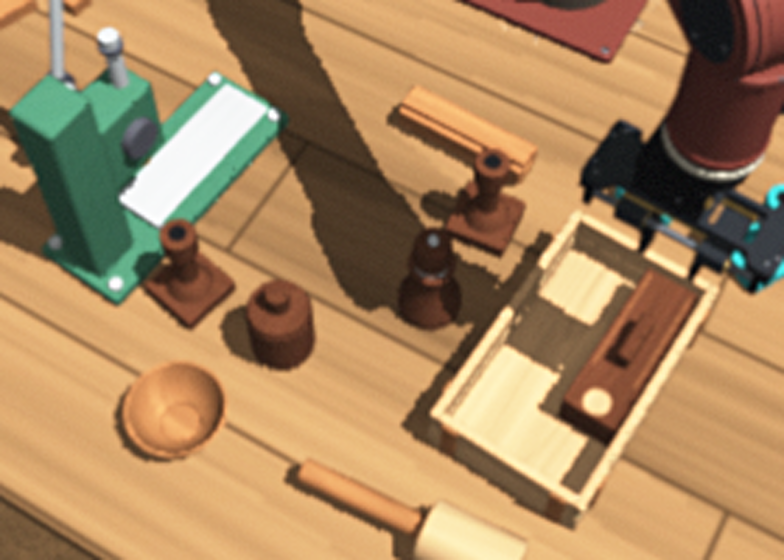

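View pics/t15z.png

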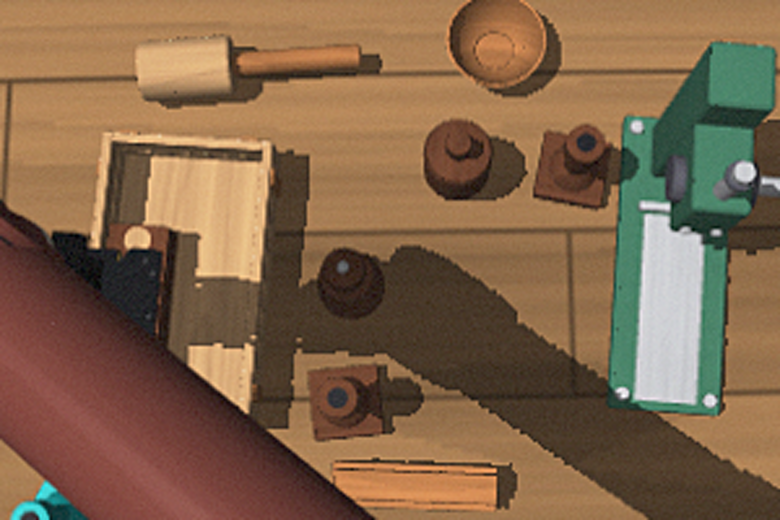

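Emit:
{"fn": "drive_tool", "kwargs": {"increments": [{"rz":0,"dx":-0.8,"dy":0.3,"dz":0,"rx":0,"ry":0,"claw":0.5},{"rz":0,"dx":-0.8,"dy":0.3,"dz":0,"rx":0,"ry":0,"claw":0.5},{"rz":0,"dx":-0.8,"dy":0.3,"dz":0,"rx":0,"ry":0,"claw":0.5},{"rz":0,"dx":-0.8,"dy":0.3,"dz":0,"rx":0,"ry":0,"claw":0.5},{"rz":0,"dx":-0.8,"dy":0.3,"dz":0,"rx":0,"ry":0,"claw":0.5},{"rz":0,"dx":-0.8,"dy":0.3,"dz":0,"rx":0,"ry":0,"claw":0.5},{"rz":0,"dx":-0.8,"dy":0.3,"dz":0,"rx":0,"ry":0,"claw":0.5},{"rz":0,"dx":-0.8,"dy":0.4,"dz":0,"rx":0,"ry":0,"claw":0.5},{"rz":0,"dx":-0.8,"dy":0.3,"dz":0,"rx":0,"ry":0,"claw":0.5},{"rz":0,"dx":-0.3,"dy":0.1,"dz":0,"rx":0,"ry":0,"claw":0.5},{"rz":0,"dx":0,"dy":0,"dz":0,"rx":0,"ry":0,"claw":0.5}]}}

```text
time_s: 32.85
ee_pos: [552.9, 75.5, 298.2]
eef_rot: [-179.9, -0.0, 85.4]
wrist_force: [0.0, 1.0, 0.5]
grip_width: 64.9
```

```bash
python3 - <<'E'
from m import *
p,d,st=snap("wrist","w16");print(st['ee_pos'],st['eef_rot'])
X=cloud(cams.camera_info("wrist"),d,st);X=np.stack([cv2.medianBlur(X[...,k].astype(np.float32),3) for k in range(3)],-1)
for lo,hi in [(14,28),(85,100),(115,150)]:
    for P,s in comps(X,lo,hi,(340,760),(-210,160),80): print(lo,s,rect(P),np.median(P,0).round(1))
E
```

```text
[552.90611046  75.48374671 298.23784079] [-1.79932447e+02 -1.55860337e-04  8.54057315e+01]
14 [ 278    5   92  100 3412] (array([403.3,  88.3]), array([74.9, 76.7]), 5.3) [421.8  81.3  21.9]
14 [   7   73   60  200 3236] (array([ 464.3, -128.8]), array([184.1, 236.8]), 19.9) [ 456.3 -201.8   19.4]
14 [294 156  71  49 468] (array([517.5,  82.9]), array([72.4, 45.8]), 86.5) [506.6  80.9  24.9]
85 [298 170  65  48 759] (array([525.3,  87.8]), array([64. , 41.1]), 78.3) [513.1  80.6  92. ]
85 [219 339  35  44 466] (array([642.9,   2.6]), array([ 25.9, 256.3]), 62.3) [667.5  -7.9  90.5]
115 [ 294    0   62   54 2821] (array([393.7, 100.3]), array([36.6, 74.7]), 40.5) [409.5  86.1 130.1]
115 [ 302  179   59   60 2701] (array([545.5,  85.9]), array([51.4, 74.1]), 88.5) [527.7  81.  135.8]
```

View pics/w16.png

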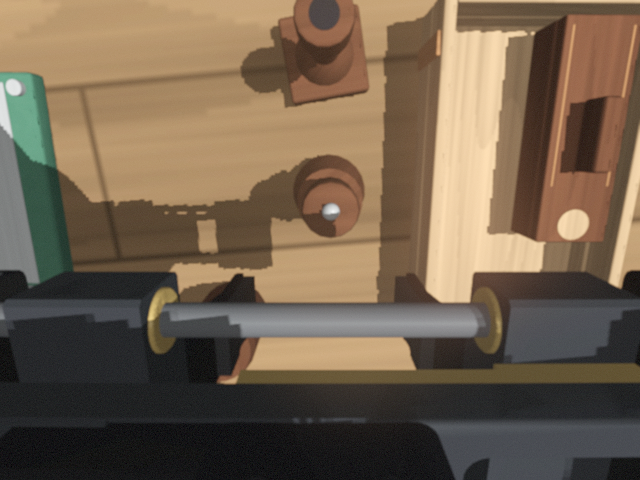

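```bash
python3 - <<'E'
from m import *
z=np.load("pics/w16.npz");st=dict(ee_pos=z['ee_pos'],eef_rot=z['eef_rot']);ci=cams.camera_info("wrist")
Rt=Ro.from_euler('xyz',st['eef_rot'],degrees=True).as_matrix()
for n,uv,h in (("nut",(331,211),143),("cs2cup",(324,14),130),("spot",(573,224),60),("boxhandle",(598,135),86)):
    q=rayz(ci,[uv],h,st)[0]; print(n,q.round(1),"tool",((q-st['ee_pos'])@Rt).round(1))
E
```

```text
nut [528.1  81.1 143. ] tool [  3.6 -25.  155.3]
cs2cup [404.6  86.4 130. ] tool [  -1.  -148.5  168.4]
spot [572.1 301.7  60. ] tool [227.    1.3 238.2]
boxhandle [493.9 298.3  86. ] tool [217.3 -76.5 212.3]
```

Emit:
{"fn": "drive_tool", "kwargs": {"force": 30, "increments": [{"rz":0,"dx":0.12,"dy":-0.83,"dz":0,"rx":0,"ry":0,"claw":0.6},{"rz":0,"dx":0,"dy":0,"dz":0.8,"rx":0,"ry":0,"claw":0.6},{"rz":0,"dx":0,"dy":0,"dz":0.8,"rx":0,"ry":0,"claw":0.6},{"rz":0,"dx":0,"dy":0,"dz":0.8,"rx":0,"ry":0,"claw":0.6},{"rz":0,"dx":0,"dy":0,"dz":0.8,"rx":0,"ry":0,"claw":0.6},{"rz":0,"dx":0,"dy":0,"dz":0.8,"rx":0,"ry":0,"claw":0.6},{"rz":0,"dx":0,"dy":0,"dz":0.37,"rx":0,"ry":0,"claw":0.6},{"rz":0,"dx":0,"dy":0,"dz":0,"rx":0,"ry":0,"claw":0.6}]}}

```text
time_s: 33.7
ee_pos: [527.3, 83.5, 166.7]
eef_rot: [-179.9, -0.0, 85.7]
wrist_force: [0.4, -0.1, 0.6]
grip_width: 69.4
```

Emit:
{"fn": "drive_tool", "kwargs": {"force": 30, "increments": [{"rz":0,"dx":-0.07,"dy":0.02,"dz":0,"rx":0,"ry":0,"claw":0.3},{"rz":0,"dx":0,"dy":0,"dz":0,"rx":0,"ry":0,"claw":-0.3},{"rz":0,"dx":0,"dy":0,"dz":0,"rx":0,"ry":0,"claw":-1},{"rz":0,"dx":0,"dy":0,"dz":0,"rx":0,"ry":0,"claw":-1},{"rz":0,"dx":0,"dy":0,"dz":0,"rx":0,"ry":0,"claw":-1},{"rz":0,"dx":0,"dy":0,"dz":0,"rx":0,"ry":0,"claw":-1}]}}

```text
time_s: 34.3
ee_pos: [529.1, 80.4, 168.2]
eef_rot: [180.0, -0.0, 85.6]
wrist_force: [-0.2, 2.1, 3.7]
grip_width: 41.2
```

Emit:
{"fn": "drive_tool", "kwargs": {"force": 30, "increments": [{"rz":0,"dx":0,"dy":0,"dz":-0.3,"rx":0,"ry":0,"claw":-1},{"rz":0,"dx":0,"dy":0,"dz":-0.7,"rx":0,"ry":0,"claw":-1},{"rz":0,"dx":0,"dy":0,"dz":-0.8,"rx":0,"ry":0,"claw":-1},{"rz":0,"dx":0,"dy":0,"dz":-0.8,"rx":0,"ry":0,"claw":-1},{"rz":0,"dx":0,"dy":0,"dz":-0.7,"rx":0,"ry":0,"claw":-1},{"rz":0,"dx":0,"dy":0,"dz":-0.4,"rx":0,"ry":0,"claw":-1},{"rz":0,"dx":0,"dy":0,"dz":0,"rx":0,"ry":0,"claw":-1}]}}

```text
time_s: 35.0
ee_pos: [529.3, 80.2, 280.1]
eef_rot: [179.9, 0.0, 85.5]
wrist_force: [0.3, -0.3, -3.5]
grip_width: 41.4
```

Emit:
{"fn": "drive_tool", "kwargs": {"increments": [{"rz":0,"dx":0.4,"dy":0.25,"dz":0,"rx":0,"ry":0,"claw":-1},{"rz":0,"dx":0.78,"dy":0.49,"dz":0,"rx":0,"ry":0,"claw":-1},{"rz":0,"dx":0.78,"dy":0.49,"dz":0,"rx":0,"ry":0,"claw":-1},{"rz":0,"dx":0.78,"dy":0.49,"dz":0,"rx":0,"ry":0,"claw":-1},{"rz":0,"dx":0.78,"dy":0.49,"dz":0,"rx":0,"ry":0,"claw":-1},{"rz":0,"dx":0.78,"dy":0.49,"dz":0,"rx":0,"ry":0,"claw":-1},{"rz":0,"dx":0.38,"dy":0.24,"dz":0,"rx":0,"ry":0,"claw":-1},{"rz":0,"dx":0,"dy":0,"dz":0,"rx":0,"ry":0,"claw":-1},{"rz":0,"dx":0,"dy":0,"dz":0,"rx":0,"ry":0,"claw":-1}]}}

```text
time_s: 35.9
ee_pos: [627.1, 213.0, 277.2]
eef_rot: [-179.9, 0.1, 85.6]
wrist_force: [-0.0, 0.0, -3.4]
grip_width: 41.4
```

```bash
python3 - <<'E'
from m import *
p,d,st=snap("wrist","w17");print(st['ee_pos'],st['eef_rot'])
E
```

```text
[627.137913   212.99868644 277.24667175] [-1.79875614e+02  5.00512994e-02  8.55782181e+01]
```

View pics/w17.png

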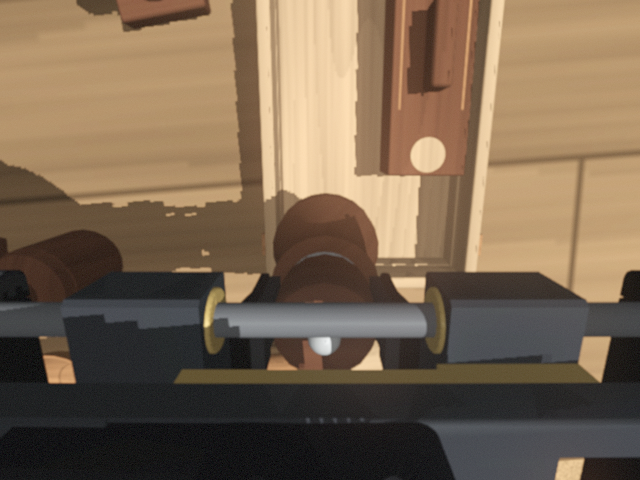

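```bash
python3 - <<'E'
from m import *
z=np.load("pics/w17.npz");st=dict(ee_pos=z['ee_pos'],eef_rot=z['eef_rot']);ci=cams.camera_info("wrist");p=z['p']
cv2.imwrite("pics/w17z.png",cv2.resize(p[120:300,240:500],(780,540),interpolation=cv2.INTER_CUBIC)[:,:,::-1])
Rt=Ro.from_euler('xyz',st['eef_rot'],degrees=True).as_matrix()
X=cloud(ci,z['d'],st);X=np.stack([cv2.medianBlur(X[...,k].astype(np.float32),3) for k in range(3)],-1); Q=(X-st['ee_pos'])@Rt
m=(abs(X[...,2]-69)<4.5)
for r in (20,60,100,140,180,220,240):
    w=np.nonzero(m[r,240:520])[0]+240
    if len(w):
        g=np.nonzero(np.diff(w)>3)[0]; ed=[w[0]]+sum([[w[i],w[i+1]] for i in g],[])+[w[-1]]
        print(r,[(int(u),Q[r,u].round(1)[0]) for u in ed])
for c in (400,420,440,455):
    w=np.nonzero(m[180:300,c])[0]+180
    if len(w): print(c,w.min(),w.max(),Q[w.min(),c].round(1),Q[w.max(),c].round(1))
m=(abs(X[...,2]-60)<4)
for c in (400,430,455):
    w=np.nonzero(m[100:200,c])[0]+100
    if len(w): print("box end",c,w.max(),Q[w.max(),c].round(1))
# mill foot
m=(X[...,2]>100)&(X[...,2]<135)
P=Q[(Q[...,2]>130)&(Q[...,2]<172)&(abs(Q[...,0])<60)&(abs(Q[...,1])<80)]; print("foot",rect(P),P[:,0].min(),P[:,0].max(),P[:,1].min(),np.percentile(P[:,2],[50,99]))
E
```

```text
20 [(256, np.float64(-50.8)), (270, np.float64(-40.9)), (428, np.float64(75.6)), (430, np.float64(75.6)), (486, np.float64(119.5)), (502, np.float64(129.4))]
60 [(258, np.float64(-50.3)), (271, np.float64(-40.8)), (426, np.float64(75.6)), (427, np.float64(75.6)), (482, np.float64(119.0)), (497, np.float64(128.0))]
100 [(260, np.float64(-50.0)), (273, np.float64(-40.8)), (480, np.float64(119.3)), (493, np.float64(127.9))]
140 [(261, np.float64(-50.6)), (274, np.float64(-40.9)), (476, np.float64(119.6)), (489, np.float64(128.1))]
180 [(263, np.float64(-50.1)), (275, np.float64(-40.9)), (472, np.float64(119.5)), (485, np.float64(128.5))]
220 [(265, np.float64(-49.8)), (276, np.float64(-41.0)), (468, np.float64(119.3)), (481, np.float64(128.7))]
240 [(262, np.float64(-53.3)), (272, np.float64(-44.7)), (466, np.float64(119.3)), (481, np.float64(131.7))]
400 276 287 [ 64.7  41.4 210. ] [ 65.2  50.3 207.5]
420 275 287 [ 82.5  41.2 212.3] [ 82.4  50.2 207.4]
box end 400 175 [ 62.6 -44.4 218.6]
box end 430 175 [ 87.6 -44.4 218.9]
box end 455 175 [108.2 -44.5 218.1]
foot (array([ -0. , -13.2]), array([71.1, 45.8]), 0.7) -35.80057273307063 35.401253653006336 -36.10682523649229 [140.34608459 164.91867122]
```

View pics/w17z.png

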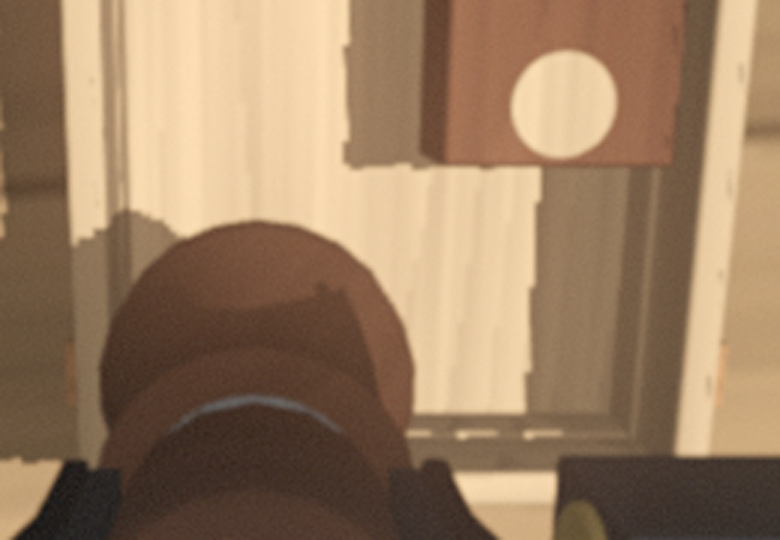

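Emit:
{"fn": "drive_tool", "kwargs": {"increments": [{"rz":0,"dx":0,"dy":0,"dz":0.5,"rx":0,"ry":0,"claw":-1},{"rz":0,"dx":0,"dy":0,"dz":0.7,"rx":0,"ry":0,"claw":-1},{"rz":0,"dx":0,"dy":0,"dz":0.7,"rx":0,"ry":0,"claw":-1},{"rz":0,"dx":0,"dy":0,"dz":0.7,"rx":0,"ry":0,"claw":-1},{"rz":0,"dx":0,"dy":0,"dz":0.4,"rx":0,"ry":0,"claw":-1},{"rz":0,"dx":0,"dy":0,"dz":0.15,"rx":0,"ry":0,"claw":-1},{"rz":0,"dx":0,"dy":0,"dz":0,"rx":0,"ry":0,"claw":-1}]}}

```text
time_s: 36.65
ee_pos: [627.5, 212.8, 183.8]
eef_rot: [-180.0, 0.0, 85.5]
wrist_force: [-0.7, -0.4, -2.9]
grip_width: 41.5
```

Emit:
{"fn": "drive_tool", "kwargs": {"increments": [{"rz":0,"dx":0,"dy":0,"dz":0.1,"rx":0,"ry":0,"claw":-1},{"rz":0,"dx":0,"dy":0,"dz":0.06,"rx":0,"ry":0,"claw":-1},{"rz":0,"dx":0,"dy":0,"dz":0,"rx":0,"ry":0,"claw":-1}]}}

```text
time_s: 36.95
ee_pos: [627.8, 213.3, 179.7]
eef_rot: [180.0, -0.0, 85.5]
wrist_force: [0.2, 0.4, -2.7]
grip_width: 41.3
```

Emit:
{"fn": "drive_tool", "kwargs": {"increments": [{"rz":0,"dx":0,"dy":0,"dz":0.05,"rx":0,"ry":0,"claw":-1},{"rz":0,"dx":0,"dy":0,"dz":0.03,"rx":0,"ry":0,"claw":-1},{"rz":0,"dx":0,"dy":0,"dz":0,"rx":0,"ry":0,"claw":-1}]}}

```text
time_s: 37.25
ee_pos: [628.1, 213.6, 178.3]
eef_rot: [179.9, -0.0, 85.5]
wrist_force: [-1.6, -0.3, 4.7]
grip_width: 41.3
```

Emit:
{"fn": "drive_tool", "kwargs": {"increments": [{"rz":0,"dx":0,"dy":0,"dz":0,"rx":0,"ry":0,"claw":0},{"rz":0,"dx":0,"dy":0,"dz":0,"rx":0,"ry":0,"claw":0.5},{"rz":0,"dx":0,"dy":0,"dz":0,"rx":0,"ry":0,"claw":0.5},{"rz":0,"dx":0,"dy":0,"dz":-0.3,"rx":0,"ry":0,"claw":0.5},{"rz":0,"dx":0,"dy":0,"dz":-0.8,"rx":0,"ry":0,"claw":0.5},{"rz":0,"dx":0,"dy":0,"dz":-0.9,"rx":0,"ry":0,"claw":0.5},{"rz":0,"dx":0,"dy":0,"dz":-0.9,"rx":0,"ry":0,"claw":0.5},{"rz":0,"dx":-0.3,"dy":0,"dz":-0.7,"rx":0,"ry":0,"claw":0.5},{"rz":0,"dx":-0.7,"dy":0.27,"dz":0,"rx":0,"ry":0,"claw":0.5},{"rz":0,"dx":-0.8,"dy":0.3,"dz":0,"rx":0,"ry":0,"claw":0.5}]}}

```text
time_s: 38.25
ee_pos: [640.5, 158.7, 286.9]
eef_rot: [179.9, -0.0, 85.7]
wrist_force: [-0.1, -0.4, -0.1]
grip_width: 65.1
```

Emit:
{"fn": "drive_tool", "kwargs": {"increments": [{"rz":0,"dx":-0.8,"dy":0.25,"dz":0,"rx":0,"ry":0,"claw":0.2},{"rz":0,"dx":-0.8,"dy":0.25,"dz":0,"rx":0,"ry":0,"claw":0.2},{"rz":0,"dx":-0.8,"dy":0.25,"dz":0,"rx":0,"ry":0,"claw":0.2},{"rz":0,"dx":-0.8,"dy":0.25,"dz":0,"rx":0,"ry":0,"claw":0.2},{"rz":0,"dx":-0.8,"dy":0.25,"dz":0,"rx":0,"ry":0,"claw":0.2},{"rz":0,"dx":-0.8,"dy":0.25,"dz":0,"rx":0,"ry":0,"claw":0.2},{"rz":0,"dx":-0.8,"dy":0.25,"dz":0,"rx":0,"ry":0,"claw":0.2},{"rz":0,"dx":-0.5,"dy":0.2,"dz":0,"rx":0,"ry":0,"claw":0.2},{"rz":0,"dx":0,"dy":0,"dz":0,"rx":0,"ry":0,"claw":0.2},{"rz":0,"dx":0,"dy":0,"dz":0,"rx":0,"ry":0,"claw":0.2}]}}

```text
time_s: 39.25
ee_pos: [684.5, -27.8, 285.2]
eef_rot: [-180.0, -0.1, 85.6]
wrist_force: [0.1, 0.9, 0.2]
grip_width: 52.0
```

```bash
python3 - <<'E'
from m import *
p,d,st=snap("wrist","w18");print(st['ee_pos'],st['eef_rot'])
X=cloud(cams.camera_info("wrist"),d,st);X=np.stack([cv2.medianBlur(X[...,k].astype(np.float32),3) for k in range(3)],-1)
for lo,hi in [(14,28),(85,100),(115,150)]:
    for P,s in comps(X,lo,hi,(340,760),(-250,160),80): print(lo,s,rect(P),np.median(P,0).round(1))
E
```

```text
[684.46796043 -27.80775254 285.21086359] [-1.79992648e+02 -6.02244672e-02  8.55758156e+01]
14 [   50     0    91   260 10902] (array([ 598.6, -205.4]), array([ 97. , 240.3]), 87.8) [ 552.8 -226.1   20. ]
14 [515 143  10  21 157] (array([637.5, 158. ]), array([18.8,  3. ]), 4.3) [637.  158.   23.3]
14 [ 149  153   80   85 3214] (array([ 655.6, -160.6]), array([72.7, 79.9]), 77.9) [ 638.4 -142.9   21.8]
14 [514 166  10  28 197] (array([665.9, 160.9]), array([32.2, 10.7]), 22.3) [661.1 158.8  23.3]
14 [270 285  37   8 174] (array([756.1, -72.3]), array([38.6, 11.5]), 89.5) [756.6 -75.7  18.5]
85 [ 272  155   87   87 4802] (array([667.3, -31.3]), array([90.2, 70.1]), 6.9) [651.6 -32.7  92.2]
85 [ 33 200  31  73 965] (array([ 692.3, -268.2]), array([ 34.9, 107.7]), 50.3) [ 667.6 -246.    91.7]
115 [ 101  186   66   58 2964] (array([ 672. , -185.5]), array([ 38. , 103.1]), 37.0) [ 651.7 -156.6  129.8]
115 [ 296  187   36   37 1044] (array([658.9, -33.7]), array([30.6, 25.1]), 7.8) [656.1 -34.  121.7]
115 [   0  206   37   79 2011] (array([ 665.8, -239.8]), array([ 53.4, 266.9]), 21.0) [ 665.8 -245.7  125.8]
```

View pics/w18.png

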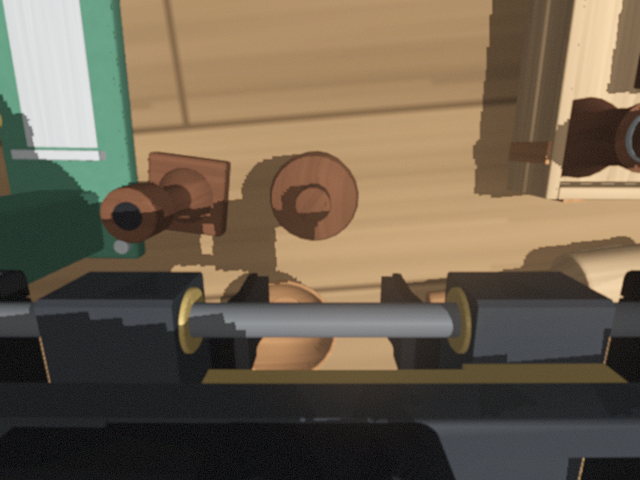

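Emit:
{"fn": "drive_tool", "kwargs": {"force": 35, "increments": [{"rz":0,"dx":-0.28,"dy":-0.93,"dz":0,"rx":0,"ry":0,"claw":0.2},{"rz":0,"dx":0,"dy":0,"dz":0.8,"rx":0,"ry":0,"claw":0.2},{"rz":0,"dx":0,"dy":0,"dz":0.8,"rx":0,"ry":0,"claw":0.2},{"rz":0,"dx":0,"dy":0,"dz":0.8,"rx":0,"ry":0,"claw":0.2},{"rz":0,"dx":0,"dy":0,"dz":0.8,"rx":0,"ry":0,"claw":0.2},{"rz":0,"dx":0,"dy":0,"dz":0.4,"rx":0,"ry":0,"claw":0.2},{"rz":0,"dx":0,"dy":0,"dz":0.15,"rx":0,"ry":0,"claw":0.2},{"rz":0,"dx":0,"dy":0,"dz":0,"rx":0,"ry":0,"claw":0.2},{"rz":0,"dx":0,"dy":0,"dz":0,"rx":0,"ry":0,"claw":0.2}]}}

```text
time_s: 40.2
ee_pos: [656.7, -34.6, 173.8]
eef_rot: [179.9, -0.0, 85.6]
wrist_force: [0.4, -0.2, 0.7]
grip_width: 52.3
```

Emit:
{"fn": "drive_tool", "kwargs": {"force": 35, "increments": [{"rz":0,"dx":0.02,"dy":-0.02,"dz":0.16,"rx":0,"ry":0,"claw":0},{"rz":0,"dx":0,"dy":0,"dz":0,"rx":0,"ry":0,"claw":-0.3},{"rz":0,"dx":0,"dy":0,"dz":0,"rx":0,"ry":0,"claw":-1},{"rz":0,"dx":0,"dy":0,"dz":0,"rx":0,"ry":0,"claw":-1},{"rz":0,"dx":0,"dy":0,"dz":0,"rx":0,"ry":0,"claw":-1},{"rz":0,"dx":0,"dy":0,"dz":0,"rx":0,"ry":0,"claw":-1}]}}

```text
time_s: 40.8
ee_pos: [655.7, -34.4, 167.9]
eef_rot: [180.0, -0.0, 85.5]
wrist_force: [0.7, 1.3, 1.8]
grip_width: 25.0
```

Emit:
{"fn": "drive_tool", "kwargs": {"force": 35, "increments": [{"rz":0,"dx":0,"dy":0,"dz":-0.3,"rx":0,"ry":0,"claw":-1},{"rz":0,"dx":0,"dy":0,"dz":-0.7,"rx":0,"ry":0,"claw":-1},{"rz":0,"dx":0,"dy":0,"dz":-0.8,"rx":0,"ry":0,"claw":-1},{"rz":0,"dx":0,"dy":0,"dz":-0.8,"rx":0,"ry":0,"claw":-1},{"rz":0,"dx":0,"dy":0,"dz":-0.8,"rx":0,"ry":0,"claw":-1},{"rz":0,"dx":0,"dy":0,"dz":-0.8,"rx":0,"ry":0,"claw":-1},{"rz":0,"dx":0,"dy":0,"dz":-0.8,"rx":0,"ry":0,"claw":-1},{"rz":0,"dx":0,"dy":0,"dz":-0.5,"rx":0,"ry":0,"claw":-1},{"rz":0,"dx":0,"dy":0,"dz":-0.2,"rx":0,"ry":0,"claw":-1},{"rz":0,"dx":0,"dy":0,"dz":0,"rx":0,"ry":0,"claw":-1}]}}

```text
time_s: 41.8
ee_pos: [655.7, -34.4, 339.1]
eef_rot: [180.0, 0.0, 85.5]
wrist_force: [-1.5, -0.2, -3.1]
grip_width: 25.0
```

Emit:
{"fn": "drive_tool", "kwargs": {"increments": [{"rz":0,"dx":0.4,"dy":-0.1,"dz":0,"rx":0,"ry":0,"claw":-1},{"rz":0,"dx":0.8,"dy":-0.1,"dz":0,"rx":0,"ry":0,"claw":-1},{"rz":0,"dx":0.85,"dy":-0.1,"dz":0,"rx":0,"ry":0,"claw":-1},{"rz":0,"dx":0.85,"dy":-0.1,"dz":0,"rx":0,"ry":0,"claw":-1},{"rz":0,"dx":0.85,"dy":-0.1,"dz":0,"rx":0,"ry":0,"claw":-1},{"rz":0,"dx":0.85,"dy":-0.1,"dz":0,"rx":0,"ry":0,"claw":-1},{"rz":0,"dx":0.85,"dy":-0.1,"dz":0,"rx":0,"ry":0,"claw":-1},{"rz":0,"dx":0.85,"dy":-0.2,"dz":0,"rx":0,"ry":0,"claw":-1},{"rz":0,"dx":0.85,"dy":-0.2,"dz":0,"rx":0,"ry":0,"claw":-1},{"rz":0,"dx":0.85,"dy":-0.2,"dz":0,"rx":0,"ry":0,"claw":-1},{"rz":0,"dx":0.85,"dy":-0.15,"dz":0,"rx":0,"ry":0,"claw":-1},{"rz":0,"dx":0.85,"dy":-0.1,"dz":0,"rx":0,"ry":0,"claw":-1}]}}

```text
time_s: 43.0
ee_pos: [630.7, 261.1, 337.4]
eef_rot: [-179.9, 0.0, 85.6]
wrist_force: [0.7, -0.2, -1.8]
grip_width: 25.0
```

Emit:
{"fn": "drive_tool", "kwargs": {"increments": [{"rz":0,"dx":0.7,"dy":0,"dz":0,"rx":0,"ry":0,"claw":-1},{"rz":0,"dx":0.37,"dy":0,"dz":0,"rx":0,"ry":0,"claw":-1},{"rz":0,"dx":0,"dy":0,"dz":0,"rx":0,"ry":0,"claw":-1},{"rz":0,"dx":0,"dy":0,"dz":0,"rx":0,"ry":0,"claw":-1}]}}

```text
time_s: 43.4
ee_pos: [634.4, 290.6, 338.1]
eef_rot: [-180.0, 0.0, 85.5]
wrist_force: [0.9, 0.2, -2.1]
grip_width: 25.0
```

```bash
cat > cr2.py <<'E'
from m import *
import sys
n=sys.argv[1]
p,d,st=snap("wrist",n); ci=cams.camera_info("wrist")
print(st['ee_pos'].round(1),st['eef_rot'].round(2))
C=np.array([531.8,259.7]);a=np.radians(-4.42);R=np.array([[np.cos(a),-np.sin(a)],[np.sin(a),np.cos(a)]])
print("TCP in crate",((st['ee_pos'][:2]-C)@R).round(1))
X=cloud(ci,d,st);X=np.stack([cv2.medianBlur(X[...,k].astype(np.float32),3) for k in range(3)],-1)
K=X.copy();K[...,:2]=(X[...,:2]-C)@R
np.save("pics/K.npy",K)
for lo,hi in [(16,26),(35,52),(55,66),(66,75),(80,92),(98,170)]:
    m=(K[...,2]>lo)&(K[...,2]<hi)&(abs(K[...,0])<152)&(abs(K[...,1])<92)
    m=cv2.morphologyEx(m.astype(np.uint8),cv2.MORPH_OPEN,np.ones((3,3)))
    nn,l,s,c=cv2.connectedComponentsWithStats(m)
    for i in range(1,nn):
        if s[i,4]>80:
            P=K[l==i]; print(lo,s[i],"x",np.percentile(P[:,0],[1,99]).round(1),"y",np.percentile(P[:,1],[1,99]).round(1),"z",np.median(P[:,2]).round(1))
E
python3 cr2.py w19
```

```text
[634.4 290.6 338.1] [-1.7996e+02  5.0000e-02  8.5530e+01]
TCP in crate [99.9 38.8]
35 [195   0  20 210 934] x [-98.8  93.3] y [-80.7 -79.3] z 44.8
35 [228 180  57  58 781] x [ 66.6 125. ] y [-62.2  -6.1] z 43.6
55 [191   0  19 215 775] x [-93.6  96.2] y [-80.6 -79.4] z 60.7
55 [  296     0    72   170 10204] x [-93.3  53. ] y [12.6 75.3] z 60.0
55 [251 191  23  25 114] x [75.7 99.6] y [-35.3 -15. ] z 60.6
66 [ 178    0   82  267 3455] x [-89.7 149.1] y [-90.1 -33.1] z 69.8
66 [ 367    0   18  232 2523] x [-89.6 109.2] y [80.  90.4] z 69.9
80 [ 323   21   18   76 1352] x [-69.4 -11.5] y [36.7 51.5] z 85.8
98 [ 204  194   66   63 3172] x [ 74.8 118.4] y [-57.8 -14.3] z 144.9
```

View pics/w19.png

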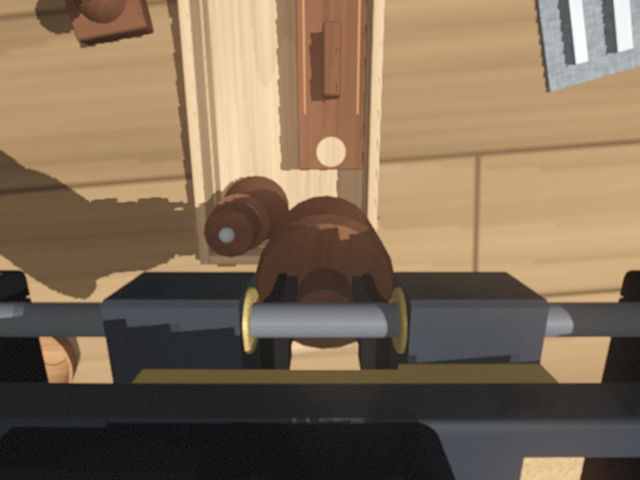

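Emit:
{"fn": "drive_tool", "kwargs": {"increments": [{"rz":0,"dx":0.055,"dy":0,"dz":0.4,"rx":0,"ry":0,"claw":-1},{"rz":0,"dx":0,"dy":0,"dz":0.7,"rx":0,"ry":0,"claw":-1},{"rz":0,"dx":0,"dy":0,"dz":0.7,"rx":0,"ry":0,"claw":-1},{"rz":0,"dx":0,"dy":0,"dz":0.7,"rx":0,"ry":0,"claw":-1},{"rz":0,"dx":0,"dy":0,"dz":0.6,"rx":0,"ry":0,"claw":-1},{"rz":0,"dx":0,"dy":0,"dz":0,"rx":0,"ry":0,"claw":-1}]}}

```text
time_s: 44.05
ee_pos: [634.0, 291.1, 242.3]
eef_rot: [-179.8, 0.2, 85.5]
wrist_force: [0.1, -0.3, -2.7]
grip_width: 25.3
```

```bash
python3 cr2.py w20 | head -3
```

```text
[634.  291.1 242.3] [-1.7979e+02  1.6000e-01  8.5490e+01]
TCP in crate [99.4 39.2]
16 [ 166    0   24  217 1011] x [-75.8  87.4] y [-80.6 -79.5] z 21.2
```

Emit:
{"fn": "drive_tool", "kwargs": {"increments": [{"rz":0,"dx":0.04,"dy":0,"dz":0.4,"rx":0,"ry":0,"claw":-1},{"rz":0,"dx":0,"dy":0,"dz":0.6,"rx":0,"ry":0,"claw":-1},{"rz":0,"dx":0,"dy":0,"dz":0.6,"rx":0,"ry":0,"claw":-1},{"rz":0,"dx":0,"dy":0,"dz":0.35,"rx":0,"ry":0,"claw":-1},{"rz":0,"dx":0,"dy":0,"dz":0.07,"rx":0,"ry":0,"claw":-1},{"rz":0,"dx":0,"dy":0,"dz":0,"rx":0,"ry":0,"claw":-1},{"rz":0,"dx":0,"dy":0,"dz":0,"rx":0,"ry":0,"claw":-1}]}}

```text
time_s: 44.8
ee_pos: [634.8, 294.4, 185.8]
eef_rot: [180.0, -0.0, 85.5]
wrist_force: [-0.4, -0.0, -2.0]
grip_width: 25.1
```

Emit:
{"fn": "drive_tool", "kwargs": {"increments": [{"rz":0,"dx":-0.07,"dy":0,"dz":0.1,"rx":0,"ry":0,"claw":-1},{"rz":0,"dx":0,"dy":0,"dz":0.08,"rx":0,"ry":0,"claw":-1},{"rz":0,"dx":0,"dy":0,"dz":0.02,"rx":0,"ry":0,"claw":-1},{"rz":0,"dx":0,"dy":0,"dz":0,"rx":0,"ry":0,"claw":-1}]}}

```text
time_s: 45.2
ee_pos: [634.4, 291.9, 179.1]
eef_rot: [-180.0, 0.0, 85.5]
wrist_force: [0.7, -0.6, -3.2]
grip_width: 24.8
```

Emit:
{"fn": "drive_tool", "kwargs": {"increments": [{"rz":0,"dx":0,"dy":0,"dz":0.05,"rx":0,"ry":0,"claw":-1},{"rz":0,"dx":0,"dy":0,"dz":0.03,"rx":0,"ry":0,"claw":-1},{"rz":0,"dx":0,"dy":0,"dz":0,"rx":0,"ry":0,"claw":-1}]}}

```text
time_s: 45.5
ee_pos: [634.6, 292.4, 177.8]
eef_rot: [179.9, -0.0, 85.5]
wrist_force: [-1.2, -0.2, 4.6]
grip_width: 25.2
```

Emit:
{"fn": "drive_tool", "kwargs": {"increments": [{"rz":0,"dx":0,"dy":0,"dz":0,"rx":0,"ry":0,"claw":0},{"rz":0,"dx":0,"dy":0,"dz":0,"rx":0,"ry":0,"claw":0},{"rz":0,"dx":0,"dy":0,"dz":-0.3,"rx":0,"ry":0,"claw":0},{"rz":0,"dx":0,"dy":0,"dz":-0.8,"rx":0,"ry":0,"claw":0},{"rz":0,"dx":0,"dy":0,"dz":-0.9,"rx":0,"ry":0,"claw":0.5},{"rz":0,"dx":0,"dy":0,"dz":-0.9,"rx":0,"ry":0,"claw":0.5},{"rz":0,"dx":0,"dy":-0.3,"dz":-0.9,"rx":0,"ry":0,"claw":0.5},{"rz":0,"dx":-0.5,"dy":-0.6,"dz":0,"rx":0,"ry":0,"claw":0.5},{"rz":0,"dx":-0.8,"dy":-0.7,"dz":0,"rx":0,"ry":0,"claw":0.5},{"rz":0,"dx":-0.8,"dy":-0.7,"dz":0,"rx":0,"ry":0,"claw":0.5},{"rz":0,"dx":-0.8,"dy":-0.7,"dz":0,"rx":0,"ry":0,"claw":0.5},{"rz":0,"dx":-0.8,"dy":-0.7,"dz":0,"rx":0,"ry":0,"claw":0.5}]}}

```text
time_s: 46.7
ee_pos: [514.2, 189.4, 291.0]
eef_rot: [180.0, 0.0, 85.6]
wrist_force: [0.0, 0.5, 1.3]
grip_width: 65.4
```

Emit:
{"fn": "drive_tool", "kwargs": {"increments": [{"rz":0,"dx":-0.8,"dy":-0.6,"dz":0,"rx":0,"ry":0,"claw":0.5},{"rz":0,"dx":-0.8,"dy":-0.6,"dz":0,"rx":0,"ry":0,"claw":0.5},{"rz":0,"dx":-0.8,"dy":-0.5,"dz":0,"rx":0,"ry":0,"claw":0.5},{"rz":0,"dx":-0.8,"dy":-0.5,"dz":0,"rx":0,"ry":0,"claw":0.5},{"rz":0,"dx":-0.4,"dy":-0.28,"dz":0,"rx":0,"ry":0,"claw":0.5},{"rz":0,"dx":0,"dy":0,"dz":0,"rx":0,"ry":0,"claw":0.5},{"rz":0,"dx":0,"dy":0,"dz":0,"rx":0,"ry":0,"claw":0.5}]}}

```text
time_s: 47.4
ee_pos: [432.9, 88.4, 291.2]
eef_rot: [179.9, 0.1, 85.5]
wrist_force: [0.3, 0.2, -0.7]
grip_width: 65.3
```

```bash
python3 cr2.py w21 | head -2;  python3 - <<'E'
from m import *
z=np.load("pics/w21.npz");st=dict(ee_pos=z['ee_pos'],eef_rot=z['eef_rot']);X=cloud(cams.camera_info("wrist"),z['d'],st);X=np.stack([cv2.medianBlur(X[...,k].astype(np.float32),3) for k in range(3)],-1)
for lo,hi in [(14,28),(120,140)]:
    for P,s in comps(X,lo,hi,(340,480),(20,150),80): print(lo,s,rect(P),np.median(P,0).round(1))
E
```

```text
[432.9  88.4 291.2] [1.7992e+02 7.0000e-02 8.5520e+01]
TCP in crate [ -85.5 -178.4]
14 [ 279  144   85   86 2782] (array([406.8,  87.8]), array([78.3, 75.6]), 4.9) [386.5  95.2  22. ]
120 [ 293  175   56   57 2525] (array([418.8,  89.2]), array([44.8, 68.6]), 86.8) [403.7  86.7 130. ]
```

View pics/w21.png

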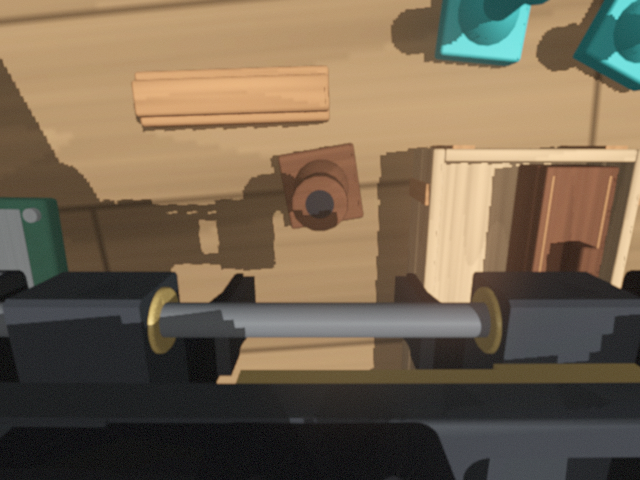

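Emit:
{"fn": "drive_tool", "kwargs": {"increments": [{"rz":-0.1,"dx":0,"dy":0,"dz":0,"rx":0,"ry":0,"claw":0.6},{"rz":-0.062,"dx":0,"dy":0,"dz":0,"rx":0,"ry":0,"claw":0.6},{"rz":0,"dx":0.02,"dy":-0.5,"dz":0,"rx":0,"ry":0,"claw":0.6},{"rz":0,"dx":0,"dy":-0.46,"dz":0,"rx":0,"ry":0,"claw":0.6},{"rz":0,"dx":0,"dy":0,"dz":0.7,"rx":0,"ry":0,"claw":0.6},{"rz":0,"dx":0,"dy":0,"dz":0.7,"rx":0,"ry":0,"claw":0.6},{"rz":0,"dx":0,"dy":0,"dz":0.4,"rx":0,"ry":0,"claw":0.6},{"rz":0,"dx":0,"dy":0,"dz":0,"rx":0,"ry":0,"claw":0.6}]}}

```text
time_s: 48.25
ee_pos: [403.3, 87.0, 235.6]
eef_rot: [-179.8, -0.1, 94.9]
wrist_force: [0.0, -0.7, 0.3]
grip_width: 69.7
```

Emit:
{"fn": "drive_tool", "kwargs": {"increments": [{"rz":0,"dx":0,"dy":0,"dz":0.6,"rx":0,"ry":0,"claw":0.6},{"rz":0,"dx":0,"dy":0,"dz":0.6,"rx":0,"ry":0,"claw":0.6},{"rz":0,"dx":0,"dy":0,"dz":0.6,"rx":0,"ry":0,"claw":0.6},{"rz":0,"dx":0,"dy":0,"dz":0.5,"rx":0,"ry":0,"claw":0.6},{"rz":0,"dx":0,"dy":0,"dz":0,"rx":0,"ry":0,"claw":0.6},{"rz":0,"dx":0,"dy":0,"dz":0,"rx":0,"ry":0,"claw":0.6}]}}

```text
time_s: 48.85
ee_pos: [404.3, 86.8, 168.6]
eef_rot: [180.0, -0.1, 94.9]
wrist_force: [0.4, -0.5, 0.4]
grip_width: 69.7
```

```bash
python3 cr2.py w22 | head -2; python3 -c "
from bench import telemetry;s=telemetry.get_state();print(s['q'].round(1),s['wrist_force'].round(1))"
```

```text
[404.3  86.8 168.6] [ 1.800e+02 -9.000e-02  9.487e+01]
TCP in crate [-113.8 -182.2]
[ 51.8   1.1 -68.7 121.1   1.2  58.5  77.4] [ 0.1  0.2 -0.2]
```

View pics/w22.png

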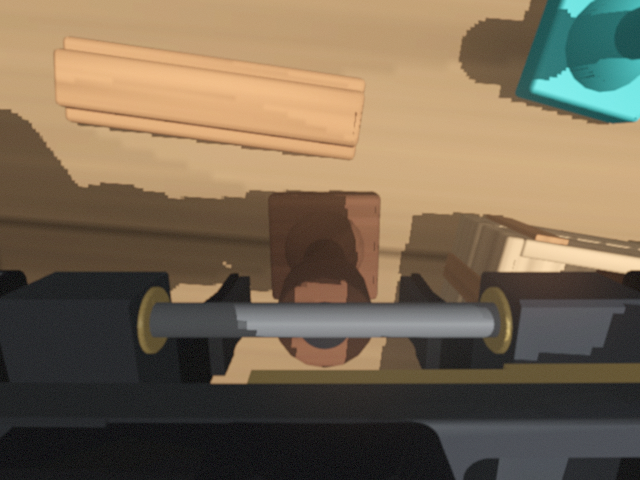

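Emit:
{"fn": "drive_tool", "kwargs": {"force": 35, "increments": [{"rz":0,"dx":0,"dy":0,"dz":0.1,"rx":0,"ry":0,"claw":0.3},{"rz":0,"dx":0,"dy":0,"dz":0,"rx":0,"ry":0,"claw":-0.3},{"rz":0,"dx":0,"dy":0,"dz":0,"rx":0,"ry":0,"claw":-1},{"rz":0,"dx":0,"dy":0,"dz":0,"rx":0,"ry":0,"claw":-1},{"rz":0,"dx":0,"dy":0,"dz":0,"rx":0,"ry":0,"claw":-1},{"rz":0,"dx":0,"dy":0,"dz":0,"rx":0,"ry":0,"claw":-1}]}}

```text
time_s: 49.5
ee_pos: [403.8, 86.4, 164.8]
eef_rot: [180.0, -0.0, 94.8]
wrist_force: [-0.6, 1.1, 0.9]
grip_width: 39.1
```

Emit:
{"fn": "drive_tool", "kwargs": {"increments": [{"rz":0,"dx":0,"dy":0,"dz":-0.3,"rx":0,"ry":0,"claw":-1},{"rz":0,"dx":0,"dy":0,"dz":-0.7,"rx":0,"ry":0,"claw":-1},{"rz":0,"dx":0,"dy":0,"dz":-0.8,"rx":0,"ry":0,"claw":-1},{"rz":0,"dx":0,"dy":0,"dz":-0.8,"rx":0,"ry":0,"claw":-1},{"rz":0,"dx":0,"dy":0,"dz":-0.8,"rx":0,"ry":0,"claw":-1},{"rz":0,"dx":0,"dy":0,"dz":-0.4,"rx":0,"ry":0,"claw":-1},{"rz":0,"dx":0,"dy":0,"dz":0,"rx":0,"ry":0,"claw":-1}]}}

```text
time_s: 50.2
ee_pos: [404.4, 86.4, 279.9]
eef_rot: [179.9, 0.1, 94.8]
wrist_force: [-1.0, -0.1, -3.8]
grip_width: 39.6
```

Emit:
{"fn": "drive_tool", "kwargs": {"increments": [{"rz":0,"dx":0.4,"dy":0.24,"dz":0,"rx":0,"ry":0,"claw":-1},{"rz":0,"dx":0.7,"dy":0.3,"dz":0,"rx":0,"ry":0,"claw":-1},{"rz":0,"dx":0.8,"dy":0.3,"dz":0,"rx":0,"ry":0,"claw":-1},{"rz":0,"dx":0.8,"dy":0.2,"dz":0,"rx":0,"ry":0,"claw":-1},{"rz":0,"dx":0.8,"dy":0.2,"dz":0,"rx":0,"ry":0,"claw":-1},{"rz":0,"dx":0.8,"dy":0.1,"dz":0,"rx":0,"ry":0,"claw":-1},{"rz":0,"dx":0.47,"dy":0,"dz":0,"rx":0,"ry":0,"claw":-1},{"rz":0.08,"dx":0,"dy":0,"dz":0,"rx":0,"ry":0,"claw":-1},{"rz":0.082,"dx":0,"dy":0,"dz":0,"rx":0,"ry":0,"claw":-1},{"rz":0,"dx":0,"dy":0,"dz":0,"rx":0,"ry":0,"claw":-1},{"rz":0,"dx":0,"dy":0,"dz":0,"rx":0,"ry":0,"claw":-1}]}}

```text
time_s: 51.3
ee_pos: [431.5, 232.0, 277.9]
eef_rot: [-179.9, 0.0, 85.7]
wrist_force: [0.0, -0.5, -3.7]
grip_width: 39.4
```

```bash
python3 cr2.py w23;  python3 - <<'E'
from m import *
z=np.load("pics/w23.npz");st=dict(ee_pos=z['ee_pos'],eef_rot=z['eef_rot']);K=np.load("pics/K.npy")
m=(K[...,2]>125)&(K[...,2]<145)&(K[...,0]>-160)&(K[...,0]<-40)&(K[...,1]<20)&(K[...,1]>-90)
P=K[m]; print(len(P),rect(P),P[:,0].min(),np.percentile(P[:,1],[.5,99.5]),np.median(P[:,2]))
E
```

```text
[431.5 232.  277.9] [-179.93    0.     85.69]
TCP in crate [-97.9 -35.3]
55 [454 179  13  93 443] x [-138.9  -60.6] y [79.8 80.4] z 60.6
55 [ 380  183   78  116 6676] x [-135.4  -41.2] y [12.9 74.7] z 60.0
66 [ 257  164  225  110 5172] x [-151.1  -63.3] y [-90.   89.7] z 69.9
66 [271 345   6  25 102] x [ 8.5 32.3] y [-84.3 -80.4] z 69.8
80 [410 266  22  36 398] x [-70.7 -41.4] y [35.8 49.9] z 85.5
98 [ 268  193  114   88 8027] x [-135.   -82.5] y [-72.  -0.] z 135.3
5850 (array([-106.3,  -35.9]), array([57.5, 74.2]), 0.2) -135.14735 [-72.48505192   0.65485346] 135.10225
```

View pics/w23.png

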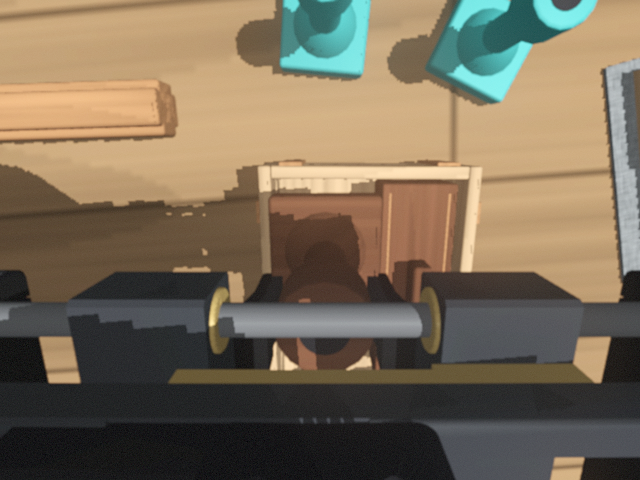

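Emit:
{"fn": "drive_tool", "kwargs": {"increments": [{"rz":0,"dx":0,"dy":0.04,"dz":0.5,"rx":0,"ry":0,"claw":-1},{"rz":0,"dx":0,"dy":0,"dz":0.7,"rx":0,"ry":0,"claw":-1},{"rz":0,"dx":0,"dy":0,"dz":0.7,"rx":0,"ry":0,"claw":-1},{"rz":0,"dx":0,"dy":0,"dz":0.7,"rx":0,"ry":0,"claw":-1},{"rz":0,"dx":0,"dy":0,"dz":0.4,"rx":0,"ry":0,"claw":-1},{"rz":0,"dx":0,"dy":0,"dz":0.25,"rx":0,"ry":0,"claw":-1},{"rz":0,"dx":0,"dy":0,"dz":0.1,"rx":0,"ry":0,"claw":-1},{"rz":0,"dx":0,"dy":0,"dz":0,"rx":0,"ry":0,"claw":-1}]}}

```text
time_s: 52.15
ee_pos: [433.1, 232.3, 178.3]
eef_rot: [180.0, -0.0, 85.6]
wrist_force: [1.0, 0.8, -3.6]
grip_width: 38.9
```

Emit:
{"fn": "drive_tool", "kwargs": {"increments": [{"rz":0,"dx":0,"dy":0,"dz":0.08,"rx":0,"ry":0,"claw":-1},{"rz":0,"dx":0,"dy":0,"dz":0.05,"rx":0,"ry":0,"claw":-1},{"rz":0,"dx":0,"dy":0,"dz":0,"rx":0,"ry":0,"claw":-1}]}}

```text
time_s: 52.45
ee_pos: [433.5, 232.3, 174.9]
eef_rot: [179.9, -0.0, 85.5]
wrist_force: [1.1, -0.5, -0.6]
grip_width: 39.4
```

Emit:
{"fn": "drive_tool", "kwargs": {"increments": [{"rz":0,"dx":0,"dy":0,"dz":0.02,"rx":0,"ry":0,"claw":-1},{"rz":0,"dx":0,"dy":0,"dz":0,"rx":0,"ry":0,"claw":0.3},{"rz":0,"dx":0,"dy":0,"dz":0,"rx":0,"ry":0,"claw":0.3},{"rz":0,"dx":0,"dy":0,"dz":0,"rx":0,"ry":0,"claw":0.3},{"rz":0,"dx":0,"dy":0,"dz":-0.3,"rx":0,"ry":0,"claw":0.3},{"rz":0,"dx":0,"dy":0,"dz":-0.8,"rx":0,"ry":0,"claw":0.3},{"rz":0,"dx":0,"dy":0,"dz":-0.9,"rx":0,"ry":0,"claw":0.5},{"rz":0,"dx":0,"dy":0,"dz":-0.9,"rx":0,"ry":0,"claw":0.5},{"rz":0,"dx":0,"dy":0,"dz":-0.9,"rx":0,"ry":0,"claw":0.5},{"rz":0,"dx":0,"dy":0,"dz":-0.9,"rx":0,"ry":0,"claw":0.5},{"rz":0,"dx":0,"dy":0,"dz":-0.8,"rx":0,"ry":0,"claw":0.5}]}}

```text
time_s: 53.55
ee_pos: [432.8, 232.5, 340.7]
eef_rot: [179.9, -0.0, 85.6]
wrist_force: [0.0, -0.8, -0.1]
grip_width: 65.1
```

Emit:
{"fn": "drive_tool", "kwargs": {"increments": [{"rz":0,"dx":-0.4,"dy":0.3,"dz":0,"rx":0,"ry":0,"claw":0.5},{"rz":0,"dx":-0.8,"dy":0.5,"dz":0,"rx":0,"ry":0,"claw":0.5},{"rz":0,"dx":-0.8,"dy":0.55,"dz":0,"rx":0,"ry":0,"claw":0.5},{"rz":0,"dx":-0.8,"dy":0.55,"dz":0,"rx":0,"ry":0,"claw":0.5},{"rz":0,"dx":-0.8,"dy":0.55,"dz":0,"rx":0,"ry":0,"claw":0.5},{"rz":0,"dx":-0.8,"dy":0.55,"dz":0,"rx":0,"ry":0,"claw":0.5},{"rz":0,"dx":-0.8,"dy":0.55,"dz":0,"rx":0,"ry":0,"claw":0.5},{"rz":0,"dx":-0.8,"dy":0.55,"dz":0,"rx":0,"ry":0,"claw":0.5},{"rz":0,"dx":-0.8,"dy":0.55,"dz":0,"rx":0,"ry":0,"claw":0.5},{"rz":0,"dx":-0.8,"dy":0.55,"dz":0,"rx":0,"ry":0,"claw":0.5},{"rz":0,"dx":-0.8,"dy":0.55,"dz":0,"rx":0,"ry":0,"claw":0.5},{"rz":0,"dx":-0.8,"dy":0.55,"dz":0,"rx":0,"ry":0,"claw":0.5}]}}

```text
time_s: 54.75
ee_pos: [600.3, -59.6, 338.1]
eef_rot: [-179.9, 0.0, 85.5]
wrist_force: [-0.2, -0.1, 0.9]
grip_width: 65.5
```

Emit:
{"fn": "drive_tool", "kwargs": {"increments": [{"rz":0.15,"dx":0,"dy":0,"dz":0,"rx":0,"ry":0,"claw":0.5},{"rz":0.15,"dx":0,"dy":0,"dz":0,"rx":0,"ry":0,"claw":0.5},{"rz":0.15,"dx":0,"dy":0,"dz":0,"rx":0,"ry":0,"claw":0.5},{"rz":0.15,"dx":0,"dy":0,"dz":0,"rx":0,"ry":0,"claw":0.5},{"rz":0.15,"dx":0,"dy":0,"dz":0,"rx":0,"ry":0,"claw":0.5},{"rz":0.15,"dx":0,"dy":0,"dz":0,"rx":0,"ry":0,"claw":0.5},{"rz":0.15,"dx":0,"dy":0,"dz":0,"rx":0,"ry":0,"claw":0.5},{"rz":0.15,"dx":0,"dy":0,"dz":0,"rx":0,"ry":0,"claw":0.5},{"rz":0.15,"dx":0,"dy":0,"dz":0,"rx":0,"ry":0,"claw":0.5},{"rz":0.15,"dx":0,"dy":0,"dz":0,"rx":0,"ry":0,"claw":0.5},{"rz":0.15,"dx":0,"dy":0,"dz":0,"rx":0,"ry":0,"claw":0.5},{"rz":0.055,"dx":0,"dy":0,"dz":0,"rx":0,"ry":0,"claw":0.5}]}}

```text
time_s: 55.95
ee_pos: [599.8, -58.4, 338.1]
eef_rot: [180.0, 0.1, -12.5]
wrist_force: [-0.2, 0.4, -0.2]
grip_width: 65.3
```

Emit:
{"fn": "drive_tool", "kwargs": {"increments": [{"rz":0,"dx":0.5,"dy":0.6,"dz":0,"rx":0,"ry":0,"claw":0.5},{"rz":0,"dx":0.6,"dy":0.7,"dz":0,"rx":0,"ry":0,"claw":0.5},{"rz":0,"dx":0.7,"dy":0.8,"dz":0,"rx":0,"ry":0,"claw":0.5},{"rz":0,"dx":0.62,"dy":0.76,"dz":0,"rx":0,"ry":0,"claw":0.5},{"rz":0,"dx":0,"dy":0,"dz":0,"rx":0,"ry":0,"claw":0.5},{"rz":0,"dx":0,"dy":0,"dz":0,"rx":0,"ry":0,"claw":0.5}]}}

```text
time_s: 56.55
ee_pos: [652.7, -157.8, 337.6]
eef_rot: [-180.0, 0.1, -12.2]
wrist_force: [-0.4, 2.0, 0.8]
grip_width: 65.0
```

```bash
python3 - <<'E'
from m import *
p,d,st=snap("wrist","w24");print(st['ee_pos'],st['eef_rot'])
X=cloud(cams.camera_info("wrist"),d,st);X=np.stack([cv2.medianBlur(X[...,k].astype(np.float32),3) for k in range(3)],-1)
Rt=Ro.from_euler('xyz',st['eef_rot'],degrees=True).as_matrix()
for lo,hi in [(16,27),(124,136)]:
    for P,s in comps(X,lo,hi,(580,720),(-220,-90),80): print(lo,s,rect(P),np.median(P,0).round(1),((np.median(P,0)-st['ee_pos'])@Rt).round(1))
E
```

```text
[ 652.69188703 -157.75582681  337.6272769 ] [-1.79956264e+02  9.98188959e-02 -1.22144201e+01]
16 [ 293  179   67   65 2124] (array([ 653.6, -164.4]), array([78.4, 75.6]), 77.6) [ 659.8 -144.7   22. ] [  4.8 -14.1 315.7]
16 [275 252 102  22 700] (array([ 640.5, -215.1]), array([ 13.4, 118.6]), 89.8) [ 622.2 -217.2   19.8] [-16.7  64.8 317.9]
124 [ 303  210   47   47 1710] (array([ 653. , -178.5]), array([73.7, 45.1]), 79.2) [ 653.  -160.6  130. ] [  1.3   2.9 207.6]
```

View pics/w24.png

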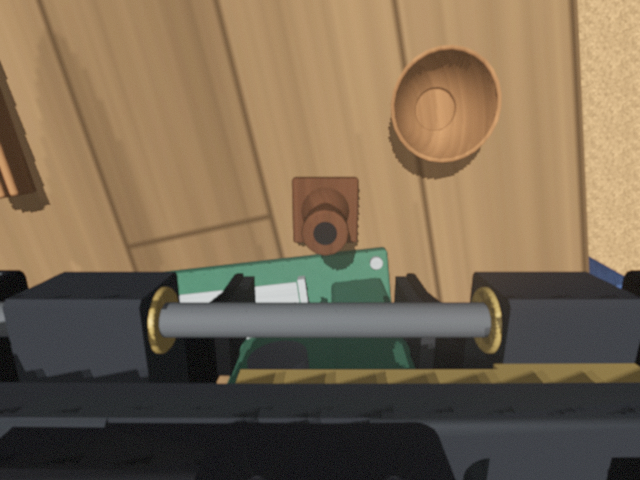

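Emit:
{"fn": "drive_tool", "kwargs": {"increments": [{"rz":0,"dx":0.04,"dy":0.1,"dz":0.4,"rx":0,"ry":0,"claw":0.6},{"rz":0,"dx":0,"dy":0,"dz":0.8,"rx":0,"ry":0,"claw":0.6},{"rz":0,"dx":0,"dy":0,"dz":0.8,"rx":0,"ry":0,"claw":0.6},{"rz":0,"dx":0,"dy":0,"dz":0.8,"rx":0,"ry":0,"claw":0.6},{"rz":0,"dx":0,"dy":0,"dz":0.8,"rx":0,"ry":0,"claw":0.6},{"rz":0,"dx":0,"dy":0,"dz":0.8,"rx":0,"ry":0,"claw":0.6},{"rz":0,"dx":0,"dy":0,"dz":0.7,"rx":0,"ry":0,"claw":0.6},{"rz":0,"dx":0,"dy":0,"dz":0.4,"rx":0,"ry":0,"claw":0.6},{"rz":0,"dx":0,"dy":0,"dz":0,"rx":0,"ry":0,"claw":0.6},{"rz":0,"dx":0,"dy":0,"dz":0,"rx":0,"ry":0,"claw":0.6}]}}

```text
time_s: 57.6
ee_pos: [653.7, -159.8, 174.4]
eef_rot: [-180.0, -0.0, -12.1]
wrist_force: [-0.0, 0.4, 0.1]
grip_width: 69.4
```

Emit:
{"fn": "drive_tool", "kwargs": {"force": 35, "increments": [{"rz":0,"dx":-0.02,"dy":0.03,"dz":0.3,"rx":0,"ry":0,"claw":0.3},{"rz":0,"dx":0,"dy":0,"dz":0,"rx":0,"ry":0,"claw":0.3},{"rz":0,"dx":0,"dy":0,"dz":0,"rx":0,"ry":0,"claw":-0.3},{"rz":0,"dx":0,"dy":0,"dz":0,"rx":0,"ry":0,"claw":-1},{"rz":0,"dx":0,"dy":0,"dz":0,"rx":0,"ry":0,"claw":-1},{"rz":0,"dx":0,"dy":0,"dz":0,"rx":0,"ry":0,"claw":-1},{"rz":0,"dx":0,"dy":0,"dz":0,"rx":0,"ry":0,"claw":-1}]}}

```text
time_s: 58.3
ee_pos: [652.7, -160.8, 165.0]
eef_rot: [-180.0, -0.0, -12.1]
wrist_force: [-1.8, -0.1, 3.2]
grip_width: 39.4
```

Emit:
{"fn": "drive_tool", "kwargs": {"increments": [{"rz":0,"dx":0,"dy":0,"dz":-0.3,"rx":0,"ry":0,"claw":-1},{"rz":0,"dx":0,"dy":0,"dz":-0.7,"rx":0,"ry":0,"claw":-1},{"rz":0,"dx":0,"dy":0,"dz":-0.8,"rx":0,"ry":0,"claw":-1},{"rz":0,"dx":0,"dy":0,"dz":-0.8,"rx":0,"ry":0,"claw":-1},{"rz":0,"dx":0,"dy":0,"dz":-0.8,"rx":0,"ry":0,"claw":-1},{"rz":0,"dx":0,"dy":0,"dz":-0.8,"rx":0,"ry":0,"claw":-1},{"rz":0,"dx":0,"dy":0,"dz":-0.8,"rx":0,"ry":0,"claw":-1},{"rz":0,"dx":0,"dy":0,"dz":-0.7,"rx":0,"ry":0,"claw":-1},{"rz":0,"dx":0,"dy":0,"dz":-0.3,"rx":0,"ry":0,"claw":-1},{"rz":0,"dx":0,"dy":0,"dz":0,"rx":0,"ry":0,"claw":-1}]}}

```text
time_s: 59.3
ee_pos: [653.0, -160.7, 345.9]
eef_rot: [-180.0, -0.1, -12.1]
wrist_force: [-0.3, 0.0, -3.1]
grip_width: 39.1
```

Emit:
{"fn": "drive_tool", "kwargs": {"increments": [{"rz":-0.07,"dx":0,"dy":0,"dz":0,"rx":0,"ry":0,"claw":-1},{"rz":-0.064,"dx":0,"dy":0,"dz":0,"rx":0,"ry":0,"claw":-1},{"rz":0,"dx":-0.2,"dy":-0.4,"dz":0,"rx":0,"ry":0,"claw":-1},{"rz":0,"dx":-0.3,"dy":-0.8,"dz":0,"rx":0,"ry":0,"claw":-1},{"rz":0,"dx":-0.35,"dy":-0.8,"dz":0,"rx":0,"ry":0,"claw":-1},{"rz":0,"dx":-0.35,"dy":-0.8,"dz":0,"rx":0,"ry":0,"claw":-1},{"rz":0,"dx":-0.35,"dy":-0.8,"dz":0,"rx":0,"ry":0,"claw":-1},{"rz":0,"dx":-0.35,"dy":-0.8,"dz":0,"rx":0,"ry":0,"claw":-1},{"rz":0,"dx":-0.35,"dy":-0.8,"dz":0,"rx":0,"ry":0,"claw":-1},{"rz":0,"dx":-0.35,"dy":-0.8,"dz":0,"rx":0,"ry":0,"claw":-1},{"rz":0,"dx":-0.35,"dy":-0.8,"dz":0,"rx":0,"ry":0,"claw":-1},{"rz":0,"dx":-0.35,"dy":-0.8,"dz":0,"rx":0,"ry":0,"claw":-1}]}}

```text
time_s: 60.5
ee_pos: [570.3, 76.0, 343.8]
eef_rot: [180.0, 0.1, -4.6]
wrist_force: [1.0, 0.1, -2.9]
grip_width: 39.1
```

Emit:
{"fn": "drive_tool", "kwargs": {"increments": [{"rz":0,"dx":-0.35,"dy":-0.8,"dz":0,"rx":0,"ry":0,"claw":-1},{"rz":0,"dx":-0.35,"dy":-0.8,"dz":0,"rx":0,"ry":0,"claw":-1},{"rz":0,"dx":-0.35,"dy":-0.8,"dz":0,"rx":0,"ry":0,"claw":-1},{"rz":0,"dx":-0.3,"dy":-0.8,"dz":0,"rx":0,"ry":0,"claw":-1},{"rz":0,"dx":0,"dy":-0.8,"dz":0,"rx":0,"ry":0,"claw":-1},{"rz":0,"dx":0,"dy":-0.4,"dz":0,"rx":0,"ry":0,"claw":-1},{"rz":0,"dx":0,"dy":0,"dz":0,"rx":0,"ry":0,"claw":-1},{"rz":0,"dx":0,"dy":0,"dz":0,"rx":0,"ry":0,"claw":-1}]}}

```text
time_s: 61.3
ee_pos: [541.6, 208.1, 344.2]
eef_rot: [180.0, 0.0, -4.5]
wrist_force: [0.7, -0.6, -3.1]
grip_width: 39.0
```

```bash
python3 cr2.py w25
```

```text
[541.6 208.1 344.2] [ 1.7996e+02  5.0000e-02 -4.5200e+00]
TCP in crate [ 13.8 -50.7]
16 [182 153   6  34 111] x [-141.2 -140.7] y [-25.5   9.5] z 21.4
35 [166  78 200   9 635] x [-140.2   52.4] y [75.3 80.6] z 42.5
35 [172 150   9  40 214] x [-141.6 -140.7] y [-26.   12.9] z 45.4
35 [442 150   7  42 182] x [139.2 139.9] y [-28.7  12.3] z 44.5
35 [374 167  53  31 553] x [ 68.1 120.1] y [-33.7  -6.4] z 42.7
35 [204 172  44  47 945] x [-112.2  -71.2] y [-58.9 -11.1] z 45.2
35 [381 209  12  18 111] x [73.7 87.2] y [-69.4 -47.9] z 44.7
35 [181 234  87   6 353] x [-141.   -50.1] y [-80.3 -76.3] z 43.3
35 [380 235  35   5 124] x [ 74.3 109.6] y [-80.7 -80.2] z 44.1
55 [160  77  15 117 514] x [-141.2 -139.9] y [-27.9  79.7] z 60.7
55 [  169    82   198    70 12206] x [-133.6   52.2] y [12.7 75.5] z 60.0
55 [447 145   7  52 185] x [139.3 139.8] y [-32.4  17.2] z 60.4
55 [186 240  31   3  93] x [-133.  -100.6] y [-80.2 -79.9] z 60.1
55 [218 240  49   3 147] x [-98.6 -48. ] y [-80.3 -79.9] z 60.0
55 [381 240  42   3 126] x [ 73.  115.1] y [-80.5 -80.2] z 60.5
66 [ 146   61  326  193 9171] x [-150.   149.1] y [-89.6  90.2] z 69.8
80 [ 231  106   67   19 1243] x [-69.8 -11.5] y [36.1 51.6] z 85.8
98 [ 385   77   78   81 4872] x [ 68.9 131. ] y [ 8.6 70.6] z 102.8
98 [ 389  179   67   62 3136] x [ 74.6 117.4] y [-60.3 -14.2] z 144.8
98 [ 167  184   57   52 2262] x [-113.2  -76.1] y [-52.9 -15.9] z 139.9
```

View pics/w25.png

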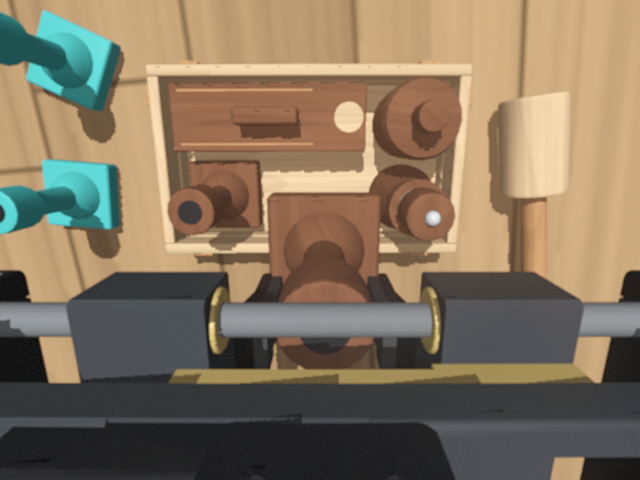

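Emit:
{"fn": "drive_tool", "kwargs": {"increments": [{"rz":0,"dx":-0.44,"dy":-0.54,"dz":0,"rx":0,"ry":0,"claw":-1},{"rz":0,"dx":0,"dy":0,"dz":0,"rx":0,"ry":0,"claw":-1},{"rz":0,"dx":0,"dy":0,"dz":0.5,"rx":0,"ry":0,"claw":-1},{"rz":0,"dx":0,"dy":0,"dz":0.5,"rx":0,"ry":0,"claw":-1},{"rz":0,"dx":0,"dy":0,"dz":0,"rx":0,"ry":0,"claw":-1},{"rz":0,"dx":0,"dy":0,"dz":0,"rx":0,"ry":0,"claw":-1}]}}

```text
time_s: 61.95
ee_pos: [529.8, 225.3, 313.8]
eef_rot: [180.0, 0.1, -4.5]
wrist_force: [0.0, 0.4, -2.5]
grip_width: 39.3
```

```bash
python3 cr2.py w26|head -2;  python3 - <<'E'
from m import *
K=np.load("pics/K.npy")
m=(K[...,2]>155)&(K[...,2]<180)&(abs(K[...,0])<60)&(K[...,1]<30)&(K[...,1]>-90)
P=K[m]; print(len(P),rect(P),np.percentile(P[:,0],[.5,99.5]),P[:,1].max(),np.median(P[:,2]))
E
```

```text
[529.8 225.3 313.8] [ 1.7996e+02  9.0000e-02 -4.5300e+00]
TCP in crate [  0.7 -34.5]
5846 (array([  0.1, -26.4]), array([57.4, 74.2]), 89.8) [-36.51368837  36.786409  ] 2.3877447 171.00755
```

Aligned: plinth x −36.5..36.8, y max 2.4 (box at 12.7). Descend.

Emit:
{"fn": "drive_tool", "kwargs": {"increments": [{"rz":0,"dx":0,"dy":0,"dz":0.5,"rx":0,"ry":0,"claw":-1},{"rz":0,"dx":0,"dy":0,"dz":0.7,"rx":0,"ry":0,"claw":-1},{"rz":0,"dx":0,"dy":0,"dz":0.7,"rx":0,"ry":0,"claw":-1},{"rz":0,"dx":0,"dy":0,"dz":0.7,"rx":0,"ry":0,"claw":-1},{"rz":0,"dx":0,"dy":0,"dz":0.7,"rx":0,"ry":0,"claw":-1},{"rz":0,"dx":0,"dy":0,"dz":0.6,"rx":0,"ry":0,"claw":-1},{"rz":0,"dx":0,"dy":0,"dz":0.4,"rx":0,"ry":0,"claw":-1},{"rz":0,"dx":0,"dy":0,"dz":0.2,"rx":0,"ry":0,"claw":-1},{"rz":0,"dx":0,"dy":0,"dz":0,"rx":0,"ry":0,"claw":-1}]}}

```text
time_s: 62.9
ee_pos: [529.6, 226.0, 179.1]
eef_rot: [180.0, 0.1, -4.5]
wrist_force: [-0.5, -0.2, -1.8]
grip_width: 39.2
```

Emit:
{"fn": "drive_tool", "kwargs": {"increments": [{"rz":0,"dx":0,"dy":0,"dz":0.08,"rx":0,"ry":0,"claw":-1},{"rz":0,"dx":0,"dy":0,"dz":0.05,"rx":0,"ry":0,"claw":-1},{"rz":0,"dx":0,"dy":0,"dz":0,"rx":0,"ry":0,"claw":-1}]}}

```text
time_s: 63.2
ee_pos: [530.0, 226.2, 176.2]
eef_rot: [-180.0, -0.0, -4.5]
wrist_force: [-0.1, -0.0, -1.3]
grip_width: 39.3
```

Emit:
{"fn": "drive_tool", "kwargs": {"increments": [{"rz":0,"dx":0,"dy":0,"dz":0.05,"rx":0,"ry":0,"claw":-1},{"rz":0,"dx":0,"dy":0,"dz":0,"rx":0,"ry":0,"claw":-1}]}}

```text
time_s: 63.4
ee_pos: [530.0, 226.3, 174.9]
eef_rot: [-180.0, -0.0, -4.5]
wrist_force: [-1.5, -0.4, 3.0]
grip_width: 39.6
```

Contact. Release, rise and clear away.

Emit:
{"fn": "drive_tool", "kwargs": {"increments": [{"rz":0,"dx":0,"dy":0,"dz":0,"rx":0,"ry":0,"claw":0.2},{"rz":0,"dx":0,"dy":0,"dz":0,"rx":0,"ry":0,"claw":0.2},{"rz":0,"dx":0,"dy":0,"dz":0,"rx":0,"ry":0,"claw":0.2},{"rz":0,"dx":0,"dy":0,"dz":-0.3,"rx":0,"ry":0,"claw":0.2},{"rz":0,"dx":0,"dy":0,"dz":-0.8,"rx":0,"ry":0,"claw":0.2},{"rz":0,"dx":0,"dy":0,"dz":-0.9,"rx":0,"ry":0,"claw":0.2},{"rz":0,"dx":0,"dy":0,"dz":-0.9,"rx":0,"ry":0,"claw":0.2},{"rz":0,"dx":0,"dy":0,"dz":-0.9,"rx":0,"ry":0,"claw":0.2},{"rz":0,"dx":0,"dy":0,"dz":-0.9,"rx":0,"ry":0,"claw":0.2},{"rz":0,"dx":0,"dy":0.8,"dz":-0.5,"rx":0,"ry":0,"claw":0.2},{"rz":0,"dx":0,"dy":0.9,"dz":0,"rx":0,"ry":0,"claw":0.2},{"rz":0,"dx":0,"dy":0.9,"dz":0,"rx":0,"ry":0,"claw":0.2}]}}

```text
time_s: 64.6
ee_pos: [523.6, 148.0, 331.6]
eef_rot: [-180.0, -0.1, -4.4]
wrist_force: [0.7, -0.1, 0.3]
grip_width: 52.5
```

Emit:
{"fn": "drive_tool", "kwargs": {"increments": [{"rz":0,"dx":0,"dy":0.9,"dz":0,"rx":0,"ry":0,"claw":0.2},{"rz":0,"dx":0,"dy":0.9,"dz":0,"rx":0,"ry":0,"claw":0.2},{"rz":0,"dx":0,"dy":0.9,"dz":0,"rx":0,"ry":0,"claw":0.2},{"rz":0,"dx":0,"dy":0.9,"dz":0,"rx":0,"ry":0,"claw":0.2},{"rz":0,"dx":0,"dy":0.9,"dz":0,"rx":0,"ry":0,"claw":0.2},{"rz":0,"dx":0,"dy":0,"dz":0,"rx":0,"ry":0,"claw":0.2}]}}

```text
time_s: 65.2
ee_pos: [513.1, 9.7, 330.8]
eef_rot: [179.9, -0.0, -4.8]
wrist_force: [0.4, -0.7, 0.1]
grip_width: 52.4
```

```bash
python3 - <<'E'
from m import *
p,d,st=snap("top","t30"); cv2.imwrite("pics/t30z.png",cv2.resize(p[150:350,150:550],(800,400),interpolation=cv2.INTER_CUBIC)[:,:,::-1])
p,d,st=snap("scene","s30"); cv2.imwrite("pics/s30z.png",cv2.resize(p[150:390,190:490],(750,600),interpolation=cv2.INTER_CUBIC)[:,:,::-1]); print(st['ee_pos'],st['time_s'])
E
```

```text
[513.14087629  11.9793391  330.90328696] 65.25
```

View pics/t30z.png

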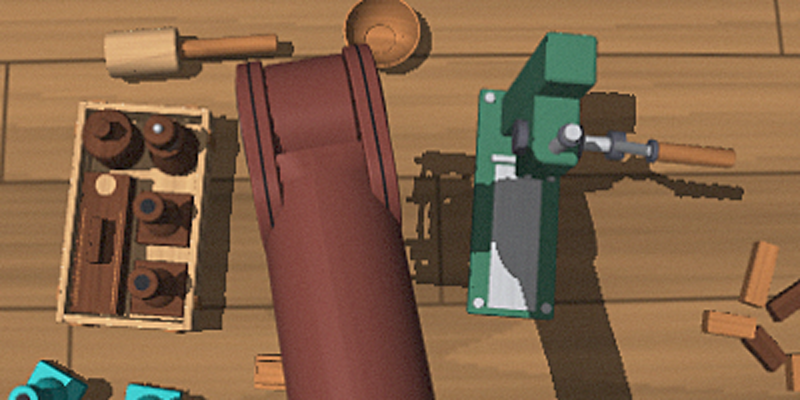

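View pics/s30z.png

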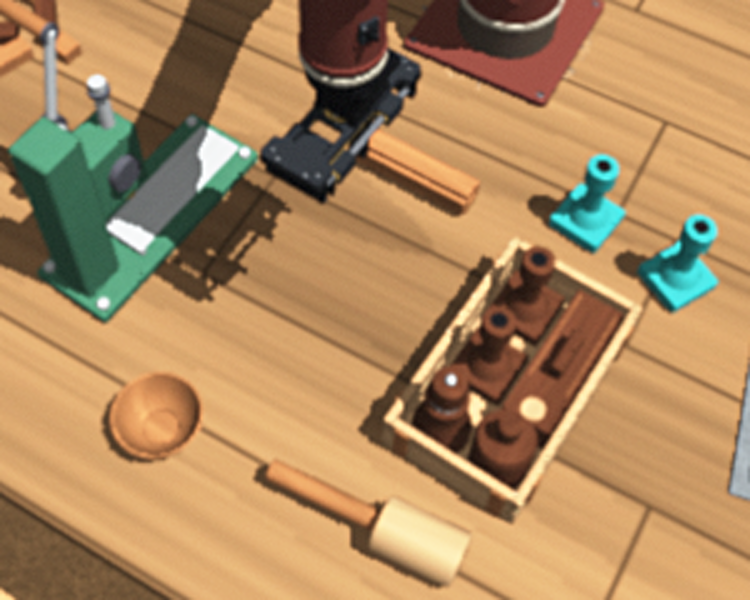

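```bash
python3 -c "
from bench import arm
print(arm.finish_job())"
```

```text
the job is handed in; nothing more can be done
None
```

The trinket box was pressed first, then packed. The job was handed in at about 65 s of the 210 s allowed.

**Pressing:**
- The box went on the press bed with the pale spot under the die. The cameras put the spot within about 2 mm of the die's centre, though they disagreed on the sign: about +1.5 mm from the wrist camera, −1.6 mm from the top camera and −2.4 mm from the scene camera.
- I pinched the lever and pulled it down until it stalled. The vertical force at the handle rose from about 14 N to 29 N, and the picture showed the die sitting on the spot.
- I then eased the lever back up its arc and let go only once it was against its stop.
- No imprint shows on the spot in the pictures, so the evidence for the mark is the stall, the force rise and the die seen on the spot.

**Packing:** The box, tall jar, pepper mill and both candlesticks all went into the crate. There was no squat jar in the scene. One candlestick was knocked a few centimetres aside during the run, so I found it again before picking it up.

**Last checks:** The final top and scene pictures show everything upright inside the crate. Each piece was lowered until the wrist force showed it touching the floor. The lever was at rest, and the mallet, bowl and turquoise candlesticks did not appear moved. The arm was clear of everything at hand-in.

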